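Free a jammed feed chute and empty it into the storage tube

TASK

The chute of this feeder is locked by a stuck pin: with the drift punch, drive the pin down through its bore from above until it drops into the catch tray below, and put the punch back upright in its stand. Then draw the chute off the feeder, tip it lip-down over the funnel so that its pellets run into the storage tube, and leave the empty chute standing level in the middle of the black mat. The stray pellets lying on the bench must end up in the tube too; leave everything else on the bench where it is.

Things in the scene. Friction and masses are not known exactly. Their poses are not given: they have to be found in the camera images.
- feeder: fixed feeder. Origin on the bench under the pin bore; +x points to its white housing (front 45 mm from the bore, 100 mm wide, 150 deep, 125 high, low knob on top), -x to the chute, which rests on a grey bed, top 90 mm up, between guide strips 7 mm high, 61 mm apart, along x
- bore (a point): centre of the mouth of the vertical bore in the top of the clevis, 133.5 mm above the bench; bore 13 mm in diameter, 3 mm chamfer, right through two aluminium cheeks 50 mm wide that reach 12 mm to feeder -x: upper cheek 103.5 to 133.5 mm up, lower 70 to 92 mm up; the chute's tongue lies between them
- tray (a point): centre of the floor of the fixed steel catch tray under the clevis, 3 mm above the bench; 86 mm (feeder x) by 108 mm (y) inside, its side walls 18 mm high
- pin_mid (a point): centre of the loose steel locking pin, 10 mm in diameter, 50 mm long, own z along it. It stands stuck in the bore, top 4.5 mm below the mouth, through the chute's tongue. Spring balls 78 mm above the bench hold it: about 10 to 15 N down on its top starts it, less drives it on; once its top is 55 to 60 mm below the bore's mouth it drops into the tray
- punch_grip (a point): centre of the handle of the loose drift punch (140 g): round handle 20 mm in diameter, 70 mm high, above a nose 8 mm in diameter, 70 mm long; own z points from nose to handle; the point lies 110 mm above the nose's flat end
- punch_tip (a point): centre of the flat lower end of the punch's nose
- stand_hole (a point): centre of the mouth of the hole in the top of the punch's fixed stand, a block 56 by 56 by 78 mm high; hole 13 mm in diameter (3 mm chamfer), 74 mm deep; stored, the handle's shoulder rests on the top of the block
- chute_grip (a point): centre of the chute's bridge grip, a bar across the channel 12 mm thick (own x), 56 mm wide (own y), 51 to 73 mm above the chute's underside. Point: 62 mm above the underside, 73 mm from the pin's axis. Own z is up when level, own x points from lip to tongue. With the pin out the chute comes off when drawn 40 mm or more straight to feeder -x, not by lifting before that
- chute_lip (a point): middle of the lip (open end) of the loose steel feed chute, about 220 g, at its inner floor, 4 mm above the underside; the grip point is 65 mm along own +x and 58 mm along own +z from here. Chute: channel 120 mm long (x), 56 mm wide (y), sides 30 mm high, walls 4 mm; closed at +x, where a flat tongue with the pin's hole sticks out 34 mm, 4 to 10 mm above the underside
- funnel (a point): centre of the mouth of the fixed steel funnel, level with its rim, 186 mm above the bench; mouth 150 mm across, cone 64 mm high, throat about 48 mm, straight into the storage tube below
- tube_floor (a point): centre of the inner floor of the fixed clear storage tube under the funnel, 16 mm above the bench; bore 48 mm, its top 106 mm above this point; round foot 100 mm across
- mat_top (a point): centre of the top of the fixed black rubber mat, 200 by 140 mm (own x, y) and 2 mm thick
- pellet0_mid (a point): steel hexagonal grinding pellet, 14 mm across flats, 16 mm across corners, 14 mm high, 18 g; the point is its centre; its own z is the prism axis, flats face own +-y and every 60 degrees round (corners on own +-x). Starts in the chute; may be absent (None)
- pellet1_mid (a point): steel hexagonal grinding pellet, 14 mm across flats, 16 mm across corners, 14 mm high, 18 g; the point is its centre; its own z is the prism axis, flats face own +-y and every 60 degrees round (corners on own +-x). Starts in the chute; may be absent (None)
- pellet2_mid (a point): steel hexagonal grinding pellet, 14 mm across flats, 16 mm across corners, 14 mm high, 18 g; the point is its centre; its own z is the prism axis, flats face own +-y and every 60 degrees round (corners on own +-x). Starts in the chute; may be absent (None)
- pellet3_mid (a point): steel hexagonal grinding pellet, 14 mm across flats, 16 mm across corners, 14 mm high, 18 g; the point is its centre; its own z is the prism axis, flats face own +-y and every 60 degrees round (corners on own +-x). Starts in the chute; may be absent (None)
- pellet4_mid (a point): steel hexagonal grinding pellet, 14 mm across flats, 16 mm across corners, 14 mm high, 18 g; the point is its centre; its own z is the prism axis, flats face own +-y and every 60 degrees round (corners on own +-x). Starts in the chute; may be absent (None)
- stray0_mid (a point): steel hexagonal grinding pellet, 14 mm across flats, 16 mm across corners, 14 mm high, 18 g; the point is its centre; its own z is the prism axis, flats face own +-y and every 60 degrees round (corners on own +-x). Starts loose on the bench; may be absent (None)
- stray1_mid (a point): steel hexagonal grinding pellet, 14 mm across flats, 16 mm across corners, 14 mm high, 18 g; the point is its centre; its own z is the prism axis, flats face own +-y and every 60 degrees round (corners on own +-x). Starts loose on the bench; may be absent (None)
- stray2_mid (a point): steel hexagonal grinding pellet, 14 mm across flats, 16 mm across corners, 14 mm high, 18 g; the point is its centre; its own z is the prism axis, flats face own +-y and every 60 degrees round (corners on own +-x). Starts loose on the bench; may be absent (None)
- stray3_mid (a point): steel hexagonal grinding pellet, 14 mm across flats, 16 mm across corners, 14 mm high, 18 g; the point is its centre; its own z is the prism axis, flats face own +-y and every 60 degrees round (corners on own +-x). Starts loose on the bench; may be absent (None)
- dish: bystander, to be left alone: shallow open glass dish, 80 mm across and 16 mm high; origin at the centre of its underside
- crucible: bystander, to be left alone: small white porcelain crucible, up to 38 mm across and 30 mm high; origin at the centre of its underside
Things that resemble listed ones, but are neither listed nor needed, are in the scene too. What is shaped like the part that bears stand_hole but orange, purple or yellow is not meant.

How it is judged:
By the outcome, as a careful person would: the job done as asked, in the order asked, and still so for the second after the job is handed in, with the robot touching nothing.
Of pellet0, pellet1, pellet2, pellet3, pellet4 only 3 to 5 are there at a start; the rules pass over those that are not, and their reading is None.
Of stray0, stray1, stray2, stray3 only 2 to 4 are there at a start; the rules pass over those that are not, and their reading is None.
At some moment in a run one of stray0, stray1, stray2, stray3 may be knocked a few centimetres aside while the robot is not near it.
It also fails if it takes over 200 s, if anything falls off the work surface, if the arm or the gripper's body presses on something with over 40 N, if the wrist force passes 120 N, or if a joint passes its speed limit or range.

ROBOT

A 7-joint arm with a two-finger parallel gripper is mounted at the origin on the work surface. World frame = base frame: x ahead of the robot, y to its left, z up, the work surface at z = 0. Lengths are in mm, angles in rad, forces in N, time in s.
With the tool pointing down it reaches from about 400 to 875 mm from the base axis. Payload 4.4 kg.
Tool frame: the origin (TCP) lies at the very end of the fingers, on their centre line; the grasp point (between the pads) lies 19 mm behind it; y points along the fingers, x is the direction in which the jaws open and shut, and the axes are right-handed (so a half turn about y gives the same grasp; the last joint's range is limited). The gripper opens to 85 mm and grips with 20 to 120 N. Pads are 22 mm wide; open, the fingers measure 114 mm over their backs; the gripper's body (76 mm by 85 mm) begins 54 mm behind the grasp point. The pads swing forward as they close: fully open they stand 13 mm farther back than shut.
Start: joints at [-1.167, 0.628, 0.038, 1.517, -0.027, 0.996, -0.02], TCP at [294.24, 579.604, 231.313] pointing down, gripper open.
Joint ranges: [-3.06, 3.06], [-0.37, 2.12], [-1.25, 1.32], [0.18, 2.47], [-1.1, 4.24], [0.23, 1.98], [-2.94, 2.94]. Speed limits (rad/s): [2.57, 2.57, 3.14, 3.14, 3.14, 3.14, 3.14].

INTERFACE

Orientations are given as [roll, pitch, yaw] about the fixed x, y, z axes, in that order (R = Rz(yaw) Ry(pitch) Rx(roll)).
In Python, from cell import readout, eyes, finish_job gives the robot as it stands. The module is installed in compiled form; this text tells all that it offers.
- The arm moves only by the tool apply_moves, never from a script. Its argument "commands" is a list that holds one entry, the list of rows, each a list of 6 numbers: the shift along the tool's x, y, z in units of 0.04 m (1.0 is 0.04 m), then the turn, a rotation vector about the tool's x, y, z in units of 5 degrees (1.0 is 5 degrees). A call has 1 to 8 rows; each row shifts and turns the pose as measured when the row begins, along the tool's axes as they then stand; what a row does not reach is not made up. A row lasts 1/12 s, in which the tool goes at most 41.7 mm and 7.16 degrees, less where a joint would pass 70% of its speed; a pose out of reach is approached as far as the arm can. A call with a number of a shift or a turn outside -1 to 1 is refused whole. A call with a gripper value outside its range is refused whole. "claw" is the finger opening in mm, from 0 to 85.4, set as the call begins (left out, the last holds). The fingers move at their own pace and stop on an object; the grip force is fixed at half the most. Time passes only in rows, so rows that do not move let the fingers close. It gives the time, the measured TCP pose, the force and the opening at its end, in the units of the state.
- readout.read_state(): the state, without advancing time (a new reading comes with each control period).
- eyes.get_image(name): name is "side" or "top"; returns a dict with "image" (480x640x3 uint8, red, green, blue), "mtx" (3x3 intrinsics, pixels), "rvec" (rotation vector, rad) and "tvec" (3), from world to camera coordinates, as OpenCV has them. Camera axes: x right, y down, z forward; pixel columns grow to the right and rows downward; lengths in mm; the calibration is good to about 2 mm. A picture is of the moment at which its call begins. There is no depth.
- finish_job(): hands the job in, once; it reports no verdict.
The state is a dict: "clock": time; "qpos": joint angles; "qd": joint speeds; "tau": joint torques, N m; "eef_pos": TCP position; "tool_rot": TCP orientation; "force": force on the tool from outside, world axes, zero at the start; "torque": the same for the moment, N m; "width": finger opening in mm.
Only numpy, scipy, OpenCV 4.12 (cv2) and the standard library are available. Lean on these libraries where they do the work, as an engineer would, in place of code of your own. Each camera call takes 0.05 s, during which the arm holds its last target. There are 200 camera calls.

## Working session

There is one attempt and no reset: what is moved stays moved. The work goes in short steps, Python scripts to look and compute and a tool call to move; the robot and the scene stay as the last step left them, time stands still between calls to the robot, and variables do not carry over. Pictures are saved under pics/ and viewed, about 12 in all and at most 16, crops included, and the job is handed in when it is done.

Besides the shell and the picture viewer there is one more tool, called after ">>>" as a command line: name --argument value ..., lists and objects as JSON in quotes. apply_moves: Moves the arm, as the interface text tells. Shifts and turns lie within -1 to 1; 1 stands for 0.04 m of shift or 5 degrees of turn. Its arguments: {"type":"object","properties":{"commands":{"type":"array"},"claw":{"type":"number"}},"required":["commands"]}

```bash
mkdir -p pics; cat > h.py <<'E'
import numpy as np,cv2
from cell import readout,eyes,finish_job
from scipy.spatial.transform import Rotation as R
def snap(name,fn=None,crop=None,scale=1):
    d=eyes.get_image(name); im=d["image"][:,:,::-1].copy()
    np.savez(f'{name}.npz',**{k:d[k] for k in d})
    if fn:
        if crop: x0,y0,x1,y1=crop; im=im[y0:y1,x0:x1]
        cv2.imwrite('pics/'+fn,cv2.resize(im,None,fx=scale,fy=scale,interpolation=cv2.INTER_CUBIC))
    return d
def cam(name):
    d=np.load(f'{name}.npz'); return d
def ray(d,u,v):
    Rm=cv2.Rodrigues(np.array(d["rvec"],float))[0]; t=np.array(d["tvec"],float).reshape(3)
    c=-Rm.T@t; r=Rm.T@np.linalg.inv(d["mtx"])@np.array([u,v,1.]); return c,r
def atz(d,u,v,z):
    c,r=ray(d,u,v); return c+r*(z-c[2])/r[2]
def proj(d,p):
    return cv2.projectPoints(np.array(p,float).reshape(-1,1,3),np.array(d["rvec"],float),np.array(d["tvec"],float),np.array(d["mtx"],float),None)[0].reshape(-1,2)
def tri(d1,p1,d2,p2):
    c1,r1=ray(d1,*p1);c2,r2=ray(d2,*p2)
    A=np.stack([r1,-r2],1);s=np.linalg.lstsq(A,c2-c1,rcond=None)[0]
    a=c1+r1*s[0];b=c2+r2*s[1]; return (a+b)/2,np.linalg.norm(a-b)
def st():
    s=readout.read_state(); print({k:np.round(v,3).tolist() for k,v in s.items() if k not in('qd','tau')}); return s
E
python3 - <<'E'
from h import *
st()
for n in('side','top'):
    d=snap(n,n+'0.png'); print(n,d['mtx'],ray(d,320,240))
E
```

```text
{'clock': 0.0, 'qpos': [-1.167, 0.629, 0.038, 1.518, -0.027, 0.996, -0.02], 'eef_pos': [293.937, 579.039, 230.406], 'tool_rot': [-1.571, 0.002, 1.101], 'force': [0.421, -0.448, -0.151], 'torque': [0.034, 0.012, -0.015], 'width': 85.613}
side [[449.3187546    0.         312.84813297]
 [  0.         449.3187546  231.54542687]
 [  0.           0.           1.        ]] (array([ 408.17548688, -951.0752163 ,  788.7555289 ]), array([ 0.0692867 ,  0.78761698, -0.61275302]))
top [[569.35321163   0.         331.14882155]
 [  0.         569.35321163 242.63559614]
 [  0.           0.           1.        ]] (array([ 371.82939868,  -50.25713279, 1386.85094143]), array([ 0.1059593 ,  0.01916233, -0.99438941]))
```

View pics/side0.png

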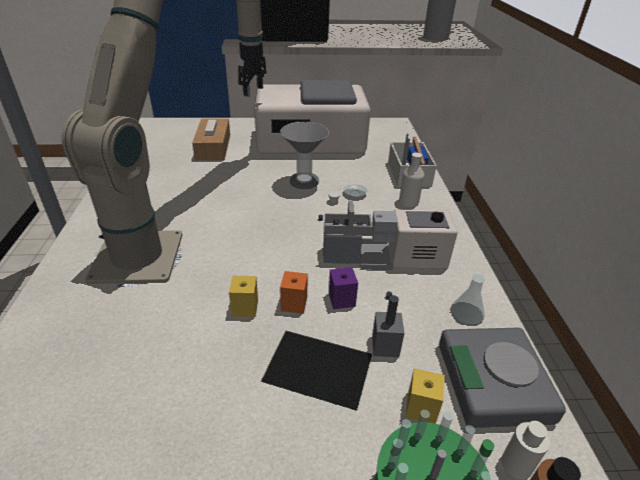

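View pics/top0.png

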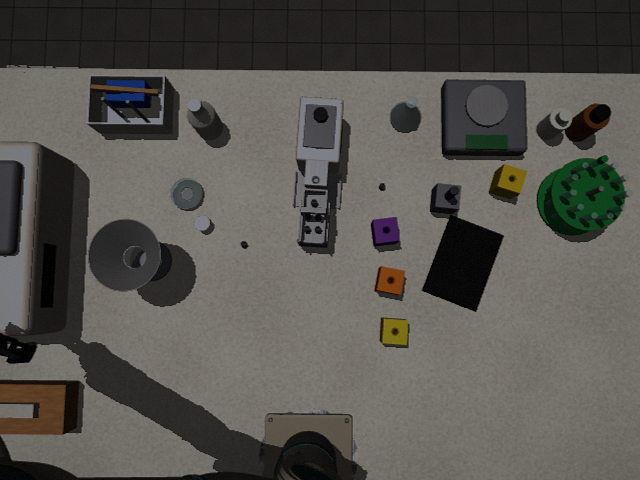

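The views show these candidates (top-image pixels):
- **Stand:** the grey block at (446,198) holds the punch. The purple (386,232), orange (391,281) and yellow (395,331 and 508,181) blocks are decoys.
- **Feeder, funnel, mat:** feeder at (318,170), funnel at (125,255), mat at (463,263).
- **Strays:** dark spots at (244,244) and (382,187).
- **Bystanders:** dish at (187,194) and crucible at (203,224).

I'll check close crops next.

```bash
python3 - <<'E'
from h import *
d=snap('top'); im=d['image'][:,:,::-1]
c=im[130:260,230:480]; cv2.imwrite('pics/topc.png',cv2.resize(c,None,fx=3.2,fy=3.2,interpolation=cv2.INTER_CUBIC))
d=snap('side'); im=d['image'][:,:,::-1]
c=im[180:365,300:470]; cv2.imwrite('pics/sidec.png',cv2.resize(c,None,fx=3.2,fy=3.2,interpolation=cv2.INTER_CUBIC))
E
```

```text
(no output)
```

View pics/topc.png

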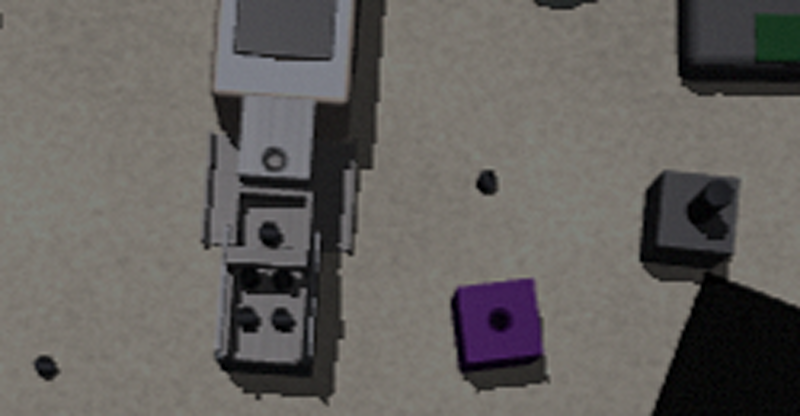

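View pics/sidec.png

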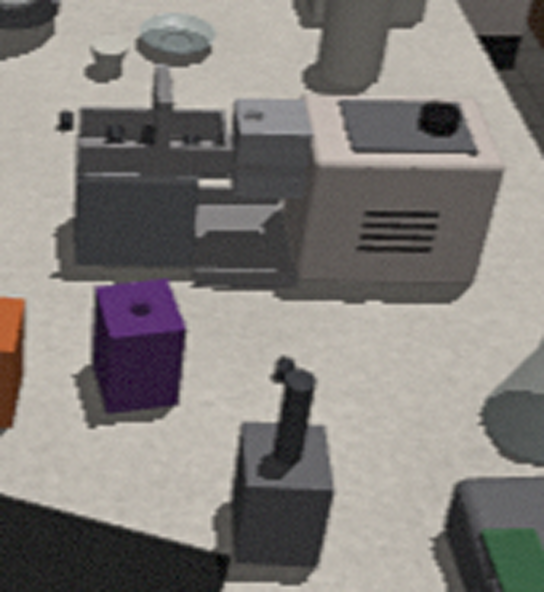

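Top crop: the pin bore is at (316,180) in full-image pixels. Five pellets are in the chute, and strays lie at (244,245) and (382,187). Side crop: the punch in the grey stand has its handle top at about (393,298), and the bore is at about (380,216).

```bash
python3 - <<'E'
from h import *
T=cam('top');S=cam('side')
t=lambda u,v:(230+u/3.2,130+v/3.2)
s=lambda u,v:(300+u/3.2,180+v/3.2)
f=lambda a:np.round(a,1)
print('bore',f(atz(T,*t(275,159),133.5)),f(atz(S,*s(256,114),133.5)))
print('stand T');A=[atz(T,*t(*p),78) for p in[(665,172),(740,178),(733,255),(660,250)]];print(f(A),f(np.mean(A,0)))
A=[atz(S,*s(*p),78) for p in[(243,423),(326,428),(332,492),(235,485)]];print(f(A),f(np.mean(A,0)))
print('handle top',f(atz(T,*t(718,192),148)),f(atz(S,*s(299,378),148)))
print('strays',f(atz(T,*t(46,366),10)),f(atz(T,*t(487,181),10)),f(atz(S,*s(65,121),7)),f(atz(S,388,297,7)))
print('housing front edge z125',[f(atz(T,*t(*p),125)) for p in[(215,92),(350,101),(222,0),(356,0)]])
print('strips/lip', [f(atz(T,*t(*p),124)) for p in[(222,355),(312,364)]],'clevis',[f(atz(T,*t(*p),133.5)) for p in[(240,175),(312,180)]])
print('mat',[f(atz(T,*p,2)) for p in[(457,217),(503,236),(476,310),(423,292)]],[f(atz(S,*p,2)) for p in[(287,333),(371,353),(357,406),(263,380)]])
print('funnel',f(atz(T,125,255,186)),f(atz(S,304.5,137,186)))
d=cam('top')['image'][:,:,::-1]
c=cv2.convertScaleAbs(d[60:320,80:400],alpha=2.2,beta=15);cv2.imwrite('pics/tb.png',cv2.resize(c,None,fx=2.3,fy=2.3,interpolation=cv2.INTER_CUBIC))
E
```

```text
bore [641.  -15.4 133.5] [643.4 -10.6 133.5]
stand T
[[ 646.2 -298.7   78. ]
 [ 642.3 -353.4   78. ]
 [ 585.4 -347.5   78. ]
 [ 588.6 -294.5   78. ]] [ 615.6 -323.5   78. ]
[[ 592.1 -292.1   78. ]
 [ 647.  -298.4   78. ]
 [ 639.3 -352.9   78. ]
 [ 578.2 -345.1   78. ]] [ 614.2 -322.1   78. ]
handle top [ 617.9 -321.8  148. ] [ 615.4 -320.4  148. ]
strays [506.  159.9  10. ] [ 652.1 -174.9   10. ] [504.6 163.4   7. ] [ 648.4 -177.4    7. ]
housing front edge z125 [array([690.6,  27.8, 125. ]), array([685. , -67.6, 125. ]), array([757.3,  23.9, 125. ]), array([758.3, -71.3, 125. ])]
strips/lip [array([503.8,  20. , 124. ]), array([498.2, -42.7, 124. ])] clevis [array([629.4,   8.9, 133.5]), array([626.4, -41.4, 133.5])]
mat [array([ 579.6, -359.5,    2. ]), array([ 533.8, -471.6,    2. ]), array([ 353.1, -402.6,    2. ]), array([ 395.2, -274.7,    2. ])] [array([ 401.1, -277.8,    2. ]), array([ 581.6, -339.3,    2. ]), array([ 534.9, -463.3,    2. ]), array([ 351.9, -398.3,    2. ])]
funnel [463.7 384.8 186. ] [461.7 348.3 186. ]
```

View pics/tb.png

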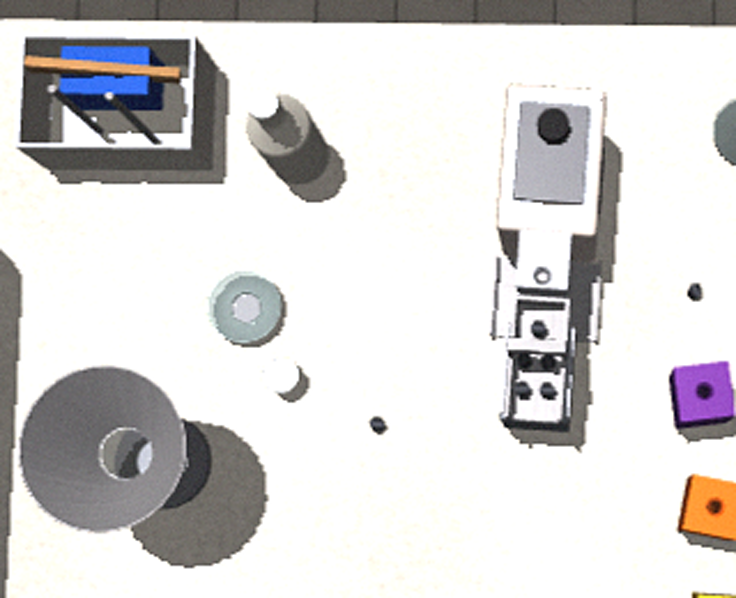

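```bash
cat >> h.py <<'E'
def Rt(yaw,tilt=0,tb=None):
    # tool down with yaw(deg); then tilt(deg) about tool z
    return R.from_euler('xyz',[-90,0,yaw],degrees=True)*R.from_euler('z',tilt,degrees=True)
def plan(pos,Rg=None,vmax=1.0,start=None,show=True):
    s=readout.read_state(); p,q=(np.array(s['eef_pos'],float),R.from_euler('xyz',s['tool_rot'])) if start is None else start
    Rg=q if Rg is None else Rg; pos=np.array(pos,float)
    rv=(q.inv()*Rg).as_rotvec(degrees=True); d=pos-p
    n=max(1,int(np.ceil(max(np.linalg.norm(d)/40/vmax,np.linalg.norm(rv)/5/vmax)-1e-6)))
    for i in range(n):
        a=q*R.from_rotvec(rv*i/n,degrees=True)
        print(np.round(np.r_[a.inv().apply(d/n)/40,rv/n/5],3).tolist(), end=',\n' if i<n-1 else '\n\n')
    return pos,Rg
E
python3 - <<'E'
from h import *
T=cam('top');S=cam('side')
a=np.linspace(0,2*np.pi,8,endpoint=False)
print(proj(S,np.c_[464+75*np.cos(a),385+75*np.sin(a),186+0*a]).round(0).tolist())
im=T['image']; g=cv2.cvtColor(im,cv2.COLOR_RGB2GRAY)
m=np.zeros_like(g); m[205:325,415:515]=(g[205:325,415:515]<28)*255
n,l,stt,c=cv2.connectedComponentsWithStats(m); k=1+np.argmax(stt[1:,4]); pts=np.argwhere(l==k)[:,::-1].astype(np.float32)
r=cv2.minAreaRect(pts); print(stt[k],c[k],r,[atz(T,*p,2).round(1).tolist() for p in cv2.boxPoints(r)],atz(T,*r[0],2))
print(g[174:187,309:324])
w=plan((294,579,310)); w=plan((616,-322,310),Rt(-3.3),start=w)
E
```

```text
[[328.0, 132.0], [320.0, 125.0], [304.0, 123.0], [288.0, 125.0], [281.0, 132.0], [288.0, 139.0], [306.0, 142.0], [323.0, 139.0]]
[ 422  215   81   97 4607] [462.37746907 262.96418494] ((462.6780700683594, 262.6918029785156), (57.46721267700195, 82.04586029052734), 20.556045532226562) [[397.5, -270.8, 2.0], [586.4, -342.8, 2.0], [537.8, -474.1, 2.0], [350.2, -400.5, 2.0]] [ 467.28641546 -371.91669046    2.        ]
[[124 122 121 123 122 119 124 123 124 120 118 120 121 121 119]
 [126 121 121 127 124 116 113 117 125 121 122 123 122 120 117]
 [125 123 124 117  81  51  48  65  80 108 122 121 121 120 120]
 [124 123 120  95  55  46  30  34  54  78 107 123 123 121 118]
 [125 124 111  66  38  40  64  69  47  48  90 124 123 124 119]
 [125 124 106  41  45  88 105 107  91  56  80 108 123 119 119]
 [123 126 105  44  65 109 112 109  94  59  83 114 124 121 119]
 [124 124 114  72  39  82 110 109  91  53  85 115 124 121 120]
 [127 122 126 108  46  35  49  54  53  76 104 124 124 122 119]
 [128 126 127 120  94  72  65  71  84 107 122 124 125 119 121]
 [104 102 113 133 126 128 129 126 125 126 130 126 12
[... 554 characters left out ...]
 0.0, 0.553, -0.001],
[-0.362, 0.0, -0.929, 0.0, 0.553, -0.001],
[-0.317, 0.0, -0.945, 0.0, 0.553, -0.001],
[-0.271, 0.0, -0.959, 0.0, 0.553, -0.001],
[-0.224, 0.0, -0.971, 0.0, 0.553, -0.001],
[-0.177, 0.0, -0.981, 0.0, 0.553, -0.001],
[-0.129, 0.0, -0.988, 0.0, 0.553, -0.001],
[-0.082, 0.0, -0.993, 0.0, 0.553, -0.001],
[-0.034, 0.0, -0.996, 0.0, 0.553, -0.001],
[0.015, 0.0, -0.997, 0.0, 0.553, -0.001],
[0.063, 0.0, -0.995, 0.0, 0.553, -0.001],
[0.111, 0.0, -0.991, 0.0, 0.553, -0.001],
[0.158, 0.0, -0.984, 0.0, 0.553, -0.001],
[0.206, 0.0, -0.975, 0.0, 0.553, -0.001],
[0.252, 0.0, -0.964, 0.0, 0.553, -0.001],
[0.299, 0.0, -0.951, 0.0, 0.553, -0.001],
[0.344, 0.0, -0.935, 0.0, 0.553, -0.001]
```

>>> apply_moves --commands '[[[0, -1, 0, 0, 0, 0], [0, -1, 0, 0, 0, 0], [-0.68, 0, -0.72, 0, 0.55, 0], [-0.65, 0, -0.756, 0, 0.55, 0], [-0.61, 0, -0.787, 0, 0.55, 0], [-0.573, 0, -0.815, 0, 0.55, 0], [-0.533, 0, -0.842, 0, 0.55, 0], [-0.492, 0, -0.867, 0, 0.55, 0]]]' --claw 60

```text
clock: 0.87
eef_pos: [370.9, 357.1, 311.1]
tool_rot: [-1.565, -0.0, 0.82]
force: [1.0, 0.2, -0.4]
width: 60.1
```

>>> apply_moves --commands '[[[-0.45, 0, -0.89, 0, 0.55, 0], [-0.406, 0, -0.91, 0, 0.55, 0], [-0.362, 0, -0.929, 0, 0.55, 0], [-0.317, 0, -0.945, 0, 0.55, 0], [-0.271, 0, -0.959, 0, 0.55, 0], [-0.224, 0, -0.971, 0, 0.55, 0], [-0.177, 0, -0.981, 0, 0.55, 0], [-0.129, 0, -0.988, 0, 0.55, 0]]]'

```text
clock: 1.53
eef_pos: [479.8, 42.0, 310.4]
tool_rot: [-1.564, -0.001, 0.418]
force: [0.4, 0.6, -0.1]
width: 59.8
```

>>> apply_moves --commands '[[[-0.08, 0, -0.99, 0, 0.55, 0], [-0.03, 0, -0.99, 0, 0.55, 0], [0.015, 0, -0.99, 0, 0.55, 0], [0.06, 0, -0.99, 0, 0.55, 0], [0.11, 0, -0.99, 0, 0.55, 0], [0.16, 0, -0.98, 0, 0.55, 0], [0.2, 0, -0.97, 0, 0.55, 0], [0.25, 0, -0.96, 0, 0.55, 0]]]'

```text
clock: 2.2
eef_pos: [584.3, -273.2, 308.0]
tool_rot: [-1.561, 0.001, 0.017]
force: [1.1, 1.2, 0.8]
width: 59.8
```

```bash
python3 - <<'E'
from h import *
st(); w=plan((616,-322.4,250),Rt(-3.3)); plan((616,-322.4,96),start=w,Rg=w[1],vmax=.5)
E
```

```text
{'clock': 2.2, 'qpos': [0.126, 0.596, 0.479, 1.433, -0.291, 1.187, 0.662], 'eef_pos': [584.339, -273.201, 308.039], 'tool_rot': [-1.561, 0.001, 0.017], 'force': [1.056, 1.165, 0.77], 'torque': [-0.037, -0.07, -0.033], 'width': 59.751}
[0.257, 0.48, -0.419, -0.036, 0.284, -0.004],
[0.267, 0.481, -0.411, -0.036, 0.284, -0.004],
[0.277, 0.482, -0.403, -0.036, 0.284, -0.004]

[-0.0, 0.481, -0.0, 0.0, 0.0, 0.0],
[-0.0, 0.481, -0.0, 0.0, 0.0, 0.0],
[-0.0, 0.481, -0.0, 0.0, 0.0, 0.0],
[-0.0, 0.481, -0.0, 0.0, 0.0, 0.0],
[-0.0, 0.481, -0.0, 0.0, 0.0, 0.0],
[-0.0, 0.481, -0.0, 0.0, 0.0, 0.0],
[-0.0, 0.481, -0.0, 0.0, 0.0, 0.0],
[-0.0, 0.481, -0.0, 0.0, 0.0, 0.0]
```

>>> apply_moves --commands '[[[0.257, 0.48, -0.42, -0.036, 0.284, 0], [0.267, 0.48, -0.41, -0.036, 0.284, 0], [0.277, 0.48, -0.4, -0.036, 0.284, 0], [0, 0, 0, 0, 0, 0], [0, 0.4, 0, 0, 0, 0], [0, 0.4, 0, 0, 0, 0], [0, 0, 0, 0, 0, 0]]]' --claw 60

```text
clock: 2.78
eef_pos: [614.9, -339.6, 213.0]
tool_rot: [-1.58, 0.002, -0.077]
force: [-0.8, 0.5, 0.6]
width: 60.1
```

```bash
python3 - <<'E'
from h import *
st(); plan((616,-322.4,96),Rt(-3.3),vmax=.5)
snap('side','s1.png',(330,180,480,370),3)
E
```

```text
{'clock': 2.783, 'qpos': [0.217, 0.768, 0.469, 1.381, -0.355, 1.075, 0.664], 'eef_pos': [614.879, -339.64, 213.027], 'tool_rot': [-1.58, 0.002, -0.077], 'force': [-0.836, 0.542, 0.551], 'torque': [0.036, 0.049, 0.003], 'width': 60.076}
[0.0, 0.487, 0.076, 0.017, -0.036, -0.004],
[0.0, 0.487, 0.076, 0.017, -0.036, -0.004],
[0.0, 0.487, 0.075, 0.017, -0.036, -0.004],
[0.0, 0.487, 0.074, 0.017, -0.036, -0.004],
[0.0, 0.487, 0.073, 0.017, -0.036, -0.004],
[0.0, 0.488, 0.073, 0.017, -0.036, -0.004]
```

View pics/s1.png

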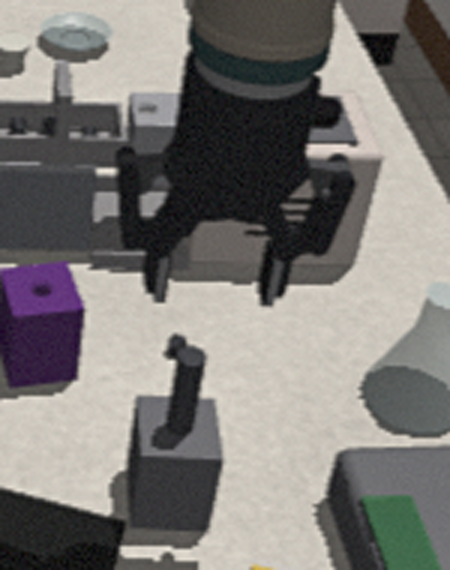

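```bash
python3 - <<'E'
from h import *
S=cam('side'); print(proj(S,[(614.9,-339.6,213),(616,-322,148),(616,-322,113)]))
print(atz(S,394.3,298,148),atz(S,330+213/3,180+298/3,213))
E
```

```text
[[399.58467995 280.79132094]
 [393.88856495 298.67945731]
 [391.69016138 310.87029833]]
[ 617.20031547 -320.14346977  148.        ] [ 618.41691956 -335.6936689   213.        ]
```

The gripper is open above the punch: fingertips at crop (160,298) and (268,300), handle top at (193,352). The calibration agrees to about 2 mm, so I'll descend.

>>> apply_moves --commands '[[[0, 0, 0.22, 0.017, -0.07, 0], [0, 0, 0.22, 0.017, -0.07, 0], [0, 0.3, 0, 0, -0.07, 0], [0, 0.4, 0, 0, 0, 0], [0, 0.4, 0, 0, 0, 0], [0, 0.3, 0, 0, 0, 0], [0, 0, 0, 0, 0, 0]]]' --claw 60

```text
clock: 3.42
eef_pos: [621.9, -317.0, 163.3]
tool_rot: [-1.579, -0.012, -0.048]
force: [-1.4, 0.5, -0.9]
width: 60.0
```

```bash
python3 - <<'E'
from h import *
st(); plan((616,-322.4,96),Rt(-3.3),vmax=.4)
E
```

```text
{'clock': 3.417, 'qpos': [0.197, 0.802, 0.438, 1.456, -0.381, 0.953, 0.686], 'eef_pos': [621.851, -317.017, 163.261], 'tool_rot': [-1.579, -0.012, -0.048], 'force': [-1.37, 0.473, -0.855], 'torque': [0.058, 0.029, 0.025], 'width': 60.042}
[-0.032, 0.336, -0.026, 0.018, 0.022, 0.027],
[-0.031, 0.336, -0.026, 0.018, 0.022, 0.027],
[-0.03, 0.336, -0.027, 0.018, 0.022, 0.027],
[-0.029, 0.336, -0.027, 0.018, 0.022, 0.027],
[-0.029, 0.336, -0.028, 0.018, 0.022, 0.027]
```

>>> apply_moves --commands '[[[-0.14, 0, -0.13, 0.06, 0.08, 0.1], [0, 0, 0, 0, 0, 0], [0, 0, 0, 0, 0, 0]]]'

```text
clock: 3.67
eef_pos: [616.0, -321.8, 164.0]
tool_rot: [-1.573, -0.003, -0.054]
force: [-0.2, 1.0, -0.2]
width: 59.8
```

```bash
python3 - <<'E'
from h import *
st(); plan((616,-322.4,96),Rt(-3.3),vmax=.4)
E
```

```text
{'clock': 3.667, 'qpos': [0.207, 0.802, 0.439, 1.454, -0.38, 0.967, 0.69], 'eef_pos': [616.011, -321.849, 163.971], 'tool_rot': [-1.573, -0.003, -0.054], 'force': [-0.192, 0.988, -0.168], 'torque': [0.046, -0.015, 0.029], 'width': 59.815}
[-0.001, 0.34, -0.002, 0.005, 0.008, 0.007],
[-0.001, 0.34, -0.002, 0.005, 0.008, 0.007],
[-0.001, 0.34, -0.002, 0.005, 0.008, 0.007],
[-0.0, 0.34, -0.002, 0.005, 0.008, 0.007],
[-0.0, 0.34, -0.003, 0.005, 0.008, 0.007]
```

Now descend, settle, then close.

>>> apply_moves --commands '[[[0, 0.34, 0, 0, 0, 0], [0, 0.34, 0, 0, 0, 0], [0, 0.34, 0, 0, 0, 0], [0, 0.34, 0, 0, 0, 0], [0, 0.34, 0, 0, 0, 0], [0, 0, 0, 0, 0, 0]]]'

```text
clock: 4.17
eef_pos: [618.1, -325.1, 94.6]
tool_rot: [-1.577, -0.01, -0.056]
force: [-0.3, -0.1, 0.3]
width: 60.2
```

>>> apply_moves --commands '[[[0, 0, 0, 0, 0, 0], [0, 0, 0, 0, 0, 0], [0, 0, 0, 0, 0, 0], [0, 0, 0, 0, 0, 0], [0, 0, 0, 0, 0, 0], [0, 0, 0, 0, 0, 0]]]' --claw 10

```text
clock: 4.67
eef_pos: [617.8, -325.9, 95.8]
tool_rot: [-1.578, -0.011, -0.056]
force: [0.4, -0.2, -1.3]
width: 18.5
```

```bash
python3 - <<'E'
from h import *
st()
E
```

```text
{'clock': 4.667, 'qpos': [0.227, 0.879, 0.404, 1.498, -0.417, 0.838, 0.722], 'eef_pos': [617.767, -325.887, 95.848], 'tool_rot': [-1.578, -0.011, -0.056], 'force': [0.389, -0.232, -1.301], 'torque': [-0.004, 0.135, -0.002], 'width': 18.525}
```

>>> apply_moves --commands '[[[0, 0, 0, 0, 0, 0], [0, 0, 0, 0, 0, 0], [0, -0.3, 0, 0, 0, 0], [0, -0.4, 0, 0, 0, 0], [0, -0.4, 0, 0, 0, 0], [0, -0.4, 0, 0, 0, 0], [0, -0.4, 0, 0, 0, 0], [0, -0.4, 0, 0, 0, 0]]]'

```text
clock: 5.33
eef_pos: [616.1, -323.9, 192.1]
tool_rot: [-1.576, -0.008, -0.056]
force: [0.3, -0.1, -1.6]
width: 18.5
```

>>> apply_moves --commands '[[[0, -0.4, 0, 0, 0, 0], [0, -0.4, 0, 0, 0, 0], [0, -0.4, 0, 0, 0, 0], [0, -0.3, 0, 0, 0, 0], [0, 0, 0, 0, 0, 0]]]'

```text
clock: 5.75
eef_pos: [618.4, -325.4, 265.7]
tool_rot: [-1.582, -0.021, -0.056]
force: [0.7, 0.2, -0.7]
width: 18.4
```

```bash
python3 - <<'E'
from h import *
s=st(); plan((617.8+25.4,-325.9+308,250),Rt(-3.3),vmax=.7)
snap('side','s2.png',(330,150,480,340),3)
E
```

```text
{'clock': 5.75, 'qpos': [0.192, 0.704, 0.481, 1.354, -0.337, 1.14, 0.652], 'eef_pos': [618.391, -325.445, 265.708], 'tool_rot': [-1.582, -0.021, -0.056], 'force': [0.664, 0.194, -0.701], 'torque': [-0.039, 0.012, 0.021], 'width': 18.437}
[0.015, 0.026, 0.643, 0.01, 0.001, 0.02],
[0.015, 0.027, 0.643, 0.01, 0.001, 0.02],
[0.015, 0.027, 0.643, 0.01, 0.001, 0.02],
[0.015, 0.028, 0.643, 0.01, 0.001, 0.02],
[0.015, 0.028, 0.643, 0.01, 0.001, 0.02],
[0.015, 0.029, 0.643, 0.01, 0.001, 0.02],
[0.015, 0.029, 0.643, 0.01, 0.001, 0.02],
[0.015, 0.03, 0.643, 0.01, 0.001, 0.02],
[0.015, 0.031, 0.643, 0.01, 0.001, 0.02],
[0.015, 0.031, 0.643, 0.01, 0.001, 0.02],
[0.015, 0.032, 0.643, 0.01, 0.001, 0.02],
[0.015, 0.032, 0.643, 0.01, 0.001, 0.02]
```

View pics/s2.png

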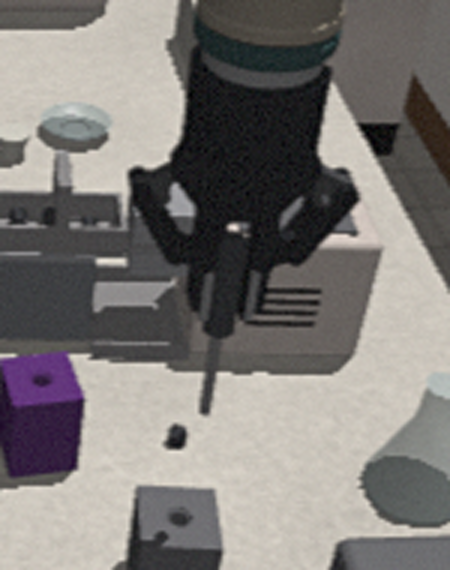

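The punch is held with its tip at full-image pixel (398.3,287.3). The empty hole shows at (390,322.3), and the stray at (389,295).

```bash
python3 - <<'E'
from h import *
S=cam('side'); print(atz(S,390,322.5,78),proj(S,[(618.4,-325.4,178),(618.4,-322,178)]),atz(S,398.3,287.3,178))
g=cv2.cvtColor(S['image'],cv2.COLOR_RGB2GRAY); print(g[210:222,373:388])
s=readout.read_state();q=R.from_euler('xyz',s['tool_rot']);print(q.as_matrix()[:,1])
E
```

```text
[ 616.87076401 -321.98001906   78.        ] [[397.41929281 288.95874274]
 [397.06813871 287.74233355]] [ 621.0793987  -320.83963455  178.        ]
[[ 80  36  37  44  44  39  36  44  45  42  45  40  43  37  48]
 [ 84  31  22  25  22  29  34  40  42  38  49  37  42  41 102]
 [110  30  20  24  27  33  15  39  45  45  39  41  39  72 146]
 [118  36  20  24  24  25  22  29  42  41  42  41  36  84 145]
 [117  34  20  25  26  24  16  29  35  41  43  46  40  89 147]
 [ 91  28  10  25  26  24  21  23  30  33  42  39  38  68 138]
 [ 74  29  15  32  26  21  23  25  29  34  37  37  41  67 140]
 [ 70  35  24  19  22  26  23  24  26  26  34  38  56 113 150]
 [ 61  50  31  29  21  24  28  34  18  35  36  51 109 151 163]
 [ 62  88  76  29  13  24  26  27  28  22  32  34  86 141 160]
 [ 59  76  95  64  29  21  22  23  18  27  25  20  35  91 146]
 [ 69  67 122  91  37  11  25  30  26  28  16  18  26  85 145]]
[ 0.01917631 -0.01142075 -0.99975089]
```

>>> apply_moves --commands '[[[0.01, 0, 0.4, 0.02, 0, 0.04], [0.01, 0, 0.65, 0.02, 0, 0.04], [0.015, 0, 0.65, 0.02, 0, 0.04], [0.015, 0, 0.65, 0.02, 0, 0.04], [0.015, 0, 0.65, 0.01, 0, 0.04], [0.015, 0, 0.65, 0.01, 0, 0.02], [0.015, 0, 0.65, 0.01, 0, 0.02], [0.015, 0, 0.65, 0.01, 0, 0]]]'

```text
clock: 6.47
eef_pos: [629.2, -129.5, 258.5]
tool_rot: [-1.576, 0.009, -0.073]
force: [0.6, 0.3, -2.0]
width: 18.5
```

>>> apply_moves --commands '[[[0.015, 0, 0.65, 0.01, 0, 0], [0.015, 0, 0.65, 0.01, 0, 0], [0.015, 0, 0.5, 0.01, 0, 0], [0, 0, 0.2, 0, 0, 0], [0, 0, 0, 0, 0, 0], [0, 0, 0, 0, 0, 0]]]'

```text
clock: 6.97
eef_pos: [634.8, -36.1, 253.0]
tool_rot: [-1.568, 0.017, -0.062]
force: [0.2, -1.6, -0.7]
width: 18.5
```

```bash
python3 - <<'E'
from h import *
s=st(); plan((617.8+25.4,-325.9+308,250),Rt(-3.3),vmax=.7)
E
```

```text
{'clock': 6.967, 'qpos': [-0.273, 0.641, 0.499, 1.525, -0.332, 1.079, 0.244], 'eef_pos': [634.816, -36.137, 252.984], 'tool_rot': [-1.568, 0.017, -0.062], 'force': [0.163, -1.596, -0.718], 'torque': [-0.047, -0.02, 0.003], 'width': 18.502}
[0.182, 0.073, 0.468, -0.031, -0.051, -0.197]
```

>>> apply_moves --commands '[[[0.165, 0, 0.468, -0.06, -0.05, -0.26], [0, 0, 0, 0, 0, 0], [0, 0, 0, 0, 0, 0]]]'

```text
clock: 7.22
eef_pos: [641.9, -24.2, 252.5]
tool_rot: [-1.578, -0.005, -0.065]
force: [0.5, 0.2, -1.0]
width: 18.9
```

```bash
python3 - <<'E'
from h import *
s=st(); plan((642.5,-17.5,244),R.from_euler('xyz',[-1.576,-.009,-.057]),vmax=.7)
E
```

```text
{'clock': 7.217, 'qpos': [-0.301, 0.64, 0.504, 1.529, -0.331, 1.053, 0.218], 'eef_pos': [641.913, -24.198, 252.504], 'tool_rot': [-1.578, -0.005, -0.065], 'force': [0.548, 0.151, -1.034], 'torque': [-0.063, 0.012, -0.01], 'width': 18.876}
[0.003, 0.211, 0.17, 0.022, -0.087, -0.041]
```

>>> apply_moves --commands '[[[0, 0.16, 0.17, 0.02, -0.08, -0.04], [0, 0, 0, 0, 0, 0], [0, 0, 0, 0, 0, 0]]]'

```text
clock: 7.47
eef_pos: [641.9, -21.3, 245.4]
tool_rot: [-1.578, -0.009, -0.062]
force: [0.3, -0.5, -1.7]
width: 18.7
```

```bash
python3 - <<'E'
from h import *
s=st(); plan((642.5,-17.5,244),R.from_euler('xyz',[-1.576,-.009,-.057]),vmax=.7)
d=snap('side'); a=d['image'][150:270,340:430,::-1]; t=snap('top'); b=t['image'][120:240,270:360,::-1]
cv2.imwrite('pics/b1.png',cv2.resize(np.hstack([a,b]),None,fx=4.4,fy=4.4,interpolation=cv2.INTER_CUBIC))
E
```

```text
{'clock': 7.467, 'qpos': [-0.304, 0.644, 0.5, 1.542, -0.335, 1.033, 0.219], 'eef_pos': [641.942, -21.345, 245.409], 'tool_rot': [-1.578, -0.009, -0.062], 'force': [0.339, -0.491, -1.699], 'torque': [-0.077, -0.002, 0.028], 'width': 18.699}
[0.008, 0.035, 0.097, 0.02, -0.06, -0.001]
```

View pics/b1.png

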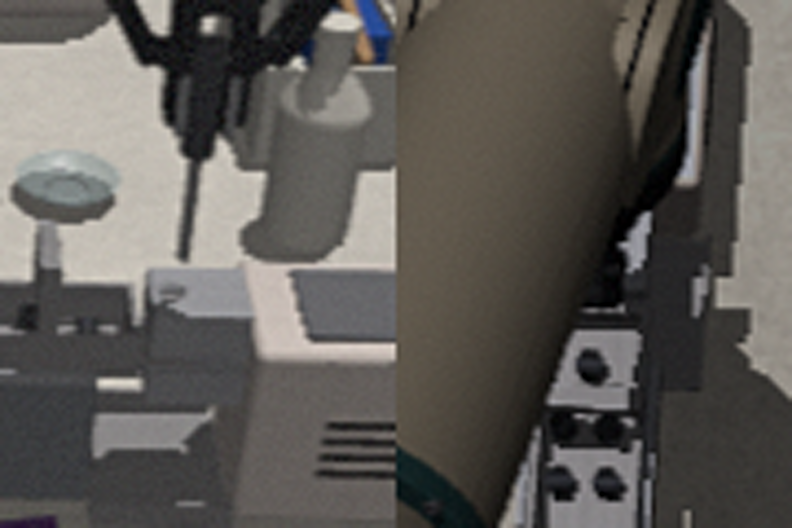

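Side crop: the punch tip is at full-image (381.6,209.1), above the bore mouth at (379.3,216.4). The arm hides the bore in the top view.

```bash
python3 - <<'E'
from h import *
S=cam('side'); print(atz(S,381.6,209.1,157.5),atz(S,379.3,216.4,133.5),proj(S,[(641.9,-17.5,157.5),(641.9,-14,133.5)]))
E
```

```text
[643.87557914 -16.23671349 157.5       ] [641.01597049 -14.02197175 133.5       ] [[380.91355404 209.38799794]
 [379.63955565 216.39074775]]
```

>>> apply_moves --commands '[[[-0.03, 0, 0.13, 0.02, -0.06, 0], [0, 0.1, 0.02, 0, 0, 0], [0, 0.1, 0, 0, 0, 0], [0, 0, 0, 0, 0, 0]]]'

```text
clock: 7.9
eef_pos: [641.1, -15.0, 236.9]
tool_rot: [-1.575, -0.009, -0.057]
force: [0.1, -0.0, -1.3]
width: 18.7
```

```bash
python3 - <<'E'
from h import *
s=st(); plan((640.8,-18,225),R.from_euler('xyz',[-1.576,-.009,-.057]),vmax=.7)
E
```

```text
{'clock': 7.9, 'qpos': [-0.31, 0.651, 0.494, 1.555, -0.34, 1.013, 0.22], 'eef_pos': [641.121, -14.974, 236.875], 'tool_rot': [-1.575, -0.009, -0.057], 'force': [0.122, -0.035, -1.28], 'torque': [0.0, 0.054, 0.007], 'width': 18.742}
[-0.006, 0.297, -0.075, -0.007, 0.0, 0.001]
```

>>> apply_moves --commands '[[[0, 0, -0.09, 0, 0, 0], [0, 0.1, 0, 0, 0, 0], [0, 0.1, 0, 0, 0, 0], [0, 0.1, 0, 0, 0, 0], [0, 0, 0, 0, 0, 0]]]'

```text
clock: 8.32
eef_pos: [640.9, -19.3, 223.4]
tool_rot: [-1.576, -0.009, -0.057]
force: [-1.0, 0.2, -1.5]
width: 18.7
```

>>> apply_moves --commands '[[[0, 0.08, 0, 0, 0, 0], [0, 0.08, 0, 0, 0, 0], [0, 0.08, 0, 0, 0, 0], [0, 0.08, 0, 0, 0, 0], [0, 0, 0, 0, 0, 0]]]'

```text
clock: 8.73
eef_pos: [641.4, -18.8, 212.2]
tool_rot: [-1.574, -0.01, -0.057]
force: [-0.5, -0.0, -1.7]
width: 18.6
```

>>> apply_moves --commands '[[[0, 0.06, 0, 0, 0, 0], [0, 0.06, 0, 0, 0, 0], [0, 0.06, 0, 0, 0, 0]]]'

```text
clock: 8.98
eef_pos: [641.5, -18.9, 206.0]
tool_rot: [-1.573, -0.011, -0.057]
force: [-2.1, -0.2, 5.6]
width: 18.7
```

```bash
python3 - <<'E'
from h import *
s=st()
d=snap('side','b2.png',(340,150,430,270),5)
E
```

```text
{'clock': 8.983, 'qpos': [-0.294, 0.681, 0.477, 1.589, -0.361, 0.948, 0.245], 'eef_pos': [641.473, -18.857, 205.984], 'tool_rot': [-1.573, -0.011, -0.057], 'force': [-2.143, -0.187, 5.6], 'torque': [0.165, 0.724, -0.001], 'width': 18.745}
```

View pics/b2.png

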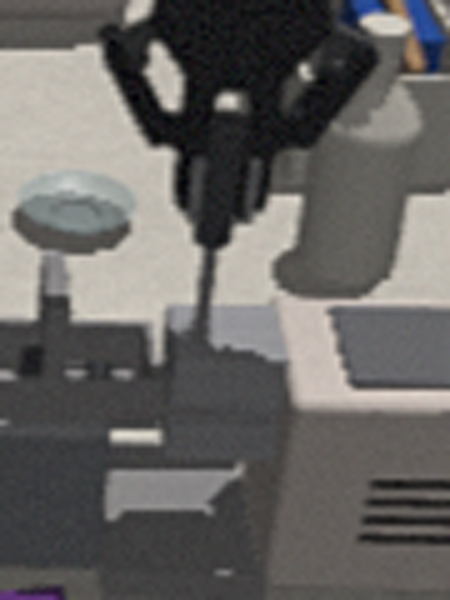

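>>> apply_moves --commands '[[[0, 0.12, 0, 0, 0, 0], [0, 0.16, 0, 0, 0, 0], [0, 0.2, 0, 0, 0, 0]]]'

```text
clock: 9.28
eef_pos: [641.5, -19.0, 188.4]
tool_rot: [-1.572, -0.012, -0.056]
force: [-2.9, 0.9, 8.5]
width: 18.8
```

>>> apply_moves --commands '[[[0, 0.15, 0, 0, 0, 0], [0, 0.15, 0, 0, 0, 0], [0, 0.15, 0, 0, 0, 0]]]'

```text
clock: 9.53
eef_pos: [641.5, -19.0, 171.1]
tool_rot: [-1.571, -0.012, -0.056]
force: [-2.1, 1.2, 6.9]
width: 18.6
```

>>> apply_moves --commands '[[[0, 0.12, 0, 0, 0, 0], [0, 0.12, 0, 0, 0, 0], [0, 0.1, 0, 0, 0, 0]]]'

```text
clock: 9.78
eef_pos: [641.5, -18.6, 157.3]
tool_rot: [-1.57, -0.012, -0.056]
force: [-2.4, 0.4, 6.4]
width: 18.6
```

>>> apply_moves --commands '[[[0, 0.06, 0, 0, 0, 0], [0, 0.06, 0, 0, 0, 0], [0, 0, 0, 0, 0, 0]]]'

```text
clock: 10.03
eef_pos: [641.4, -18.4, 151.5]
tool_rot: [-1.57, -0.011, -0.056]
force: [0.5, 0.5, -2.2]
width: 18.8
```

>>> apply_moves --commands '[[[0, -0.2, 0, 0, 0, 0], [0, -0.4, 0, 0, 0, 0], [0, -0.4, 0, 0, 0, 0], [0, -0.4, 0, 0, 0, 0], [0, -0.4, 0, 0, 0, 0], [0, -0.4, 0, 0, 0, 0], [0, -0.2, 0, 0, 0, 0], [0, 0, 0, 0, 0, 0]]]'

```text
clock: 10.7
eef_pos: [641.7, -19.3, 249.2]
tool_rot: [-1.574, -0.012, -0.057]
force: [-0.2, -0.7, -1.4]
width: 18.3
```

```bash
python3 - <<'E'
from h import *
s=st(); plan((617,-325.5,255),R.from_euler('xyz',[-1.577,-.009,-.057]),vmax=.65)
d=snap('side','b3.png',(310,150,450,290),4)
E
```

```text
{'clock': 10.7, 'qpos': [-0.306, 0.638, 0.499, 1.542, -0.335, 1.035, 0.222], 'eef_pos': [641.706, -19.292, 249.183], 'tool_rot': [-1.574, -0.012, -0.057], 'force': [-0.171, -0.653, -1.423], 'torque': [-0.031, -0.021, -0.015], 'width': 18.261}
[-0.015, -0.01, -0.64, -0.003, 0.0, 0.003],
[-0.015, -0.01, -0.64, -0.003, 0.0, 0.003],
[-0.015, -0.01, -0.64, -0.003, 0.0, 0.003],
[-0.015, -0.01, -0.64, -0.003, 0.0, 0.003],
[-0.015, -0.01, -0.64, -0.003, 0.0, 0.003],
[-0.015, -0.009, -0.64, -0.003, 0.0, 0.003],
[-0.015, -0.009, -0.64, -0.003, 0.0, 0.003],
[-0.015, -0.009, -0.64, -0.003, 0.0, 0.003],
[-0.015, -0.009, -0.64, -0.003, 0.0, 0.003],
[-0.015, -0.009, -0.64, -0.003, 0.0, 0.003],
[-0.015, -0.009, -0.64, -0.003, 0.0, 0.003],
[-0.015, -0.008, -0.64, -0.003, 0.0, 0.003]
```

View pics/b3.png

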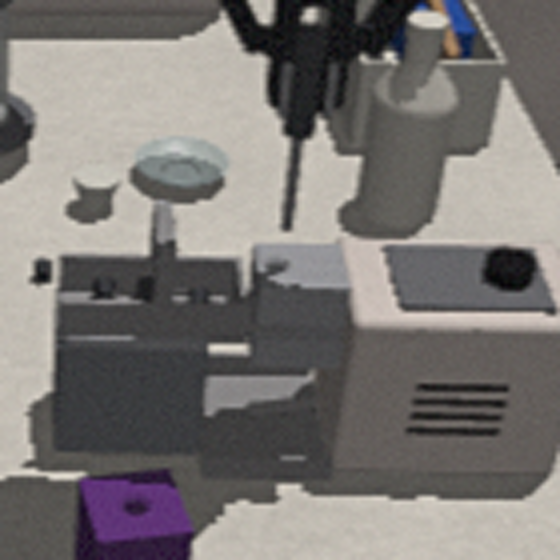

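The punch is clear of the bore. The sudden loss of force suggests the pin dropped; the tray wall hides it from this side. Next, back to the stand.

>>> apply_moves --commands '[[[-0.01, 0, -0.4, 0, 0, 0], [-0.015, 0, -0.64, 0, 0, 0], [-0.015, 0, -0.64, 0, 0, 0], [-0.015, 0, -0.64, 0, 0, 0], [-0.015, 0, -0.64, 0, 0, 0], [-0.015, 0, -0.64, 0, 0, 0], [-0.015, 0, -0.64, 0, 0, 0], [-0.015, 0, -0.64, 0, 0, 0]]]'

```text
clock: 11.42
eef_pos: [624.6, -208.1, 237.4]
tool_rot: [-1.565, 0.002, -0.04]
force: [0.0, 0.5, -1.1]
width: 18.6
```

>>> apply_moves --commands '[[[-0.015, 0, -0.64, 0, 0, 0], [-0.015, 0, -0.64, 0, 0, 0], [-0.015, 0, -0.5, 0, 0, 0], [-0.015, 0, -0.3, 0, 0, 0], [0, 0, -0.1, 0, 0, 0], [0, 0, 0, 0, 0, 0], [0, 0, 0, 0, 0, 0]]]'

```text
clock: 12.0
eef_pos: [611.9, -305.1, 227.8]
tool_rot: [-1.564, 0.015, -0.05]
force: [-0.2, 0.4, -1.6]
width: 18.7
```

```bash
python3 - <<'E'
from h import *
s=st(); plan((617,-325.5,185),R.from_euler('xyz',[-1.577,-.009,-.057]),vmax=.65)
E
```

```text
{'clock': 12.0, 'qpos': [0.176, 0.734, 0.465, 1.405, -0.342, 1.1, 0.647], 'eef_pos': [611.904, -305.124, 227.768], 'tool_rot': [-1.564, 0.015, -0.05], 'force': [-0.215, 0.356, -1.582], 'torque': [0.016, -0.049, -0.009], 'width': 18.7}
[0.084, 0.532, -0.255, -0.073, 0.041, -0.139],
[0.079, 0.534, -0.251, -0.073, 0.041, -0.139]
```

>>> apply_moves --commands '[[[0.08, 0.2, -0.25, -0.07, 0.04, -0.14], [0.08, 0.2, -0.25, -0.07, 0.04, -0.14], [0, 0.1, 0, 0, 0, 0], [0, 0, 0, 0, 0, 0], [0, 0, 0, 0, 0, 0]]]'

```text
clock: 12.42
eef_pos: [620.3, -317.3, 205.6]
tool_rot: [-1.571, -0.01, -0.048]
force: [0.4, -0.6, -0.8]
width: 18.3
```

```bash
python3 - <<'E'
from h import *
s=st(); plan((617,-325.5,185),R.from_euler('xyz',[-1.577,-.009,-.057]),vmax=.65)
E
```

```text
{'clock': 12.417, 'qpos': [0.196, 0.759, 0.451, 1.416, -0.361, 1.039, 0.672], 'eef_pos': [620.317, -317.32, 205.598], 'tool_rot': [-1.571, -0.01, -0.048], 'force': [0.433, -0.591, -0.821], 'torque': [-0.039, 0.085, 0.012], 'width': 18.339}
[-0.078, 0.514, -0.208, -0.073, 0.103, 0.014]
```

>>> apply_moves --commands '[[[-0.08, 0.1, -0.22, -0.07, 0.1, 0], [0, 0.1, 0, 0, 0, 0], [0, 0, 0, 0, 0, 0], [0, 0, 0, 0, 0, 0]]]'

```text
clock: 12.75
eef_pos: [617.4, -324.6, 197.3]
tool_rot: [-1.576, -0.011, -0.055]
force: [-0.1, -0.3, -1.4]
width: 18.6
```

```bash
python3 - <<'E'
from h import *
s=st(); plan((617,-325.5,185),R.from_euler('xyz',[-1.577,-.009,-.057]),vmax=.65)
d=snap('side','b4.png',(350,240,430,360),5); T=snap('top')
E
```

```text
{'clock': 12.75, 'qpos': [0.204, 0.768, 0.451, 1.425, -0.364, 1.02, 0.678], 'eef_pos': [617.374, -324.581, 197.331], 'tool_rot': [-1.576, -0.011, -0.055], 'force': [-0.107, -0.32, -1.354], 'torque': [-0.026, 0.023, -0.016], 'width': 18.585}
[-0.011, 0.308, -0.022, -0.009, 0.023, 0.02]
```

View pics/b4.png

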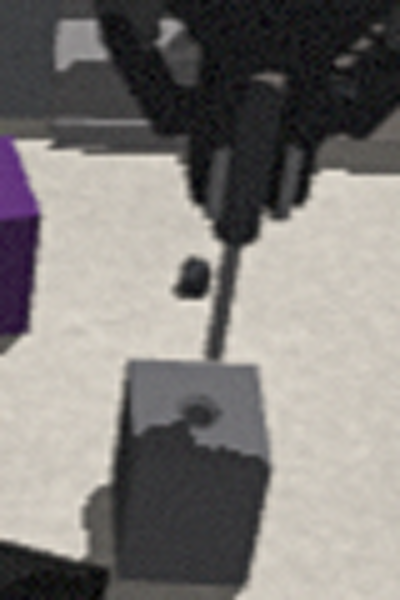

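The punch tip is at full-image (392.4,311.6), above the hole at (390.2,322.4).

```bash
python3 - <<'E'
from h import *
S=cam('side')
for z in(109,114,119): print(atz(S,392.4,311.6,z))
print(atz(S,390.2,322.4,78))
s=st()
E
```

```text
[ 618.3032424  -320.33665187  109.        ]
[ 616.7576297  -324.97610339  114.        ]
[ 615.212017   -329.61555491  119.        ]
[ 617.34307191 -321.72065448   78.        ]
{'clock': 12.85, 'qpos': [0.204, 0.768, 0.451, 1.425, -0.364, 1.02, 0.678], 'eef_pos': [617.594, -324.198, 197.354], 'tool_rot': [-1.576, -0.011, -0.055], 'force': [0.449, 0.285, -1.588], 'torque': [0.046, 0.038, -0.087], 'width': 18.671}
```

>>> apply_moves --commands '[[[0, 0.12, 0, 0, 0, 0], [0, 0.14, 0, 0, 0, 0], [0, 0.14, 0, 0, 0, 0], [0, 0.14, 0, 0, 0, 0], [0, 0.1, 0, 0, 0, 0], [0, 0, 0, 0, 0, 0]]]'

```text
clock: 13.35
eef_pos: [618.2, -324.0, 169.3]
tool_rot: [-1.575, -0.011, -0.054]
force: [-0.4, -0.7, -1.0]
width: 18.7
```

>>> apply_moves --commands '[[[0, 0.12, 0, 0, 0, 0], [0, 0.14, 0, 0, 0, 0], [0, 0.14, 0, 0, 0, 0], [0, 0.14, 0, 0, 0, 0], [0, 0.1, 0, 0, 0, 0], [0, 0, 0, 0, 0, 0]]]'

```text
clock: 13.85
eef_pos: [617.5, -325.2, 144.2]
tool_rot: [-1.576, -0.011, -0.055]
force: [0.4, 1.0, -2.4]
width: 18.8
```

>>> apply_moves --commands '[[[0, 0.14, 0, 0, 0, 0], [0, 0.16, 0, 0, 0, 0], [0, 0.16, 0, 0, 0, 0], [0, 0.16, 0, 0, 0, 0], [0, 0.12, 0, 0, 0, 0], [0, 0, 0, 0, 0, 0]]]'

```text
clock: 14.35
eef_pos: [617.5, -325.4, 110.2]
tool_rot: [-1.576, -0.01, -0.055]
force: [0.7, -0.5, -1.4]
width: 18.4
```

>>> apply_moves --commands '[[[0, 0.1, 0, 0, 0, 0], [0, 0.1, 0, 0, 0, 0], [0, 0.08, 0, 0, 0, 0], [0, 0.08, 0, 0, 0, 0], [0, 0, 0, 0, 0, 0]]]'

```text
clock: 14.77
eef_pos: [617.9, -325.8, 94.9]
tool_rot: [-1.576, -0.01, -0.055]
force: [-1.7, 0.7, 1.3]
width: 18.6
```

>>> apply_moves --commands '[[[0, 0, 0, 0, 0, 0], [0, 0, 0, 0, 0, 0], [0, 0, 0, 0, 0, 0], [0, 0, 0, 0, 0, 0], [0, 0, 0, 0, 0, 0]]]' --claw 60

```text
clock: 15.18
eef_pos: [620.3, -326.5, 96.1]
tool_rot: [-1.578, -0.016, -0.054]
force: [0.9, -0.2, 0.7]
width: 60.0
```

>>> apply_moves --commands '[[[0, -0.3, 0, 0, 0, 0], [0, -0.4, 0, 0, 0, 0], [0, -0.6, 0, 0, 0, 0], [0, -0.8, 0, 0, 0, 0], [0, -0.8, 0, 0, 0, 0], [0, -0.8, 0, 0, 0, 0], [0, -0.5, 0, 0, 0, 0], [0, -0.2, 0, 0, 0, 0]]]'

```text
clock: 15.85
eef_pos: [616.2, -324.4, 282.6]
tool_rot: [-1.577, -0.012, -0.055]
force: [0.6, 0.3, 0.3]
width: 59.9
```

```bash
python3 - <<'E'
from h import *
s=st(); plan((568,-11,255),Rt(-3.3),vmax=.65)
d=snap('side'); a=d['image'][185:365,300:470,::-1]
t=snap('top'); b=t['image'][120:300,290:480,::-1]
cv2.imwrite('pics/b5.png',cv2.resize(cv2.convertScaleAbs(np.hstack([a,b]),alpha=1.8,beta=10),None,fx=2.2,fy=2.2,interpolation=cv2.INTER_CUBIC))
E
```

```text
{'clock': 15.85, 'qpos': [0.193, 0.692, 0.484, 1.328, -0.327, 1.185, 0.644], 'eef_pos': [616.209, -324.391, 282.591], 'tool_rot': [-1.577, -0.012, -0.055], 'force': [0.649, 0.332, 0.29], 'torque': [0.002, -0.027, -0.019], 'width': 59.938}
[-0.127, 0.048, 0.597, 0.006, 0.002, 0.011],
[-0.127, 0.048, 0.597, 0.006, 0.002, 0.011],
[-0.127, 0.048, 0.597, 0.006, 0.002, 0.011],
[-0.127, 0.049, 0.597, 0.006, 0.002, 0.011],
[-0.127, 0.049, 0.597, 0.006, 0.002, 0.011],
[-0.127, 0.05, 0.597, 0.006, 0.002, 0.011],
[-0.127, 0.05, 0.597, 0.006, 0.002, 0.011],
[-0.127, 0.051, 0.597, 0.006, 0.002, 0.011],
[-0.127, 0.051, 0.597, 0.006, 0.002, 0.011],
[-0.127, 0.051, 0.597, 0.006, 0.002, 0.011],
[-0.127, 0.052, 0.596, 0.006, 0.002, 0.011],
[-0.127, 0.052, 0.596, 0.006, 0.002, 0.011],
[-0.127, 0.053, 0.596, 0.006, 0.002, 0.011]
```

View pics/b5.png

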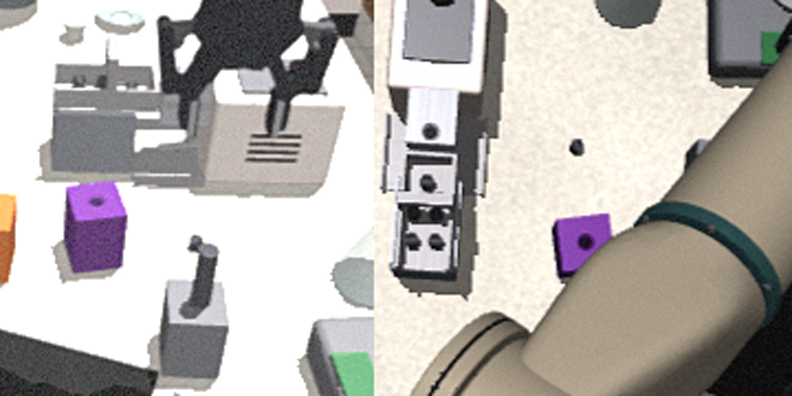

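The punch stands in the grey block again and the bore is now dark and empty (top crop (430,130)), so the pin is out. All five pellets are still in the chute. 12 pictures viewed so far.

```bash
python3 - <<'E'
from h import *
T=cam('top');S=cam('side')
print(atz(T,314.5,210.5,163),atz(S,350,203.5,163), proj(T,[(568.5,-10,163),(574.5,-10,163),(562.5,-10,163)]))
g=cv2.cvtColor(T['image'],cv2.COLOR_RGB2GRAY); print(g[200:222,308:322:2].T)
E
```

```text
[566.58580489 -13.95434549 163.        ] [565.24899284   2.81143284 163.        ] [[312.69205016 209.61067494]
 [312.7284857  206.88213401]
 [312.65557871 212.34190407]]
[[121 118 119 121 122 121 122 123 116 115 116 124  37  15   8  15  13  10
    7   0  22  22]
 [124 107 101 101 103 120 120 115 113 115 116 125  54  13  65  24  10   8
   12  24  31  27]
 [ 23  26  43  30   9   0  61 101 115 113 118 121  72  18 113  46  33  35
   32  33  33  26]
 [ 17  26  43  36  20   7  12  59 115 116 115 117  96  21  88 106  42  27
   29  32  30  27]
 [ 75  47  39  28  18  19  23  54 111 114 114 115 126  37  43  10   2   8
    9   2  19  27]
 [118 119 122  75  71  68 118  93 115 114 115 116 128  38   9   9  12  11
   13   9  16  18]
 [113 112 113 115 116 115 117  79 116 113 112 116 129  39  21  29  12   8
    5  10  21  30]]
```

>>> apply_moves --commands '[[[-0.08, 0, 0.4, 0, 0, 0], [-0.127, 0, 0.6, 0, 0, 0], [-0.127, 0, 0.6, 0, 0, 0], [-0.127, 0, 0.6, 0, 0, 0], [-0.127, 0, 0.6, 0, 0, 0], [-0.127, 0, 0.6, 0, 0, 0], [-0.127, 0, 0.6, 0, 0, 0], [-0.127, 0, 0.6, 0, 0, 0]]]' --claw 45

```text
clock: 16.62
eef_pos: [577.7, -135.9, 264.1]
tool_rot: [-1.577, 0.012, -0.068]
force: [0.1, 0.7, 0.2]
width: 45.1
```

>>> apply_moves --commands '[[[-0.127, 0, 0.6, 0, 0, 0], [-0.127, 0, 0.6, 0, 0, 0], [-0.127, 0, 0.6, 0, 0, 0], [-0.127, 0, 0.4, 0, 0, 0], [0, 0, 0.2, 0, 0, 0], [0, 0, 0, 0, 0, 0], [0, 0, 0, 0, 0, 0]]]'

```text
clock: 17.2
eef_pos: [554.1, -24.5, 251.1]
tool_rot: [-1.574, 0.037, -0.058]
force: [-0.6, -0.9, 0.3]
width: 45.3
```

```bash
python3 - <<'E'
from h import *
s=st(); plan((568.5,-10,200),Rt(-3.3),vmax=.65)
E
```

```text
{'clock': 17.2, 'qpos': [-0.334, 0.531, 0.507, 1.738, -0.292, 0.987, 0.228], 'eef_pos': [554.143, -24.508, 251.084], 'tool_rot': [-1.574, 0.037, -0.058], 'force': [-0.63, -0.929, 0.272], 'torque': [-0.018, -0.114, 0.004], 'width': 45.261}
[0.128, 0.421, 0.129, 0.012, -0.002, -0.142],
[0.123, 0.423, 0.129, 0.012, -0.002, -0.142],
[0.118, 0.424, 0.128, 0.012, -0.002, -0.142]
```

>>> apply_moves --commands '[[[0.12, 0, 0.15, 0, 0, -0.14], [0.12, 0, 0.15, 0, 0, -0.14], [0.12, 0, 0.12, 0, 0, -0.14], [0, 0.4, 0, 0, 0, 0], [0, 0.4, 0, 0, 0, 0], [0, 0.3, 0, 0, 0, 0], [0, 0, 0, 0, 0, 0], [0, 0, 0, 0, 0, 0]]]'

```text
clock: 17.87
eef_pos: [575.4, -14.0, 205.4]
tool_rot: [-1.578, -0.011, -0.068]
force: [1.0, -0.3, 1.1]
width: 44.6
```

```bash
python3 - <<'E'
from h import *
s=st(); plan((568,-10.5,133),Rt(-3.3),vmax=.4)
E
```

```text
{'clock': 17.867, 'qpos': [-0.335, 0.589, 0.479, 1.779, -0.34, 0.845, 0.233], 'eef_pos': [575.436, -13.979, 205.444], 'tool_rot': [-1.578, -0.011, -0.068], 'force': [1.027, -0.349, 1.142], 'torque': [-0.058, 0.019, 0.04], 'width': 44.562}
[-0.042, 0.362, 0.017, 0.016, -0.023, 0.026],
[-0.042, 0.362, 0.017, 0.016, -0.023, 0.026],
[-0.041, 0.362, 0.017, 0.016, -0.023, 0.026],
[-0.04, 0.362, 0.016, 0.016, -0.023, 0.026],
[-0.039, 0.362, 0.016, 0.016, -0.023, 0.026]
```

>>> apply_moves --commands '[[[-0.19, 0, 0.1, 0.08, -0.12, 0.13], [0, 0.3, 0, 0, 0, 0], [0, 0.36, 0, 0, 0, 0], [0, 0.36, 0, 0, 0, 0], [0, 0.36, 0, 0, 0, 0], [0, 0.3, 0, 0, 0, 0], [0, 0, 0, 0, 0, 0]]]'

```text
clock: 18.45
eef_pos: [571.4, -9.0, 142.7]
tool_rot: [-1.567, -0.01, -0.055]
force: [0.9, 0.1, -0.3]
width: 44.8
```

```bash
python3 - <<'E'
from h import *
s=st(); plan((568,-10.5,133),Rt(-3.3),vmax=.4)
E
```

```text
{'clock': 18.45, 'qpos': [-0.297, 0.663, 0.417, 1.845, -0.399, 0.707, 0.292], 'eef_pos': [571.356, -9.008, 142.693], 'tool_rot': [-1.567, -0.01, -0.055], 'force': [0.894, 0.099, -0.268], 'torque': [0.061, 0.035, -0.006], 'width': 44.85}
[-0.084, 0.241, -0.043, -0.042, 0.024, 0.11]
```

>>> apply_moves --commands '[[[-0.1, 0.22, -0.04, -0.04, 0.02, 0.11], [0, 0, 0, 0, 0, 0], [0, 0, 0, 0, 0, 0]]]'

```text
clock: 18.7
eef_pos: [568.1, -10.4, 135.6]
tool_rot: [-1.57, -0.002, -0.057]
force: [0.6, 0.0, 0.4]
width: 45.0
```

>>> apply_moves --commands '[[[0, 0, 0, 0, 0, 0], [0, 0, 0, 0, 0, 0], [0, 0, 0, 0, 0, 0], [0, 0, 0, 0, 0, 0], [0, 0, 0, 0, 0, 0], [0, 0, 0, 0, 0, 0]]]' --claw 3

```text
clock: 19.2
eef_pos: [568.3, -10.2, 137.3]
tool_rot: [-1.57, -0.003, -0.057]
force: [0.3, 0.1, -2.0]
width: 10.8
```

```bash
python3 - <<'E'
from h import *
s=st(); 
E
```

```text
{'clock': 19.2, 'qpos': [-0.295, 0.67, 0.416, 1.851, -0.401, 0.701, 0.294], 'eef_pos': [568.282, -10.234, 137.252], 'tool_rot': [-1.57, -0.003, -0.057], 'force': [0.307, 0.104, -1.988], 'torque': [-0.004, 0.013, -0.023], 'width': 10.768}
```

>>> apply_moves --commands '[[[-0.1, 0, 0, 0, 0, 0], [-0.15, 0, 0, 0, 0, 0], [-0.2, 0, 0, 0, 0, 0]]]'

```text
clock: 19.45
eef_pos: [550.5, -9.2, 136.8]
tool_rot: [-1.57, -0.005, -0.056]
force: [0.6, 0.3, -2.0]
width: 11.2
```

```bash
python3 - <<'E'
from h import *
s=st(); 
E
```

```text
{'clock': 19.45, 'qpos': [-0.301, 0.649, 0.413, 1.901, -0.403, 0.669, 0.301], 'eef_pos': [550.456, -9.244, 136.756], 'tool_rot': [-1.57, -0.005, -0.056], 'force': [0.604, 0.256, -1.97], 'torque': [0.05, -0.115, -0.006], 'width': 11.175}
```

Slides freely. Continue 45 mm more, then lift.

>>> apply_moves --commands '[[[-0.2, 0, 0, 0, 0, 0.02], [-0.25, 0, 0, 0, 0, 0.02], [-0.25, 0, 0, 0, 0, 0.02], [-0.25, 0, 0, 0, 0, 0.02], [-0.2, 0, 0, 0, 0, 0], [0, 0, 0, 0, 0, 0]]]'

```text
clock: 19.95
eef_pos: [496.9, -6.3, 137.3]
tool_rot: [-1.569, 0.005, -0.057]
force: [-0.8, 0.2, -2.5]
width: 10.9
```

>>> apply_moves --commands '[[[0, -0.2, 0, 0, 0, 0], [0, -0.4, 0, 0, 0, 0], [0, -0.5, 0, 0, 0, 0], [0, -0.5, 0, 0, 0, 0], [0, -0.5, 0, 0, 0, 0], [0, -0.5, 0, 0, 0, 0], [0, -0.5, 0, 0, 0, 0], [0, -0.3, 0, 0, 0, 0]]]'

```text
clock: 20.62
eef_pos: [496.0, -7.3, 280.4]
tool_rot: [-1.571, 0.01, -0.059]
force: [0.7, -0.9, -3.0]
width: 11.0
```

```bash
python3 - <<'E'
from h import *
s=st()
d=snap('side'); a=d['image'][110:300,280:450,::-1]
t=snap('top'); b=t['image'][100:290,240:410,::-1]
cv2.imwrite('pics/b6.png',cv2.resize(cv2.convertScaleAbs(np.hstack([a,b]),alpha=1.8,beta=10),None,fx=2.3,fy=2.3,interpolation=cv2.INTER_CUBIC))
E
```

```text
{'clock': 20.617, 'qpos': [-0.431, 0.395, 0.548, 1.874, -0.248, 0.95, 0.171], 'eef_pos': [495.999, -7.291, 280.418], 'tool_rot': [-1.571, 0.01, -0.059], 'force': [0.714, -0.911, -3.031], 'torque': [0.029, -0.059, 0.034], 'width': 11.023}
```

View pics/b6.png

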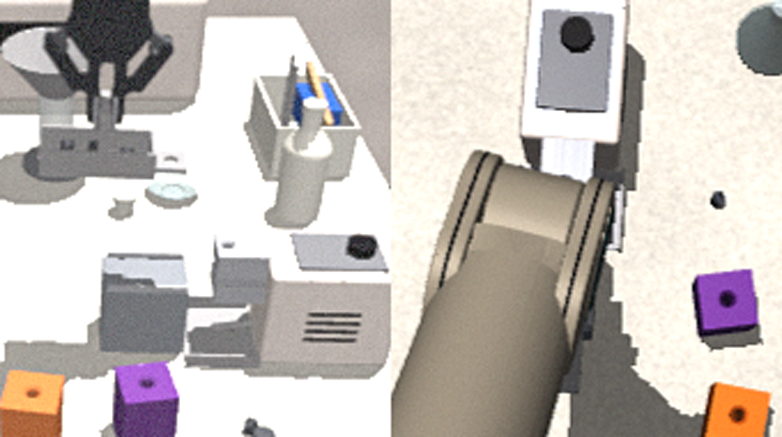

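The chute is off and level, with its pellets in (side crop (65–130,143)). 13 pictures viewed. Next I'll carry it slowly, lip slightly up, to the funnel.

```bash
cat >> h.py <<'E'
GO=14.75
def toolfor(pt,yaw,tilt,which='lip'):
    """TCP pose so that chute lip/grip is at pt; tilt>0 lip up"""
    q=Rt(yaw,tilt); cx=q.apply([1,0,0]); cz=q.apply([0,-1,0]); pt=np.array(pt,float)
    g=pt+65*cx+58*cz if which=='lip' else pt
    return g-GO*cz,q
def lip():
    s=readout.read_state();q=R.from_euler('xyz',s['tool_rot']);cx=q.apply([1,0,0]); cz=q.apply([0,-1,0])
    g=np.array(s['eef_pos'])+GO*cz; print('grip',g.round(1),'lip',(g-65*cx-58*cz).round(1),'lipdown deg',np.degrees(np.arcsin(cx[2])).round(1),'yaw',np.degrees(np.arctan2(cx[1],cx[0])).round(1))
def ramp(pos,Rg,n,k=4,start=None):
    s=readout.read_state(); p,q=(np.array(s['eef_pos'],float),R.from_euler('xyz',s['tool_rot'])) if start is None else start
    w=np.minimum(np.minimum(np.arange(1,n+1),np.arange(n,0,-1)),k).astype(float); w/=w.sum(); c=0
    rv=(q.inv()*Rg).as_rotvec(degrees=True); d=np.array(pos)-p
    for i in range(n):
        a=q*R.from_rotvec(rv*c,degrees=True); c+=w[i]
        r=np.round(np.r_[a.inv().apply(d*w[i])/40,rv*w[i]/5],2)
        print(r.tolist(),end=',\n\n' if i%8==7 else ',')
    print(); return pos,Rg
E
python3 - <<'E'
from h import *
lip(); w=ramp((496,-7,290),Rt(-3.3,10),8,3)
u=np.array([.769,.639,0]); F=np.array([464,385,0])
pos,q=toolfor(F+15*u+[0,0,218],39.7,10); print(pos)
ramp(pos,q,32,5,start=w)
E
```

```text
grip [497.   -7.3 295.1] lip [431.6  -3.5 237.6] lipdown deg -0.4 yaw -3.4
[-0.0, -0.01, 0.0, -0.0, -0.0, 0.11],[-0.0, -0.03, 0.0, -0.0, -0.0, 0.21],[-0.0, -0.04, 0.0, -0.0, -0.0, 0.32],[-0.01, -0.04, 0.0, -0.0, -0.0, 0.32],[-0.01, -0.04, 0.0, -0.0, -0.0, 0.32],[-0.01, -0.04, 0.0, -0.0, -0.0, 0.32],[-0.01, -0.03, 0.0, -0.0, -0.0, 0.21],[-0.0, -0.01, 0.0, -0.0, -0.0, 0.11],


[530.56460098 440.27145496 249.30580377]
[0.0, 0.01, 0.08, -0.01, -0.06, 0.0],[0.01, 0.01, 0.16, -0.02, -0.12, 0.0],[0.01, 0.02, 0.24, -0.03, -0.18, 0.0],[0.02, 0.03, 0.32, -0.04, -0.24, 0.0],[0.04, 0.03, 0.4, -0.05, -0.3, 0.0],[0.05, 0.03, 0.4, -0.05, -0.3, 0.0],[0.06, 0.03, 0.4, -0.05, -0.3, 0.0],[0.07, 0.03, 0.4, -0.05, -0.3, 0.0],

[0.08, 0.02, 0.39, -0.05, -0.3, 0.0],[0.09, 0.02, 0.39, -0.05, -0.3, 0.0],[0.1, 0.02, 0.39, -0.05, -0.3, 0.0],[0.11, 0.02, 0.39, -0.05, -0.3, 0.0],[0.12, 0.02, 0.38, -0.05, -0.3, 0.0],[0.13, 0.01, 0.38, -0.05, -0.3, 0.0],[0.14, 0.01, 0.38, -0.05, -0.3, 0.0],[0.15, 0.01, 0.37, -0.05, -0.3, 0.0],

[0.16, 0.01, 0.37, -0.05, -0.3, 0.0],[0.17, 0.01, 0.37, -0.05, -0.3, 0.0],[0.18, 0.01, 0.36, -0.05, -0.3, 0.0],[0.19, 0.0, 0.36, -0.05, -0.3, 0.0],[0.2, 0.0, 0.35, -0.05, -0.3, 0.0],[0.21, 0.0, 0.35, -0.05, -0.3, 0.0],[0.21, -0.0, 0.34, -0.05, -0.3, 0.0],[0.22, -0.0, 0.33, -0.05, -0.3, 0.0],

[0.23, -0.0, 0.33, -0.05, -0.3, 0.0],[0.24, -0.01, 0.32, -0.05, -0.3, 0.0],[0.25, -0.01, 0.32, -0.05, -0.3, 0.0],[0.26, -0.01, 0.31, -0.05, -0.3, 0.0],[0.21, -0.01, 0.24, -0.04, -0.24, 0.0],[0.16, -0.01, 0.18, -0.03, -0.18, 0.0],[0.11, -0.0, 0.12, -0.02, -0.12, 0.0],[0.06, -0.0, 0.06, -0.01, -0.06, 0.0],
```

>>> apply_moves --commands '[[[0, -0.02, 0, 0, 0, 0.11], [0, -0.04, 0, 0, 0, 0.21], [0, -0.05, 0, 0, 0, 0.32], [0, -0.05, 0, 0, 0, 0.32], [0, -0.05, 0, 0, 0, 0.32], [0, -0.05, 0, 0, 0, 0.32], [0, -0.03, 0, 0, 0, 0.21], [0, -0.01, 0, 0, 0, 0.11]]]'

```text
clock: 21.38
eef_pos: [493.5, -6.5, 286.3]
tool_rot: [-1.572, 0.198, -0.059]
force: [0.4, 0.6, -2.6]
width: 10.9
```

>>> apply_moves --commands '[[[0, 0, 0.08, -0.01, -0.06, 0], [0.01, 0, 0.16, -0.02, -0.12, 0], [0.01, 0, 0.24, -0.03, -0.18, 0], [0.02, 0, 0.32, -0.04, -0.24, 0], [0.04, 0, 0.4, -0.05, -0.3, 0], [0.05, 0, 0.4, -0.05, -0.3, 0], [0.06, 0, 0.4, -0.05, -0.3, 0], [0.07, 0, 0.4, -0.05, -0.3, 0]]]'

```text
clock: 22.05
eef_pos: [501.4, 97.5, 281.7]
tool_rot: [-1.566, 0.201, 0.113]
force: [-0.6, 0.1, -3.5]
width: 10.8
```

>>> apply_moves --commands '[[[0.08, 0, 0.39, -0.05, -0.3, 0], [0.09, 0, 0.39, -0.05, -0.3, 0], [0.1, 0, 0.39, -0.05, -0.3, 0], [0.11, 0, 0.39, -0.05, -0.3, 0], [0.12, 0, 0.38, -0.05, -0.3, 0], [0.13, 0, 0.38, -0.05, -0.3, 0], [0.14, 0, 0.38, -0.05, -0.3, 0], [0.15, 0, 0.37, -0.05, -0.3, 0]]]'

```text
clock: 22.72
eef_pos: [509.9, 242.9, 274.7]
tool_rot: [-1.556, 0.198, 0.356]
force: [0.1, 0.3, -2.2]
width: 10.7
```

>>> apply_moves --commands '[[[0.16, 0, 0.37, -0.05, -0.3, 0], [0.17, 0, 0.37, -0.05, -0.3, 0], [0.18, 0, 0.36, -0.05, -0.3, 0], [0.19, 0, 0.36, -0.05, -0.3, 0], [0.2, 0, 0.35, -0.05, -0.3, 0], [0.2, 0, 0.3, -0.05, -0.2, 0], [0.15, 0, 0.2, -0.03, -0.1, 0], [0.08, 0, 0.1, 0, 0, 0]]]'

```text
clock: 23.38
eef_pos: [514.8, 368.6, 263.1]
tool_rot: [-1.551, 0.197, 0.54]
force: [0.1, 0.0, -2.5]
width: 11.3
```

```bash
python3 - <<'E'
from h import *
st();lip()
u=np.array([.769,.639,0]); F=np.array([464,385,0])
pos,q=toolfor(F+15*u+[0,0,228],39.7,8); print(pos)
ramp(pos,q,16,3)
E
```

```text
{'clock': 23.383, 'qpos': [-0.809, 0.705, 0.316, 1.33, -0.23, 1.339, 0.07], 'eef_pos': [514.791, 368.575, 263.059], 'tool_rot': [-1.551, 0.197, 0.54], 'force': [0.101, 0.028, -2.471], 'torque': [0.141, -0.287, -0.059], 'width': 11.307}
grip [517.4 369.8 277.5] lip [452.4 332.2 233.4] lipdown deg -11.3 yaw 30.9
[529.69046572 439.54573388 261.78284241]
[0.03, -0.0, 0.03, -0.01, -0.04, -0.02],[0.06, -0.01, 0.06, -0.02, -0.08, -0.03],[0.09, -0.01, 0.09, -0.04, -0.12, -0.05],[0.09, -0.01, 0.09, -0.04, -0.12, -0.05],[0.09, -0.01, 0.09, -0.04, -0.12, -0.05],[0.09, -0.01, 0.09, -0.04, -0.12, -0.05],[0.09, -0.01, 0.09, -0.04, -0.12, -0.05],[0.09, -0.01, 0.09, -0.04, -0.12, -0.05],

[0.09, -0.01, 0.09, -0.04, -0.12, -0.05],[0.1, -0.01, 0.09, -0.04, -0.12, -0.05],[0.1, -0.01, 0.09, -0.04, -0.12, -0.05],[0.1, -0.01, 0.08, -0.04, -0.12, -0.05],[0.1, -0.01, 0.08, -0.04, -0.12, -0.05],[0.1, -0.01, 0.08, -0.04, -0.12, -0.05],[0.07, -0.01, 0.05, -0.02, -0.08, -0.03],[0.03, -0.0, 0.03, -0.01, -0.04, -0.02],
```

>>> apply_moves --commands '[[[0.03, 0, 0.03, -0.01, -0.04, 0], [0.06, -0.01, 0.06, -0.02, -0.08, 0], [0.09, -0.02, 0.09, -0.04, -0.12, 0], [0.09, -0.02, 0.09, -0.04, -0.12, 0], [0.09, -0.02, 0.09, -0.04, -0.12, 0], [0.09, -0.02, 0.09, -0.04, -0.12, 0], [0.09, -0.02, 0.09, -0.04, -0.12, 0], [0.09, -0.02, 0.09, -0.04, -0.12, 0]]]'

```text
clock: 24.05
eef_pos: [525.0, 403.4, 263.7]
tool_rot: [-1.564, 0.197, 0.616]
force: [-0.4, 0.4, -2.9]
width: 11.0
```

>>> apply_moves --commands '[[[0.09, -0.02, 0.09, -0.04, -0.12, 0], [0.1, -0.02, 0.09, -0.04, -0.12, 0], [0.1, -0.02, 0.09, -0.04, -0.12, 0], [0.1, -0.02, 0.08, -0.04, -0.12, 0], [0.1, -0.02, 0.08, -0.04, -0.12, 0], [0.1, -0.02, 0.08, -0.04, -0.12, 0], [0.07, -0.01, 0.05, -0.02, -0.08, 0], [0.03, 0, 0.03, 0, 0, 0]]]'

```text
clock: 24.72
eef_pos: [533.4, 444.8, 263.1]
tool_rot: [-1.573, 0.197, 0.698]
force: [0.5, 0.7, -3.7]
width: 10.7
```

```bash
python3 - <<'E'
from h import *
st();lip()
u=np.array([.769,.639,0]); F=np.array([464,385,0])
w=None
for th,z,n in((0,212,8),(-20,200,8),(-45,188,8)):
    pos,q=toolfor(F+22*u+[0,0,z],39.7,th); print(pos)
    w=ramp(pos,q,n,3,start=w)
E
```

```text
{'clock': 24.717, 'qpos': [-0.858, 0.812, 0.284, 1.101, -0.193, 1.452, 0.101], 'eef_pos': [533.418, 444.802, 263.06], 'tool_rot': [-1.573, 0.197, 0.698], 'force': [0.484, 0.681, -3.683], 'torque': [0.227, -0.239, 0.004], 'width': 10.743}
grip [535.6 446.7 277.5] lip [478.2 398.3 233.4] lipdown deg -11.3 yaw 40.0
[530.92897108 440.57790814 255.25      ]
[-0.0, 0.01, -0.0, 0.0, 0.0, -0.13],[-0.01, 0.02, -0.0, 0.0, 0.01, -0.25],[-0.01, 0.04, -0.01, 0.01, 0.01, -0.38],[-0.01, 0.03, -0.01, 0.01, 0.01, -0.38],[-0.02, 0.03, -0.01, 0.01, 0.01, -0.38],[-0.02, 0.03, -0.01, 0.01, 0.01, -0.38],[-0.01, 0.02, -0.0, 0.0, 0.01, -0.25],[-0.01, 0.01, -0.0, 0.0, 0.0, -0.13],


[516.53169666 428.62506063 262.87301517]
[-0.03, -0.01, 0.0, 0.0, -0.0, -0.22],[-0.05, -0.02, 0.0, 0.0, -0.0, -0.44],[-0.08, -0.04, 0.0, 0.0, -0.0, -0.67],[-0.07, -0.04, 0.0, 0.0, -0.0, -0.67],[-0.07, -0.04, 0.0, 0.0, -0.0, -0.67],[-0.07, -0.05, 0.0, 0.0, -0.0, -0.67],[-0.04, -0.04, 0.0, 0.0, -0.0, -0.44],[-0.02, -0.02, 0.0, 0.0, -0.0, -0.22],


[492.75103623 408.88197595 264.54430906]
[-0.04, -0.02, -0.0, -0.0, 0.0, -0.28],[-0.08, -0.04, -0.0, -0.0, 0.0, -0.56],[-0.11, -0.06, -0.0, -0.0, 0.0, -0.83],[-0.11, -0.07, -0.0, -0.0, 0.0, -0.83],[-0.1, -0.08, -0.0, -0.0, 0.0, -0.83],[-0.1, -0.08, -0.0, -0.0, 0.0, -0.83],[-0.06, -0.06, -0.0, -0.0, 0.0, -0.56],[-0.03, -0.03, -0.0, -0.0, 0.0, -0.28],
```

>>> apply_moves --commands '[[[0, 0.01, 0, 0, 0, -0.13], [-0.01, 0.02, 0, 0, 0, -0.25], [-0.01, 0.04, -0.01, 0, 0, -0.38], [-0.01, 0.03, -0.01, 0, 0, -0.38], [-0.02, 0.03, -0.01, 0, 0, -0.38], [-0.02, 0.03, -0.01, 0, 0, -0.38], [-0.01, 0.02, 0, 0, 0, -0.25], [-0.01, 0.01, 0, 0, 0, -0.13]]]'

```text
clock: 25.38
eef_pos: [530.7, 438.1, 254.2]
tool_rot: [-1.575, -0.01, 0.697]
force: [-0.3, -0.3, -2.5]
width: 10.9
```

```bash
python3 - <<'E'
from h import *
st();lip()
u=np.array([.769,.639,0]); F=np.array([464,385,0])
w=None
for th,z,n in((-20,198,8),):
    pos,q=toolfor(F+22*u+[0,0,z],39.7,th); print(pos)
    w=ramp(pos,q,n,3,start=w)
E
```

```text
{'clock': 25.383, 'qpos': [-0.889, 0.677, 0.289, 1.385, -0.198, 1.097, 0.124], 'eef_pos': [530.748, 438.087, 254.217], 'tool_rot': [-1.575, -0.01, 0.697], 'force': [-0.324, -0.258, -2.548], 'torque': [-0.093, 0.023, -0.007], 'width': 10.871}
grip [530.6 438.  269. ] lip [481.3 396.5 210.3] lipdown deg 0.6 yaw 39.9
[516.53169666 428.62506063 260.87301517]
[-0.02, -0.01, 0.0, 0.0, 0.0, -0.22],[-0.05, -0.02, 0.01, 0.0, 0.01, -0.43],[-0.07, -0.03, 0.01, 0.01, 0.01, -0.65],[-0.07, -0.04, 0.01, 0.01, 0.01, -0.65],[-0.06, -0.04, 0.01, 0.01, 0.01, -0.65],[-0.06, -0.04, 0.01, 0.01, 0.01, -0.65],[-0.04, -0.03, 0.01, 0.0, 0.01, -0.43],[-0.02, -0.02, 0.0, 0.0, 0.0, -0.22],
```

>>> apply_moves --commands '[[[-0.02, -0.01, 0, 0, 0, -0.22], [-0.05, -0.02, 0.01, 0, 0, -0.43], [-0.07, -0.03, 0.01, 0, 0, -0.65], [-0.07, -0.04, 0.01, 0, 0, -0.65], [-0.06, -0.04, 0.01, 0, 0, -0.65], [-0.06, -0.04, 0.01, 0, 0, -0.65], [-0.04, -0.03, 0.01, 0, 0, -0.43], [-0.02, -0.02, 0, 0, 0, -0.22]]]'

```text
clock: 26.05
eef_pos: [514.4, 424.1, 261.6]
tool_rot: [-1.576, -0.362, 0.696]
force: [0.7, -0.2, -3.9]
width: 10.6
```

```bash
python3 - <<'E'
from h import *
st();lip()
u=np.array([.769,.639,0]); F=np.array([464,385,0])
w=None
for th,z,n in((-45,190,14),):
    pos,q=toolfor(F+25*u+[0,0,z],39.7,th); print(pos)
    w=ramp(pos,q,n,3,start=w)
E
```

```text
{'clock': 26.05, 'qpos': [-0.926, 0.477, 0.269, 1.815, -0.23, 0.511, 0.167], 'eef_pos': [514.424, 424.087, 261.579], 'tool_rot': [-1.576, -0.362, 0.696], 'force': [0.678, -0.208, -3.882], 'torque': [-0.407, 0.52, 0.02], 'width': 10.591}
grip [510.4 420.8 275.4] lip [479.7 394.8 198.1] lipdown deg 20.8 yaw 39.9
[495.05803623 410.79897595 266.54430906]
[-0.01, -0.01, 0.0, 0.0, 0.0, -0.13],[-0.03, -0.02, 0.0, 0.0, 0.0, -0.27],[-0.04, -0.03, 0.0, 0.0, 0.0, -0.4],[-0.04, -0.03, 0.0, 0.0, 0.0, -0.4],[-0.04, -0.03, 0.0, 0.0, 0.0, -0.4],[-0.04, -0.03, 0.0, 0.0, 0.0, -0.4],[-0.04, -0.03, 0.0, 0.0, 0.0, -0.4],[-0.04, -0.04, 0.0, 0.0, 0.0, -0.4],

[-0.03, -0.04, 0.0, 0.0, 0.0, -0.4],[-0.03, -0.04, 0.0, 0.0, 0.0, -0.4],[-0.03, -0.04, 0.0, 0.0, 0.0, -0.4],[-0.03, -0.04, 0.0, 0.0, 0.0, -0.4],[-0.02, -0.03, 0.0, 0.0, 0.0, -0.27],[-0.01, -0.01, 0.0, 0.0, 0.0, -0.13],
```

>>> apply_moves --commands '[[[-0.01, -0.01, 0, 0, 0, -0.13], [-0.03, -0.02, 0, 0, 0, -0.27], [-0.04, -0.03, 0, 0, 0, -0.4], [-0.04, -0.03, 0, 0, 0, -0.4], [-0.04, -0.03, 0, 0, 0, -0.4], [-0.02, -0.02, 0, 0, 0, -0.2]]]'

```text
clock: 26.55
eef_pos: [506.3, 415.6, 264.8]
tool_rot: [-1.577, -0.523, 0.696]
force: [7.5, 2.6, -1.9]
width: 11.0
```

```bash
python3 - <<'E'
from h import *
st();lip();d=snap('side'); print(d['image'][110:150,275:335].mean()); cv2.imwrite('pics/f1.png',d['image'][:,:,::-1])
E
```

```text
{'clock': 26.55, 'qpos': [-0.945, 0.419, 0.275, 1.998, -0.408, 0.232, 0.345], 'eef_pos': [506.334, 415.612, 264.764], 'tool_rot': [-1.577, -0.523, 0.696], 'force': [7.548, 2.598, -1.892], 'torque': [-0.159, -0.083, -0.089], 'width': 11.018}
grip [500.6 411.  277.5] lip [479.8 393.2 194.8] lipdown deg 29.9 yaw 39.9
78.38263888888889
```

```bash
python3 - <<'E'
from h import *
d=snap('side'); a=d['image'][80:200,250:370,::-1]
t=snap('top'); b=t['image'][180:300,90:210,::-1]
print(proj(d,[(464,385,16),(464,385,120),(464,385,186)]),proj(t,[(464,385,16),(464,385,186)]))
cv2.imwrite('pics/f2.png',cv2.resize(cv2.convertScaleAbs(np.hstack([a,b]),alpha=1.8,beta=10),None,fx=3.3,fy=3.3,interpolation=cv2.INTER_CUBIC))
E
```

```text
[[304.30986129 178.55327355]
 [304.60058396 150.86707165]
 [304.79817979 132.04955735]] [[150.1941393  260.52876083]
 [124.89084053 254.87846623]]
```

View pics/f2.png

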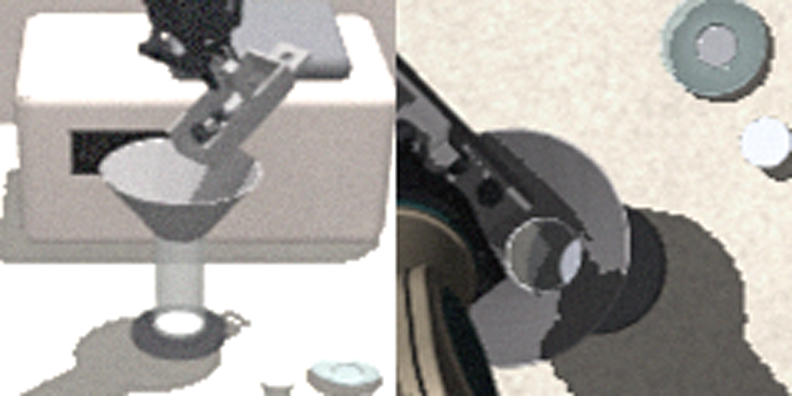

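Both views show the pellets still in the chute at 30° (side crop (205,130)), and joint 6 is at its lower limit. 14 pictures viewed. I'll fit the arm's kinematics to find a pose that tips further.

```bash
cat > kin.py <<'E'
import numpy as np
from scipy.spatial.transform import Rotation as R
from scipy.optimize import least_squares
D=[([0.126,0.596,0.479,1.433,-0.291,1.187,0.662],[584.339,-273.201,308.039],[-1.561,0.001,0.017]),
([0.217,0.768,0.469,1.381,-0.355,1.075,0.664],[614.879,-339.64,213.027],[-1.58,0.002,-0.077]),
([0.227,0.879,0.404,1.498,-0.417,0.838,0.722],[617.767,-325.887,95.848],[-1.578,-0.011,-0.056]),
([-0.273,0.641,0.499,1.525,-0.332,1.079,0.244],[634.816,-36.137,252.984],[-1.568,0.017,-0.062]),
([-0.334,0.531,0.507,1.738,-0.292,0.987,0.228],[554.143,-24.508,251.084],[-1.574,0.037,-0.058]),
([-0.295,0.67,0.416,1.851,-0.401,0.701,0.294],[568.282,-10.234,137.252],[-1.57,-0.003,-0.057]),
([-0.431,0.395,0.548,1.874,-0.248,0.95,0.171],[495.999,-7.291,280.418],[-1.571,0.01,-0.059]),
([-0.809,0.705,0.316,1.33,-0.23,1.339,0.07],[514.791,368.575,263.059],[-1.551,0.197,0.54]),
([-0.858,0.812,0.284,1.101,-0.193,1.452,0.101],[533.418,444.802,263.06],[-1.573,0.197,0.698]),
([-0.926,0.477,0.269,1.815,-0.23,0.511,0.167],[514.424,424.087,261.579],[-1.576,-0.362,0.696]),
([-0.945,0.419,0.275,1.998,-0.408,0.232,0.345],[506.334,415.612,264.764],[-1.577,-0.523,0.696]),
([-1.167,0.629,0.038,1.518,-0.027,0.996,-0.02],[293.937,579.039,230.406],[-1.571,0.002,1.101])]
def fk(q,P,S):
    x2,z2,x4,z4,x6,z6,zt,x3,x5,x7=P
    ax=[(0,0,S[0]),(0,1,0),(0,0,S[1]),(0,1,0),(0,0,S[2]),(0,1,0),(0,0,S[3])]
    pt=[(0,0,0),(x2,0,z2),(x3,0,0),(x4,0,z4),(x5,0,0),(x6,0,z6),(x7,0,0)]
    A=np.eye(3);b=np.zeros(3)
    for a,p,t in zip(ax,pt,q):
        r=R.from_rotvec(np.array(a)*t).as_matrix(); p=np.array(p); b=A@(p-r@p)+b; A=A@r
    return A@np.array([x7,0,zt])+b,A
# home tool frame: y up(+z), x?  found from yaw
H=lambda c:np.array(c).T
def res(P,S,h):
    o=[]
    for q,p,e in D:
        t,A=fk(q,P,S); o+=list(t-p); o+=list(200*((R.from_matrix(A@h).inv()*R.from_euler('xyz',e)).as_rotvec()))
    return np.array(o)
P0=[0,350,0,700,0,1050,1350,0,0,0]
def fit():
    import itertools; best=None
    for S in itertools.product([-1],[-1,1],[-1,1],[-1,1]):
        for sx in(1,-1):
            h=H([(sx,0,0),(0,0,1),(0,-sx,0)])
            r=least_squares(res,P0,args=(S,h),loss='soft_l1')
            if best is None or r.cost<best[0]: best=(r.cost,r.x,S,h,np.abs(res(r.x,S,h)).max())
    return best
E
python3 - <<'E'
from kin import *
import pickle
b=fit();print(b);pickle.dump(b,open('kin.pkl','wb'))
E
```

```text
(np.float64(77.12088673767327), array([ 2.15059589e+00,  3.31164410e+02, -1.28949559e+00,  8.94462783e+02,
       -5.06876604e+00,  1.27465183e+03,  1.62836390e+03, -3.15086605e+01,
        4.17330859e+01, -5.86275918e+00]), (-1, -1, -1, -1), array([[-1,  0,  0],
       [ 0,  0,  1],
       [ 0,  1,  0]]), np.float64(22.426669433094276))
```

```bash
cat >> kin.py <<'E'
LO=np.array([-3.06,-.37,-1.25,.18,-1.1,.23,-2.94]);HI=np.array([3.06,2.12,1.32,2.47,4.24,1.98,2.94])
def ik(pos,Rg,b,q0,w=.02):
    f=lambda q:np.r_[(lambda t,A:np.r_[(t-pos)/10,10*(R.from_matrix(A@b[3]).inv()*Rg).as_rotvec()])(*fk(q,b[1],b[2])),w*(q-q0)]
    return least_squares(f,np.clip(q0,LO+.06,HI-.06),bounds=(LO+.05,HI-.05))
E
python3 - <<'E'
from kin import *; from h import *
import pickle; b=pickle.load(open('kin.pkl','rb'))
print(np.abs(res(b[1],b[2],b[3])).reshape(-1,6).round(1))
q0=np.array(readout.read_state()['qpos'])
for yaw in range(-180,180,20):
    c=np.cos(np.radians(yaw));s=np.sin(np.radians(yaw))
    pos,q=toolfor(np.array([464+25*c,385+25*s,196]),yaw,-52)
    best=min((ik(pos,q,b,q0*[1,1,1,1,0,1,0]+np.r_[0,0,0,0,a,0,k]) for a in(-.8,0,1.5,3) for k in(-1.5,0,1.5)),key=lambda r:np.linalg.norm(r.fun[:6]))
    print(yaw,np.linalg.norm(best.fun[:3])*10,best.x.round(2))
E
```

```text
[[ 0.5  1.   0.1  0.1  0.   0.2]
 [ 0.4  1.   0.3  0.1  0.1  0.1]
 [ 0.1  2.1  0.2  0.1  0.1  0.1]
 [ 0.4  1.3  0.2  0.   0.1  0.1]
 [ 0.   0.5  0.2  0.1  0.   0. ]
 [ 0.3  2.3  0.1  0.   0.   0. ]
 [ 0.1  0.3  0.2  0.1  0.   0.1]
 [ 5.1  7.6  0.6  0.1  0.1  0. ]
 [ 6.7  9.4  1.1  0.1  0.   0. ]
 [ 4.7  8.2  0.1  0.2  0.1  0.1]
 [ 0.5  0.8  0.6  0.   0.1  0.1]
 [22.4 13.8  0.8  0.1  0.1  0.2]]
-180 0.0003300661979548289 [-0.2   1.06 -0.72  1.07 -0.01  1.85  2.31]
-160 2.689834985871215 [-0.36  1.   -0.52  1.02  0.04  1.93  2.64]
-140 4.792310266595954 [-0.92  0.96  0.48  1.04 -0.23  1.93 -2.89]
-120 2.588523962975224 [-1.03  1.01  0.53  1.02 -0.05  1.93 -2.62]
-100 0.00035199235994106656 [-1.24  1.1   0.86  1.08 -0.07  1.84 -2.23]
-80 0.0002318514284278582 [-1.41  1.04  0.92  1.28  0.03  1.55 -2.03]
-60 0.00014274684429995202 [-1.44  0.88  0.72  1.5   0.33  1.26 -2.04]
-40 7.971030751696847e-05 [-1.57  0.79  0.79  1.74  0.48  0.91 -1.95]
-20 0.00013388234409451754 [-1.86  0.97  1.24  2.01 -0.06  0.39 -1.27]
0 0.00014165829086377078 [-1.05  0.48  0.12  2.06  1.59  0.65 -2.34]
20 0.0001229368320996709 [-0.9   0.41  0.1   2.14  2.21  0.41 -2.58]
40 8.397341017573583e-05 [-1.23  0.46  0.59  2.17  3.6   0.38  2.52]
60 0.0001303179879805934 [-0.86  0.45  0.35  2.15  4.16  0.59  2.41]
80 0.9302603920786947 [ 0.27  0.62 -0.92  2.08 -1.05  0.28  1.97]
100 0.00032581309992636036 [ 0.46  0.92 -1.2   2.   -0.08  0.41  1.41]
120 0.0001752609177395525 [ 0.38  1.02 -1.2   1.77  0.02  0.82  1.55]
140 0.0001458054268357602 [ 0.15  0.96 -0.93  1.51 -0.16  1.23  1.91]
160 0.0002164665677955241 [-0.03  1.   -0.8   1.27 -0.12  1.57  2.1 ]
```

```bash
python3 - <<'E'
from kin import *; from h import *
import pickle; b=pickle.load(open('kin.pkl','rb'))
q=np.array(readout.read_state()['qpos'])
u=lambda y:np.array([np.cos(np.radians(y)),np.sin(np.radians(y)),0]);F=np.array([464,385,0])
for y,t in((40,-15),(40,0),(40,8),(20,8),(0,8),(-20,8),(-40,8),(-60,8),(-60,0),(-60,-20),(-60,-40),(-60,-55),(-60,-70)):
    p,r=toolfor(F+22*u(y)+[0,0,220],y,t); x=ik(p,r,b,q,w=.05); q=x.x; print(y,t,np.linalg.norm(x.fun[:6]).round(3),q.round(2))
w=None
for y,t,z,n in((39.9,8,222,16),(-20,8,222,24),(-60,8,222,16)):
    p,r=toolfor(F+22*u(y)+[0,0,z],y,t); print('to',y,t,p); w=ramp(p,r,n,3,start=w)
E
```

```text
40 -15 0.0 [-0.97  0.52  0.37  1.67 -0.28  0.74  0.21]
40 0 0.0 [-0.92  0.69  0.37  1.36 -0.25  1.14  0.17]
40 8 0.0 [-0.89  0.79  0.36  1.19 -0.25  1.35  0.16]
20 8 0.0 [-0.86  0.79  0.42  1.21 -0.33  1.35 -0.09]
0 8 0.0 [-0.85  0.76  0.49  1.28 -0.41  1.31 -0.33]
-20 8 0.0 [-0.86  0.73  0.56  1.39 -0.48  1.26 -0.57]
-40 8 0.0 [-0.9   0.68  0.64  1.52 -0.56  1.18 -0.81]
-60 8 0.0 [-0.97  0.64  0.73  1.66 -0.62  1.1  -1.06]
-60 0 0.0 [-1.1   0.64  0.81  1.65 -0.52  1.08 -1.18]
-60 -20 0.0 [-1.4   0.75  1.01  1.62 -0.3   1.09 -1.43]
-60 -40 0.0 [-1.58  0.94  1.15  1.56 -0.14  1.17 -1.61]
-60 -55 0.0 [-1.66  1.1   1.21  1.5  -0.05  1.25 -1.7 ]
-60 -70 0.0 [-1.7   1.28  1.25  1.43  0.04  1.34 -1.77]
to 39.9 8 [534.87582688 444.26138971 255.78284241]
[0.02, 0.02, 0.0, 0.0, -0.0, 0.18],[0.04, 0.03, 0.0, 0.0, -0.0, 0.36],[0.05, 0.05, 0.01, 0.01, -0.0, 0.54],[0.06, 0.04, 0.01, 0.01, -0.0, 0.54],[0.06, 0.04, 0.01, 0.01, -0.0, 0.54],[0.06, 0.04, 0.01, 0.01, -0.0, 0.54],[0.06, 0.04, 0.01, 0.01, -0.0, 0.54],[0.06, 0.03, 0.01, 0.01, -0.0, 0.54],

[0.07, 0.03, 0.01, 0.01, -0.0, 0.54],[0.07, 0.03,
[... 1157 characters left out ...]
[0.02, -0.0, -0.03, 0.03, 0.18, -0.0],


to -60 8 [510.19333054 304.99080453 255.78284241]
[-0.01, 0.0, -0.04, 0.03, 0.19, -0.0],[-0.02, 0.0, -0.07, 0.05, 0.38, -0.0],[-0.03, 0.0, -0.11, 0.08, 0.57, -0.0],[-0.03, 0.0, -0.11, 0.08, 0.57, -0.0],[-0.02, 0.0, -0.11, 0.08, 0.57, -0.0],[-0.02, 0.0, -0.11, 0.08, 0.57, -0.0],[-0.01, 0.0, -0.11, 0.08, 0.57, -0.0],[-0.01, 0.0, -0.11, 0.08, 0.57, -0.0],

[0.0, -0.0, -0.11, 0.08, 0.57, -0.0],[0.01, -0.0, -0.11, 0.08, 0.57, -0.0],[0.01, -0.0, -0.11, 0.08, 0.57, -0.0],[0.02, -0.0, -0.11, 0.08, 0.57, -0.0],[0.02, -0.0, -0.11, 0.08, 0.57, -0.0],[0.03, -0.0, -0.11, 0.08, 0.57, -0.0],[0.02, -0.0, -0.07, 0.05, 0.38, -0.0],[0.01, -0.0, -0.04, 0.03, 0.19, -0.0],
```

>>> apply_moves --commands '[[[0.02, 0.02, 0, 0, 0, 0.18], [0.04, 0.03, 0, 0, 0, 0.36], [0.05, 0.05, 0, 0, 0, 0.54], [0.06, 0.04, 0, 0, 0, 0.54], [0.06, 0.04, 0, 0, 0, 0.54], [0.06, 0.04, 0, 0, 0, 0.54], [0.06, 0.04, 0, 0, 0, 0.54], [0.06, 0.03, 0, 0, 0, 0.54]]]'

```text
clock: 27.37
eef_pos: [526.2, 428.4, 262.8]
tool_rot: [-1.587, -0.179, 0.691]
force: [0.8, 1.6, -2.9]
width: 11.1
```

>>> apply_moves --commands '[[[0.07, 0.02, 0, 0, 0, 0.54], [0.07, 0.02, 0, 0, 0, 0.54], [0.07, 0.01, 0, 0, 0, 0.54], [0.07, 0.01, 0, 0, 0, 0.54], [0.07, 0, 0, 0, 0, 0.54], [0.07, 0, 0, 0, 0, 0.54], [0.05, 0, 0, 0, 0, 0.36], [0.02, 0, 0, 0, 0, 0.18]]]'

```text
clock: 28.03
eef_pos: [554.5, 442.5, 262.9]
tool_rot: [-1.614, 0.156, 0.671]
force: [-0.3, 0.2, -2.7]
width: 10.8
```

>>> apply_moves --commands '[[[-0.02, 0, -0.03, 0.03, 0.18, 0], [-0.03, 0, -0.06, 0.05, 0.36, 0], [-0.05, 0, -0.09, 0.08, 0.54, 0], [-0.04, 0, -0.1, 0.08, 0.54, 0], [-0.04, 0, -0.1, 0.08, 0.54, 0], [-0.03, 0, -0.1, 0.08, 0.54, 0], [-0.03, 0, -0.1, 0.08, 0.54, 0], [-0.02, 0, -0.1, 0.08, 0.54, 0]]]'

```text
clock: 28.7
eef_pos: [564.9, 411.2, 265.3]
tool_rot: [-1.626, 0.128, 0.303]
force: [-1.1, 0.0, -2.7]
width: 10.8
```

```bash
python3 - <<'E'
from h import *
st();lip()
u=lambda y:np.array([np.cos(np.radians(y)),np.sin(np.radians(y)),0]);F=np.array([464,385,0])
w=None
for y,t,z,n in((-62,8,222,32),):
    p,r=toolfor(F+22*u(y)+[0,0,z],y,t); print('to',y,t,p); w=ramp(p,r,n,3,start=w)
E
```

```text
{'clock': 28.7, 'qpos': [-0.904, 0.81, 0.515, 1.159, -0.341, 1.397, -0.114], 'eef_pos': [564.874, 411.206, 265.292], 'tool_rot': [-1.626, 0.128, 0.303], 'force': [-1.084, 0.036, -2.711], 'torque': [0.151, -0.187, 0.081], 'width': 10.836}
grip [566.4 412.5 279.9] lip [498.8 388.  230.7] lipdown deg -7.3 yaw 17.3
to -62 8 [507.37291016 303.42741998 255.78284241]
[-0.02, 0.01, -0.02, 0.03, 0.17, 0.01],[-0.05, 0.01, -0.05, 0.06, 0.35, 0.01],[-0.07, 0.02, -0.07, 0.09, 0.52, 0.02],[-0.06, 0.02, -0.08, 0.09, 0.52, 0.02],[-0.06, 0.02, -0.08, 0.09, 0.52, 0.02],[-0.06, 0.02, -0.08, 0.09, 0.52, 0.02],[-0.05, 0.02, -0.09, 0.09, 0.52, 0.02],[-0.05, 0.02, -0.09, 0.09, 0.52, 0.02],

[-0.04, 0.02, -0.09, 0.09, 0.52, 0.02],[-0.04, 0.02, -0.09, 0.09, 0.52, 0.02],[-0.04, 0.02, -0.09, 0.09, 0.52, 0.02],[-0.03, 0.02, -0.1, 0.09, 0.52, 0.02],[-0.03, 0.01, -0.1, 0.09, 0.52, 0.02],[-0.02, 0.01, -0.1, 0.09, 0.52, 0.02],[-0.02, 0.01, -0.1, 0.09, 0.52, 0.02],[-0.01, 0.01, -0.1, 0.09, 0.52, 0.02],

[-0.01, 0.01, -0.1, 0.09, 0.52, 0.02],[-0.0, 0.01, -0.1, 0.09, 0.52, 0.02],[0.0, 0.01, -0.1, 0.09, 0.52, 0.02],[0.0, 0.01, -0.1, 0.09, 0.52, 0.02],[0.01, 0.01, -0.1, 0.09, 0.52, 0.02],[0.01, 0.01, -0.1, 0.09, 0.52, 0.02],[0.02, 0.01, -0.1, 0.09, 0.52, 0.02],[0.02, 0.01, -0.1, 0.09, 0.52, 0.02],

[0.03, 0.01, -0.1, 0.09, 0.52, 0.02],[0.03, 0.0, -0.1, 0.09, 0.52, 0.02],[0.04, 0.0, -0.1, 0.09, 0.52, 0.02],[0.04, 0.0, -0.09, 0.09, 0.52, 0.02],[0.05, 0.0, -0.09, 0.09, 0.52, 0.02],[0.05, 0.0, -0.09, 0.09, 0.52, 0.02],[0.04, 0.0, -0.06, 0.06, 0.35, 0.01],[0.02, 0.0, -0.03, 0.03, 0.17, 0.01],
```

>>> apply_moves --commands '[[[-0.04, 0, -0.04, 0.03, 0.3, 0.01], [-0.06, 0, -0.06, 0.08, 0.45, 0.02], [-0.07, 0, -0.07, 0.09, 0.52, 0.02], [-0.06, 0, -0.08, 0.09, 0.52, 0.02], [-0.06, 0, -0.08, 0.09, 0.52, 0.02], [-0.06, 0, -0.08, 0.09, 0.52, 0.02], [-0.05, 0, -0.09, 0.09, 0.52, 0.02], [-0.05, 0, -0.09, 0.09, 0.52, 0.02]]]'

```text
clock: 29.37
eef_pos: [552.0, 380.3, 272.3]
tool_rot: [-1.614, 0.112, -0.072]
force: [1.0, -0.0, -2.6]
width: 10.9
```

>>> apply_moves --commands '[[[-0.04, 0, -0.09, 0.09, 0.52, 0.02], [-0.04, 0, -0.09, 0.09, 0.52, 0.02], [-0.04, 0, -0.09, 0.09, 0.52, 0.02], [-0.03, 0, -0.1, 0.09, 0.52, 0.02], [-0.03, 0, -0.1, 0.09, 0.52, 0.02], [-0.02, 0, -0.1, 0.09, 0.52, 0.02], [-0.02, 0, -0.1, 0.09, 0.52, 0.02], [-0.01, 0, -0.1, 0.09, 0.52, 0.02]]]'

```text
clock: 30.03
eef_pos: [535.3, 348.4, 278.0]
tool_rot: [-1.591, 0.105, -0.469]
force: [0.5, 0.2, -3.2]
width: 11.4
```

>>> apply_moves --commands '[[[-0.01, 0, -0.1, 0.09, 0.52, 0.02], [0, 0, -0.1, 0.09, 0.52, 0.02], [0, 0, -0.1, 0.09, 0.52, 0.02], [0, 0, -0.1, 0.09, 0.52, 0.02], [0.01, 0, -0.1, 0.09, 0.52, 0.02], [0.01, 0, -0.1, 0.09, 0.52, 0.02], [0.02, 0, -0.1, 0.09, 0.52, 0.02], [0.02, 0, -0.1, 0.09, 0.5, 0.02]]]'

```text
clock: 30.7
eef_pos: [516.6, 316.8, 281.8]
tool_rot: [-1.564, 0.111, -0.863]
force: [-0.2, -0.3, -3.4]
width: 10.9
```

```bash
python3 - <<'E'
from h import *
st();lip()
u=lambda y:np.array([np.cos(np.radians(y)),np.sin(np.radians(y)),0]);F=np.array([464,385,0])
w=None
for y,t,z,n in((-62,4,222,16),):
    p,r=toolfor(F+22*u(y)+[0,0,z],y,t); print('to',y,t,p); w=ramp(p,r,n,3,start=w)
E
```

```text
{'clock': 30.7, 'qpos': [-0.998, 0.64, 0.807, 1.585, -0.597, 1.194, -0.898], 'eef_pos': [516.643, 316.768, 281.796], 'tool_rot': [-1.564, 0.111, -0.863], 'force': [-0.155, -0.331, -3.425], 'torque': [-0.186, -0.094, 0.06], 'width': 10.93}
grip [517.6 315.5 296.5] lip [471.8 369.7 246. ] lipdown deg -6.4 yaw -49.4
to -62 4 [506.18607181 305.65953828 260.61047438]
[0.0, 0.01, -0.01, 0.0, 0.06, -0.01],[0.0, 0.02, -0.02, 0.01, 0.12, -0.02],[0.01, 0.04, -0.03, 0.01, 0.18, -0.03],[0.01, 0.04, -0.03, 0.01, 0.18, -0.03],[0.01, 0.04, -0.03, 0.01, 0.18, -0.03],[0.01, 0.04, -0.03, 0.01, 0.18, -0.03],[0.01, 0.04, -0.03, 0.01, 0.18, -0.03],[0.01, 0.04, -0.03, 0.01, 0.18, -0.03],

[0.01, 0.04, -0.03, 0.01, 0.18, -0.03],[0.01, 0.04, -0.03, 0.01, 0.18, -0.03],[0.01, 0.04, -0.03, 0.01, 0.18, -0.03],[0.01, 0.04, -0.03, 0.01, 0.18, -0.03],[0.01, 0.04, -0.03, 0.01, 0.18, -0.03],[0.01, 0.04, -0.03, 0.01, 0.18, -0.03],[0.01, 0.02, -0.02, 0.01, 0.12, -0.02],[0.0, 0.01, -0.01, 0.0, 0.06, -0.01],
```

```bash
python3 - <<'E'
from h import *
u=lambda y:np.array([np.cos(np.radians(y)),np.sin(np.radians(y)),0]);F=np.array([464,385,0])
w=None
for y,t,z,n in((-50,-20,205,16),(-50,-52,192,16)):
    p,r=toolfor(F+24*u(y)+[0,0,z],y,t); print('to',y,t,p); w=ramp(p,r,n,3,start=w)
E
```

```text
to -50 -20 [509.18002999 331.15653695 267.87301517]
[-0.01, 0.01, 0.0, -0.0, 0.0, -0.13],[-0.02, 0.02, 0.0, -0.0, 0.0, -0.25],[-0.03, 0.03, 0.01, -0.01, 0.01, -0.38],[-0.03, 0.03, 0.01, -0.01, 0.01, -0.38],[-0.03, 0.03, 0.01, -0.01, 0.01, -0.38],[-0.03, 0.02, 0.01, -0.01, 0.01, -0.38],[-0.03, 0.02, 0.01, -0.01, 0.01, -0.38],[-0.03, 0.02, 0.01, -0.01, 0.01, -0.38],

[-0.03, 0.02, 0.01, -0.01, 0.01, -0.38],[-0.03, 0.02, 0.01, -0.01, 0.01, -0.38],[-0.03, 0.02, 0.01, -0.01, 0.01, -0.38],[-0.03, 0.02, 0.01, -0.01, 0.01, -0.38],[-0.03, 0.02, 0.01, -0.01, 0.01, -0.38],[-0.03, 0.02, 0.01, -0.01, 0.01, -0.38],[-0.02, 0.01, 0.0, -0.0, 0.0, -0.25],[-0.01, 0.0, 0.0, -0.0, 0.0, -0.13],


to -50 -52 [483.24283108 362.06728693 269.84805779]
[-0.02, -0.01, -0.0, 0.0, -0.0, -0.15],[-0.04, -0.02, -0.0, 0.0, -0.0, -0.3],[-0.07, -0.03, 0.0, 0.0, -0.0, -0.46],[-0.06, -0.03, -0.0, 0.0, -0.0, -0.46],[-0.06, -0.04, 0.0, 0.0, -0.0, -0.46],[-0.06, -0.04, 0.0, 0.0, -0.0, -0.46],[-0.06, -0.04, -0.0, 0.0, -0.0, -0.46],[-0.06, -0.04, 0.0, 0.0, -0.0, -0.46],

[-0.06, -0.05, -0.0, 0.0, -0.0, -0.46],[-0.05, -0.05, 0.0, 0.0, -0.0, -0.46],[-0.05, -0.05, -0.0, 0.0, -0.0, -0.46],[-0.05, -0.05, -0.0, 0.0, -0.0, -0.46],[-0.05, -0.05, 0.0, 0.0, -0.0, -0.46],[-0.05, -0.06, 0.0, 0.0, -0.0, -0.46],[-0.03, -0.04, -0.0, 0.0, -0.0, -0.3],[-0.01, -0.02, 0.0, 0.0, -0.0, -0.15],
```

>>> apply_moves --commands '[[[-0.01, 0.01, 0, 0, 0, -0.13], [-0.02, 0.02, 0, 0, 0, -0.25], [-0.03, 0.03, 0.01, 0, 0, -0.38], [-0.03, 0.03, 0.01, 0, 0, -0.38], [-0.03, 0.03, 0.01, 0, 0, -0.38], [-0.03, 0.03, 0.01, 0, 0, -0.38], [-0.03, 0.03, 0.01, 0, 0, -0.38], [-0.03, 0.03, 0.01, 0, 0, -0.38]]]'

```text
clock: 31.37
eef_pos: [513.7, 324.5, 276.6]
tool_rot: [-1.558, -0.139, -0.866]
force: [-0.6, 0.7, -3.1]
width: 11.0
```

>>> apply_moves --commands '[[[-0.03, 0.02, 0.01, 0, 0, -0.38], [-0.03, 0.02, 0.01, 0, 0, -0.38], [-0.03, 0.02, 0.01, 0, 0, -0.38], [-0.03, 0.02, 0.01, 0, 0, -0.38], [-0.03, 0.02, 0.01, 0, 0, -0.38], [-0.03, 0.02, 0.01, 0, 0, -0.38], [-0.02, 0.01, 0, 0, 0, -0.25], [-0.01, 0, 0, 0, 0, -0.13]]]'

```text
clock: 32.03
eef_pos: [506.2, 344.0, 269.1]
tool_rot: [-1.554, -0.383, -0.85]
force: [0.6, 0.1, -3.1]
width: 10.9
```

```bash
python3 - <<'E'
from h import *
st();lip()
u=lambda y:np.array([np.cos(np.radians(y)),np.sin(np.radians(y)),0]);F=np.array([464,385,0])
w=None
for y,t,z,n in((-50,-54,190,16),):
    p,r=toolfor(F+24*u(y)+[0,0,z],y,t); print('to',y,t,p); w=ramp(p,r,n,3,start=w)
E
```

```text
{'clock': 32.033, 'qpos': [-1.434, 0.773, 1.06, 1.655, -0.34, 0.977, -1.221], 'eef_pos': [506.215, 344.039, 269.12], 'tool_rot': [-1.554, -0.383, -0.85], 'force': [0.588, 0.055, -3.114], 'torque': [0.421, 0.478, 0.038], 'width': 10.9}
grip [502.4 348.  282.8] lip [477.7 377.6 204.7] lipdown deg 22.0 yaw -48.7
to -50 -54 [481.49414383 364.15129124 268.0078168 ]
[-0.02, -0.01, -0.0, -0.01, 0.0, -0.15],[-0.04, -0.01, -0.01, -0.02, 0.01, -0.31],[-0.05, -0.02, -0.01, -0.03, 0.01, -0.46],[-0.05, -0.02, -0.01, -0.03, 0.01, -0.46],[-0.05, -0.03, -0.01, -0.03, 0.01, -0.46],[-0.05, -0.03, -0.01, -0.03, 0.01, -0.46],[-0.05, -0.03, -0.01, -0.03, 0.01, -0.46],[-0.05, -0.03, -0.01, -0.03, 0.01, -0.46],

[-0.05, -0.03, -0.01, -0.03, 0.01, -0.46],[-0.04, -0.03, -0.01, -0.03, 0.01, -0.46],[-0.04, -0.04, -0.01, -0.03, 0.01, -0.46],[-0.04, -0.04, -0.01, -0.03, 0.01, -0.46],[-0.04, -0.04, -0.01, -0.03, 0.01, -0.46],[-0.04, -0.04, -0.01, -0.03, 0.01, -0.46],[-0.02, -0.03, -0.01, -0.02, 0.01, -0.31],[-0.01, -0.01, -0.0, -0.01, 0.0, -0.15],
```

>>> apply_moves --commands '[[[-0.02, 0, 0, -0.01, 0, -0.15], [-0.03, -0.01, 0, -0.02, 0, -0.31], [-0.04, -0.02, 0, -0.03, 0, -0.46], [-0.04, -0.02, 0, -0.03, 0, -0.46], [-0.04, -0.02, 0, -0.03, 0, -0.46], [-0.04, -0.02, 0, -0.03, 0, -0.46], [-0.04, -0.02, 0, -0.03, 0, -0.46], [-0.02, -0.01, 0, 0, 0, -0.2]]]'

```text
clock: 32.7
eef_pos: [498.9, 355.0, 270.2]
tool_rot: [-1.561, -0.656, -0.858]
force: [-1.0, 0.2, -2.7]
width: 11.2
```

```bash
python3 - <<'E'
from h import *
st();lip()
u=lambda y:np.array([np.cos(np.radians(y)),np.sin(np.radians(y)),0]);F=np.array([464,385,0])
w=None
for y,t,z,n in((-50,-56,188,8),):
    p,r=toolfor(F+22*u(y)+[0,0,z],y,t); print('to',y,t,p); w=ramp(p,r,n,3,start=w)
E
```

```text
{'clock': 32.7, 'qpos': [-1.6, 0.94, 1.19, 1.643, -0.235, 0.976, -1.381], 'eef_pos': [498.906, 354.993, 270.177], 'tool_rot': [-1.561, -0.656, -0.858], 'force': [-1.039, 0.186, -2.719], 'torque': [0.735, 0.677, 0.026], 'width': 11.221}
grip [492.9 361.7 281.9] lip [482.8 374.3 196.3] lipdown deg 37.6 yaw -49.2
to -50 -56 [478.45736276 367.770386   266.07253529]
[-0.03, -0.02, -0.01, -0.01, 0.01, -0.2],[-0.06, -0.03, -0.02, -0.03, 0.01, -0.41],[-0.08, -0.05, -0.03, -0.04, 0.02, -0.61],[-0.08, -0.05, -0.03, -0.04, 0.02, -0.61],[-0.08, -0.06, -0.03, -0.04, 0.02, -0.61],[-0.07, -0.06, -0.03, -0.04, 0.02, -0.61],[-0.05, -0.04, -0.02, -0.03, 0.01, -0.41],[-0.02, -0.02, -0.01, -0.01, 0.01, -0.2],
```

>>> apply_moves --commands '[[[-0.03, -0.02, -0.01, -0.01, 0, -0.2], [-0.06, -0.03, -0.02, -0.03, 0, -0.41], [-0.08, -0.05, -0.03, -0.04, 0, -0.61], [-0.08, -0.05, -0.03, -0.04, 0, -0.61], [-0.08, -0.06, -0.03, -0.04, 0, -0.61], [-0.07, -0.06, -0.03, -0.04, 0, -0.61], [-0.05, -0.04, -0.02, -0.03, 0, -0.41], [-0.02, -0.02, -0.01, 0, 0, -0.2]]]'

```text
clock: 33.37
eef_pos: [481.0, 369.1, 269.7]
tool_rot: [-1.561, -0.991, -0.876]
force: [-0.2, -0.1, -2.4]
width: 10.7
```

```bash
python3 - <<'E'
from h import *
st();lip()
d=snap('side'); a=d['image'][80:200,250:370,::-1]
t=snap('top'); b=t['image'][180:300,90:210,::-1]
cv2.imwrite('pics/f3.png',cv2.resize(cv2.convertScaleAbs(np.hstack([a,b]),alpha=1.8,beta=10),None,fx=3.3,fy=3.3,interpolation=cv2.INTER_CUBIC))
# tube pixels
g=cv2.cvtColor(d['image'],cv2.COLOR_RGB2GRAY); print(g[150:184:2,296:314:2])
E
```

```text
{'clock': 33.367, 'qpos': [-1.729, 1.164, 1.268, 1.61, -0.095, 1.029, -1.586], 'eef_pos': [481.009, 369.14, 269.721], 'tool_rot': [-1.561, -0.991, -0.876], 'force': [-0.196, -0.139, -2.413], 'torque': [0.973, 0.813, -0.018], 'width': 10.666}
grip [473.  378.5 277.8] lip [481.7 369.  191.6] lipdown deg 56.8 yaw -50.2
[[ 70  51  50  48  50  53  46  49  64]
 [ 77  74  54  50  52  44  54  67  81]
 [ 77  84  86  91  88  88  86  84  83]
 [ 77  81  86  88  90  89  85  81  84]
 [ 77  79  87  90  92  90  87  80  78]
 [137  89  97  99 100 100  98  90 150]
 [138  94  97  98  97  99  96  88 149]
 [141  91  97  97 100 101  96  87 150]
 [143  96  95  99 102 101  95  92 151]
 [139  92  95 100  97 102  98  90 148]
 [147  95  92 102 104 103  95  89 163]
 [156  79  66  67  67  91  81  83 167]
 [ 55  71  65  75  77  69  64  66  93]
 [ 55 119  65  67  81  73  61  80  59]
 [ 76 136 132  76  66  94 143 130  56]
 [ 44  72 119 132 106 118 127  77  44]
 [ 45  47  52  65  71  64  50  45  53]]
```

Dark pixels now show at the tube bottom, so pellets are in. I'll jiggle the chute before checking it's empty.

>>> apply_moves --commands '[[[-0.1, 0, 0, 0, 0, 0], [0.15, 0, 0, 0, 0, 0], [-0.15, 0, 0, 0, 0, 0], [0.1, 0, 0, 0, 0, 0], [0, 0, 0, 0, 0, 0], [0, 0, 0, 0, 0, 0]]]'

```text
clock: 33.97
eef_pos: [483.3, 366.1, 273.2]
tool_rot: [-1.552, -0.984, -0.889]
force: [-0.3, 0.7, -1.7]
width: 11.2
```

```bash
python3 - <<'E'
from h import *
st();lip()
d=snap('side'); a=d['image'][80:190,260:370,::-1]
t=snap('top'); b=t['image'][190:300,90:200,::-1]
cv2.imwrite('pics/f4.png',cv2.resize(cv2.convertScaleAbs(np.hstack([a,b]),alpha=1.8,beta=10),None,fx=3.6,fy=3.6,interpolation=cv2.INTER_CUBIC))
E
```

```text
{'clock': 33.967, 'qpos': [-1.723, 1.15, 1.263, 1.612, -0.085, 1.028, -1.593], 'eef_pos': [483.314, 366.072, 273.239], 'tool_rot': [-1.552, -0.984, -0.889], 'force': [-0.296, 0.655, -1.745], 'torque': [0.962, 0.813, -0.044], 'width': 11.151}
grip [475.4 375.4 281.4] lip [484.  366.5 195.2] lipdown deg 56.4 yaw -50.9
```

View pics/f4.png

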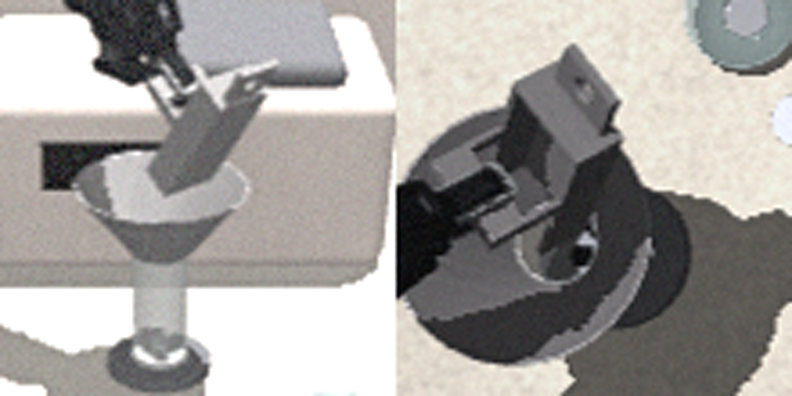

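Side view: pellets lie in the tube, at crop (160,345). Top view: the chute looks empty as far as visible. 15 pictures viewed. Next: level the chute and carry it to the mat.

```bash
python3 - <<'E'
from h import *
w=ramp((500,335,300),Rt(-50,0),16,3); ramp((467,-350,290),Rt(-20.8),32,3,start=w)
E
```

```text
[0.02, 0.01, -0.0, -0.0, -0.0, 0.27],[0.05, 0.02, -0.01, -0.0, -0.0, 0.54],[0.07, 0.02, -0.01, -0.01, -0.01, 0.81],[0.08, 0.01, -0.01, -0.01, -0.01, 0.81],[0.08, 0.01, -0.01, -0.01, -0.01, 0.81],[0.08, 0.0, -0.01, -0.01, -0.01, 0.81],[0.08, -0.0, -0.01, -0.01, -0.01, 0.81],[0.08, -0.01, -0.01, -0.01, -0.01, 0.81],

[0.08, -0.01, -0.01, -0.01, -0.01, 0.81],[0.08, -0.02, -0.01, -0.01, -0.01, 0.81],[0.07, -0.02, -0.01, -0.01, -0.01, 0.81],[0.07, -0.03, -0.01, -0.01, -0.01, 0.81],[0.07, -0.03, -0.01, -0.01, -0.01, 0.81],[0.07, -0.04, -0.01, -0.01, -0.01, 0.81],[0.04, -0.03, -0.01, -0.0, -0.0, 0.54],[0.02, -0.02, -0.0, -0.0, -0.0, 0.27],


[0.14, 0.0, -0.13, 0.0, -0.06, 0.0],[0.28, 0.01, -0.26, 0.0, -0.13, 0.0],[0.41, 0.01, -0.4, 0.0, -0.19, 0.0],[0.41, 0.01, -0.4, 0.0, -0.19, 0.0],[0.4, 0.01, -0.41, 0.0, -0.19, 0.0],[0.39, 0.01, -0.42, 0.0, -0.19, 0.0],[0.39, 0.01, -0.42, 0.0, -0.19, 0.0],[0.38, 0.01, -0.43, 0.0, -0.19, 0.0],

[0.37, 0.01, -0.44, 0.0, -0.19, 0.0],[0.36, 0.01, -0.44, 0.0, -0.19, 0.0],[0.36, 0.01, -0.45, 0.0, -0.19, 0.0],[0.35, 0.01, -0.45, 0.0, -0.19, 0.0],[0.34, 0.01, -0.46, 0.0, -0.19, 0.0],[0.33, 0.01, -0.46, 0.0, -0.19, 0.0],[0.32, 0.01, -0.47, 0.0, -0.19, 0.0],[0.32, 0.01, -0.48, 0.0, -0.19, 0.0],

[0.31, 0.01, -0.48, 0.0, -0.19, 0.0],[0.3, 0.01, -0.49, 0.0, -0.19, 0.0],[0.29, 0.01, -0.49, 0.0, -0.19, 0.0],[0.28, 0.01, -0.5, 0.0, -0.19, 0.0],[0.27, 0.01, -0.5, 0.0, -0.19, 0.0],[0.27, 0.01, -0.51, 0.0, -0.19, 0.0],[0.26, 0.01, -0.51, 0.0, -0.19, 0.0],[0.25, 0.01, -0.51, 0.0, -0.19, 0.0],

[0.24, 0.01, -0.52, 0.0, -0.19, 0.0],[0.23, 0.01, -0.52, 0.0, -0.19, 0.0],[0.22, 0.01, -0.53, 0.0, -0.19, 0.0],[0.21, 0.01, -0.53, 0.0, -0.19, 0.0],[0.2, 0.01, -0.53, 0.0, -0.19, 0.0],[0.2, 0.01, -0.54, 0.0, -0.19, 0.0],[0.12, 0.01, -0.36, 0.0, -0.13, 0.0],[0.06, 0.0, -0.18, 0.0, -0.06, 0.0],
```

>>> apply_moves --commands '[[[0.05, 0, 0, 0, 0, 0.27], [0.08, 0, 0, 0, 0, 0.54], [0.09, 0, 0, 0, 0, 0.81], [0.09, 0, 0, 0, 0, 0.81], [0.08, 0, 0, 0, 0, 0.81], [0.08, 0, 0, 0, 0, 0.81], [0.08, -0.01, 0, 0, 0, 0.81], [0.08, -0.01, 0, 0, 0, 0.81]]]'

```text
clock: 34.73
eef_pos: [492.0, 355.3, 290.9]
tool_rot: [-1.564, -0.469, -0.867]
force: [0.2, -0.2, -2.1]
width: 11.1
```

>>> apply_moves --commands '[[[0.08, -0.02, 0, 0, 0, 0.81], [0.08, -0.03, 0, 0, 0, 0.81], [0.07, -0.03, 0, 0, 0, 0.81], [0.07, -0.04, 0, 0, 0, 0.81], [0.07, -0.05, 0, 0, 0, 0.81], [0.07, -0.05, 0, 0, 0, 0.8], [0.04, -0.04, 0, 0, 0, 0.5], [0.02, -0.02, 0, 0, 0, 0.2]]]'

```text
clock: 35.4
eef_pos: [508.1, 329.8, 318.5]
tool_rot: [-1.551, 0.038, -0.872]
force: [0.6, -0.7, -1.2]
width: 11.2
```

```bash
python3 - <<'E'
from h import *
st();lip();ramp((467,-350,300),Rt(-20.8),32,3)
E
```

```text
{'clock': 35.4, 'qpos': [-1.09, 0.594, 0.843, 1.558, -0.511, 1.204, -1.018], 'eef_pos': [508.09, 329.824, 318.465], 'tool_rot': [-1.551, 0.038, -0.872], 'force': [0.554, -0.671, -1.18], 'torque': [-0.141, -0.039, 0.051], 'width': 11.158}
grip [508.2 329.2 333.2] lip [465.9 381.4 277.7] lipdown deg -2.2 yaw -50.0
[0.14, -0.0, -0.13, -0.0, -0.06, -0.0],[0.27, -0.01, -0.26, -0.01, -0.13, -0.01],[0.41, -0.01, -0.4, -0.01, -0.19, -0.01],[0.4, -0.01, -0.4, -0.01, -0.19, -0.01],[0.39, -0.01, -0.41, -0.01, -0.19, -0.01],[0.38, -0.0, -0.42, -0.01, -0.19, -0.01],[0.38, -0.0, -0.42, -0.01, -0.19, -0.01],[0.37, -0.0, -0.43, -0.01, -0.19, -0.01],

[0.36, -0.0, -0.44, -0.01, -0.19, -0.01],[0.36, -0.0, -0.44, -0.01, -0.19, -0.01],[0.35, -0.0, -0.45, -0.01, -0.19, -0.01],[0.34, 0.0, -0.45, -0.01, -0.19, -0.01],[0.33, 0.0, -0.46, -0.01, -0.19, -0.01],[0.32, 0.0, -0.47, -0.01, -0.19, -0.01],[0.32, 0.0, -0.47, -0.01, -0.19, -0.01],[0.31, 0.0, -0.48, -0.01, -0.19, -0.01],

[0.3, 0.0, -0.48, -0.01, -0.19, -0.01],[0.29, 0.0, -0.49, -0.01, -0.19, -0.01],[0.28, 0.01, -0.49, -0.01, -0.19, -0.01],[0.28, 0.01, -0.5, -0.01, -0.19, -0.01],[0.27, 0.01, -0.5, -0.01, -0.19, -0.01],[0.26, 0.01, -0.51, -0.01, -0.19, -0.01],[0.25, 0.01, -0.51, -0.01, -0.19, -0.01],[0.24, 0.01, -0.51, -0.01, -0.19, -0.01],

[0.23, 0.01, -0.52, -0.01, -0.19, -0.01],[0.22, 0.01, -0.52, -0.01, -0.19, -0.01],[0.21, 0.01, -0.53, -0.01, -0.19, -0.01],[0.21, 0.01, -0.53, -0.01, -0.19, -0.01],[0.2, 0.01, -0.53, -0.01, -0.19, -0.01],[0.19, 0.01, -0.54, -0.01, -0.19, -0.01],[0.12, 0.01, -0.36, -0.01, -0.13, -0.01],[0.06, 0.01, -0.18, -0.0, -0.06, -0.0],
```

>>> apply_moves --commands '[[[0.14, 0, -0.13, 0, -0.06, 0], [0.27, 0, -0.26, 0, -0.13, 0], [0.41, 0, -0.4, 0, -0.19, 0], [0.4, 0, -0.4, 0, -0.19, 0], [0.39, 0, -0.41, 0, -0.19, 0], [0.38, 0, -0.42, 0, -0.19, 0], [0.38, 0, -0.42, 0, -0.19, 0], [0.37, 0, -0.43, 0, -0.19, 0]]]'

```text
clock: 36.07
eef_pos: [496.0, 165.0, 310.6]
tool_rot: [-1.553, 0.028, -0.738]
force: [1.6, -0.2, -2.0]
width: 11.3
```

>>> apply_moves --commands '[[[0.36, 0, -0.44, 0, -0.19, 0], [0.36, 0, -0.44, 0, -0.19, 0], [0.35, 0, -0.45, 0, -0.19, 0], [0.34, 0, -0.45, 0, -0.19, 0], [0.33, 0, -0.46, 0, -0.19, 0], [0.32, 0, -0.47, 0, -0.19, 0], [0.32, 0, -0.47, 0, -0.19, 0], [0.31, 0, -0.48, 0, -0.19, 0]]]'

```text
clock: 36.73
eef_pos: [481.4, -25.8, 303.8]
tool_rot: [-1.561, 0.022, -0.584]
force: [0.8, 0.5, -1.3]
width: 10.9
```

>>> apply_moves --commands '[[[0.3, 0, -0.48, 0, -0.19, 0], [0.29, 0, -0.49, 0, -0.19, 0], [0.28, 0, -0.49, 0, -0.19, 0], [0.28, 0, -0.5, 0, -0.19, 0], [0.27, 0, -0.5, 0, -0.19, 0], [0.26, 0, -0.51, 0, -0.19, 0], [0.25, 0, -0.51, 0, -0.19, 0], [0.24, 0, -0.51, 0, -0.19, 0]]]'

```text
clock: 37.4
eef_pos: [470.9, -214.8, 298.9]
tool_rot: [-1.569, 0.024, -0.43]
force: [0.2, -0.0, -1.0]
width: 10.7
```

```bash
python3 - <<'E'
from h import *
st();lip();ramp((467.3,-371.9,240),Rt(-20.8),16,4)
E
```

```text
{'clock': 37.4, 'qpos': [-0.134, 0.462, 0.76, 1.785, -0.356, 1.065, 0.328], 'eef_pos': [470.869, -214.842, 298.917], 'tool_rot': [-1.569, 0.024, -0.43], 'force': [0.197, -0.05, -0.978], 'torque': [-0.036, -0.109, -0.019], 'width': 10.725}
grip [ 471.2 -215.   313.7] lip [ 410.9 -187.2  257.3] lipdown deg -1.4 yaw -24.7
[0.03, 0.03, -0.07, -0.0, -0.01, -0.01],[0.06, 0.05, -0.14, -0.0, -0.03, -0.01],[0.09, 0.08, -0.21, -0.0, -0.04, -0.02],[0.12, 0.11, -0.28, -0.0, -0.06, -0.02],[0.12, 0.11, -0.28, -0.0, -0.06, -0.02],[0.12, 0.11, -0.28, -0.0, -0.06, -0.02],[0.12, 0.11, -0.28, -0.0, -0.06, -0.02],[0.11, 0.11, -0.28, -0.0, -0.06, -0.02],

[0.11, 0.11, -0.28, -0.0, -0.06, -0.02],[0.11, 0.11, -0.28, -0.0, -0.06, -0.02],[0.11, 0.11, -0.28, -0.0, -0.06, -0.02],[0.11, 0.11, -0.28, -0.0, -0.06, -0.02],[0.11, 0.11, -0.28, -0.0, -0.06, -0.02],[0.08, 0.08, -0.21, -0.0, -0.04, -0.02],[0.05, 0.06, -0.14, -0.0, -0.03, -0.01],[0.03, 0.03, -0.07, -0.0, -0.01, -0.01],
```

>>> apply_moves --commands '[[[0.1, 0.03, -0.25, 0, -0.05, 0], [0.12, 0.06, -0.28, 0, -0.06, -0.02], [0.12, 0.1, -0.28, 0, -0.06, -0.02], [0.12, 0.11, -0.28, 0, -0.06, -0.02], [0.12, 0.11, -0.28, 0, -0.06, -0.02], [0.12, 0.11, -0.28, 0, -0.06, -0.02], [0.12, 0.11, -0.28, 0, -0.06, -0.02], [0.11, 0.11, -0.28, 0, -0.06, -0.02]]]'

```text
clock: 38.07
eef_pos: [463.5, -317.0, 266.8]
tool_rot: [-1.583, 0.016, -0.379]
force: [0.5, 0.1, -1.5]
width: 11.0
```

>>> apply_moves --commands '[[[0.11, 0.11, -0.28, 0, -0.06, -0.02], [0.11, 0.11, -0.28, 0, -0.06, -0.02], [0.11, 0.11, -0.28, 0, 0, -0.02], [0.08, 0.08, -0.21, 0, 0, -0.02], [0.05, 0.06, -0.14, 0, 0, 0], [0, 0, 0, 0, 0, 0], [0, 0, 0, 0, 0, 0]]]'

```text
clock: 38.65
eef_pos: [459.0, -370.0, 244.9]
tool_rot: [-1.591, 0.018, -0.361]
force: [-0.1, -0.2, -1.8]
width: 10.6
```

```bash
python3 - <<'E'
from h import *
st();lip();plan((467.3,-371.9,120),Rt(-20.8),vmax=.5)
E
```

```text
{'clock': 38.65, 'qpos': [0.204, 0.616, 0.68, 1.678, -0.412, 1.01, 0.658], 'eef_pos': [458.993, -369.995, 244.872], 'tool_rot': [-1.591, 0.018, -0.361], 'force': [-0.112, -0.186, -1.833], 'torque': [0.03, -0.019, -0.024], 'width': 10.623}
grip [ 459.3 -369.8  259.6] lip [ 397.2 -347.5  202.8] lipdown deg -1.0 yaw -20.7
[0.038, 0.445, 0.013, 0.033, 0.003, -0.03],
[0.037, 0.445, 0.012, 0.033, 0.003, -0.03],
[0.036, 0.445, 0.011, 0.033, 0.003, -0.03],
[0.035, 0.446, 0.009, 0.033, 0.003, -0.03],
[0.034, 0.446, 0.008, 0.033, 0.003, -0.03],
[0.032, 0.446, 0.007, 0.033, 0.003, -0.03],
[0.031, 0.446, 0.005, 0.033, 0.003, -0.03]
```

>>> apply_moves --commands '[[[0.05, 0.2, 0.01, 0.06, 0, -0.04], [0.05, 0.4, 0.01, 0.06, 0, -0.04], [0.04, 0.44, 0.01, 0.05, 0, -0.04], [0.04, 0.44, 0.01, 0.03, 0, -0.04], [0.03, 0.44, 0.01, 0.03, 0, -0.03], [0.03, 0.44, 0, 0.03, 0, -0.03], [0.03, 0.3, 0, 0, 0, 0], [0, 0.1, 0, 0, 0, 0]]]'

```text
clock: 39.32
eef_pos: [474.0, -367.3, 130.1]
tool_rot: [-1.564, -0.008, -0.353]
force: [0.4, 0.3, -1.8]
width: 10.9
```

```bash
python3 - <<'E'
from h import *
st();lip();plan((467.3,-371.9,58),Rt(-20.8),vmax=.3)
E
```

```text
{'clock': 39.317, 'qpos': [0.281, 0.747, 0.557, 1.773, -0.552, 0.777, 0.769], 'eef_pos': [473.965, -367.294, 130.081], 'tool_rot': [-1.564, -0.008, -0.353], 'force': [0.367, 0.251, -1.834], 'torque': [-0.005, 0.011, -0.087], 'width': 10.915}
grip [ 473.8 -367.3  144.8] lip [ 413.4 -344.7   86.3] lipdown deg 0.5 yaw -20.2
[-0.019, 0.257, -0.025, -0.011, 0.017, 0.013],
[-0.018, 0.257, -0.025, -0.011, 0.017, 0.013],
[-0.018, 0.257, -0.025, -0.011, 0.017, 0.013],
[-0.018, 0.257, -0.025, -0.011, 0.017, 0.013],
[-0.017, 0.257, -0.025, -0.011, 0.017, 0.013],
[-0.017, 0.257, -0.024, -0.011, 0.017, 0.013],
[-0.017, 0.257, -0.024, -0.011, 0.017, 0.013]
```

>>> apply_moves --commands '[[[-0.05, 0.15, -0.06, -0.03, 0.04, 0.03], [-0.04, 0.25, -0.05, -0.02, 0.03, 0.03], [-0.02, 0.25, -0.03, -0.01, 0.02, 0.02], [-0.02, 0.25, -0.02, -0.01, 0.02, 0], [0, 0.25, -0.02, 0, 0, 0], [0, 0.2, 0, 0, 0, 0], [0, 0.1, 0, 0, 0, 0], [0, 0, 0, 0, 0, 0]]]'

```text
clock: 39.98
eef_pos: [467.0, -372.7, 66.9]
tool_rot: [-1.571, -0.002, -0.362]
force: [0.7, 0.8, -1.5]
width: 11.1
```

```bash
python3 - <<'E'
from h import *
st();lip();plan((467.3,-371.9,50),Rt(-20.8),vmax=.3)
E
```

```text
{'clock': 39.983, 'qpos': [0.327, 0.831, 0.496, 1.808, -0.612, 0.658, 0.82], 'eef_pos': [466.982, -372.699, 66.851], 'tool_rot': [-1.571, -0.002, -0.362], 'force': [0.692, 0.846, -1.51], 'torque': [0.029, 0.089, -0.041], 'width': 11.075}
grip [ 467.  -372.7   81.6] lip [ 406.3 -349.7   23.5] lipdown deg 0.1 yaw -20.8
[-0.0, 0.211, 0.011, 0.003, 0.005, 0.009],
[0.0, 0.211, 0.011, 0.003, 0.005, 0.009]
```

>>> apply_moves --commands '[[[0, 0.1, 0, 0, 0, 0], [0, 0.1, 0, 0, 0, 0], [0, 0.08, 0, 0, 0, 0], [0, 0.06, 0, 0, 0, 0], [0, 0, 0, 0, 0, 0]]]'

```text
clock: 40.4
eef_pos: [467.8, -373.3, 52.6]
tool_rot: [-1.572, -0.003, -0.362]
force: [-0.6, -0.3, -1.7]
width: 11.0
```

>>> apply_moves --commands '[[[0, 0.04, 0, 0, 0, 0], [0, 0.04, 0, 0, 0, 0], [0, 0, 0, 0, 0, 0]]]'

```text
clock: 40.65
eef_pos: [468.1, -373.5, 49.5]
tool_rot: [-1.572, -0.004, -0.362]
force: [-0.0, -0.1, -1.4]
width: 11.0
```

>>> apply_moves --commands '[[[0, 0.03, 0, 0, 0, 0], [0, 0.03, 0, 0, 0, 0], [0, 0, 0, 0, 0, 0]]]'

```text
clock: 40.9
eef_pos: [468.2, -373.9, 49.1]
tool_rot: [-1.572, -0.006, -0.362]
force: [0.6, -0.9, -2.3]
width: 10.8
```

>>> apply_moves --commands '[[[0, 0.04, 0, 0, 0, 0], [0, 0.04, 0, 0, 0, 0], [0, 0.04, 0, 0, 0, 0]]]'

```text
clock: 41.15
eef_pos: [468.4, -374.2, 48.5]
tool_rot: [-1.57, -0.008, -0.363]
force: [-3.5, 3.3, 12.7]
width: 11.1
```

Contact, 12.7 N. Release and lift.

>>> apply_moves --commands '[[[0, -0.02, 0, 0, 0, 0], [0, 0, 0, 0, 0, 0]]]'

```text
clock: 41.32
eef_pos: [468.6, -374.5, 50.1]
tool_rot: [-1.57, -0.009, -0.363]
force: [0.9, 0.3, -1.8]
width: 11.2
```

>>> apply_moves --commands '[[[0, 0, 0, 0, 0, 0], [0, 0, 0, 0, 0, 0], [0, 0, 0, 0, 0, 0], [0, 0, 0, 0, 0, 0], [0, 0, 0, 0, 0, 0]]]' --claw 40

```text
clock: 41.73
eef_pos: [469.0, -375.0, 49.6]
tool_rot: [-1.571, -0.01, -0.363]
force: [0.1, -0.3, -0.2]
width: 39.7
```

>>> apply_moves --commands '[[[0, -0.2, 0, 0, 0, 0], [0, -0.4, 0, 0, 0, 0], [0, -0.6, 0, 0, 0, 0], [0, -0.8, 0, 0, 0, 0], [0, -0.8, 0, 0, 0, 0], [0, -0.8, 0, 0, 0, 0], [0, -0.6, 0, 0, 0, 0], [0, -0.3, 0, 0, 0, 0]]]'

```text
clock: 42.4
eef_pos: [464.5, -373.0, 236.4]
tool_rot: [-1.569, -0.0, -0.365]
force: [-0.1, 0.5, -0.3]
width: 40.3
```

```bash
cat >> h.py <<'E'
def blobs(d,z=7,amin=8,amax=60,th=45,box=(60,90,560,420)):
    g=cv2.cvtColor(d['image'],cv2.COLOR_RGB2GRAY); m=(g<th).astype(np.uint8)
    n,l,s,c=cv2.connectedComponentsWithStats(m)
    for i in range(1,n):
        if amin<=s[i,4]<=amax and s[i,2]<12 and s[i,3]<12: print(c[i].round(1),s[i,4],atz(d,*c[i],z).round(1))
E
python3 - <<'E'
from h import *
st();t=snap('top');s=snap('side');blobs(t,10)
E
```

```text
{'clock': 42.4, 'qpos': [0.231, 0.624, 0.66, 1.681, -0.445, 0.992, 0.684], 'eef_pos': [464.536, -372.997, 236.367], 'tool_rot': [-1.569, -0.0, -0.365], 'force': [-0.051, 0.489, -0.281], 'torque': [-0.002, -0.005, -0.0], 'width': 40.25}
[524.  88.] 11 [ 906.  -529.4   10. ]
[176.8 114.9] 11 [827.8 336.   10. ]
[176.5 125.1] 12 [801.8 335.8  10. ]
[348.6 127.8] 10 [799.3 -91.4  10. ]
[226.6 130.4] 11 [789.6 211.1  10. ]
[471.2 138.7] 12 [ 774.8 -395.3   10. ]
[346.5 159.9] 11 [717.9 -86.9  10. ]
[345.8 170.3] 10 [691.8 -85.2  10. ]
[ 84.7 175.3] 9 [672.6 556.8  10. ]
[315.2 179.6] 26 [667.8 -10.   10. ]
[344.2 179.6] 13 [668.4 -81.5  10. ]
[511.2 178.2] 20 [ 676.1 -492.4   10. ]
[ 87.7 183.8] 10 [651.6 548.2  10. ]
[381.7 187. ] 34 [ 650.9 -173.8   10. ]
[334.3 219.9] 11 [568.2 -58.   10. ]
[114.2 222.7] 13 [555.9 478.4  10. ]
[ 81.3 227.5] 22 [543.2 558.   10. ]
[211.8 228.5] 10 [544.1 240.2  10. ]
[386.  229.6] 57 [ 545.6 -184.2   10. ]
[203.9 232.9] 8 [533.1 259.1  10. ]
[474.6 232.8] 26 [ 539.9 -400.    10. ]
[257.4 236.7] 34 [525.1 128.6  10. ]
[333.8 238.7] 10 [522.1 -57.3  10. ]
[... 262 characters left out ...]
 ]
[193.4 280.3] 14 [417.7 280.6  10. ]
[390.3 279.8] 34 [ 423.7 -194.6   10. ]
[190.2 288.2] 11 [398.6 287.8  10. ]
[140.7 294.9] 15 [381.2 406.2  10. ]
[182.3 298.4] 17 [374.  305.9  10. ]
[527.8 313.7] 11 [ 345.5 -524.9   10. ]
[512.1 328.5] 11 [ 310.1 -486.3   10. ]
[502.3 334.5] 11 [ 295.5 -462.5   10. ]
[ 56.3 337.4] 10 [278.3 603.3  10. ]
[ 71.2 335.6] 10 [282.9 568.   10. ]
[488.1 342.8] 18 [ 275.6 -428.2   10. ]
[478.8 350.8] 17 [ 256.6 -405.7   10. ]
[471. 357.] 8 [ 241.8 -386.8   10. ]
[454.3 372.1] 14 [ 206.  -346.6   10. ]
[441.  381.5] 13 [ 183.9 -314.8   10. ]
[425.4 391.2] 19 [ 161.1 -277.5   10. ]
[403.5 416.9] 11 [ 101.1 -225.7   10. ]
[375.5 447.1] 8 [  31.4 -159.7   10. ]
```

The knock has happened: one stray moved from (506,160) to about (525,129); the other is still at about (650,-175). I'll refine both with the side view.

```bash
python3 - <<'E'
from h import *
T=cam('top');S=cam('side'); g=cv2.cvtColor(S['image'],cv2.COLOR_RGB2GRAY)
for uv in((257.4,236.7),(381.7,187)):
    p=atz(T,*uv,8); u,v=proj(S,[p])[0]; x0,y0=int(u)-14,int(v)-14
    w=g[y0:y0+28,x0:x0+28]; n,l,s,c=cv2.connectedComponentsWithStats((w<60).astype(np.uint8))
    print(p.round(1),u,v)
    for i in range(1,n):
        if s[i,4]>8: q=c[i]+[x0,y0]; print(' ',q.round(1),s[i],atz(S,*q,7).round(1),[np.round(k,1) for k in tri(T,uv,S,q)])
# chute on mat: inner pixels; tray
print(st()['eef_pos']); plan((650,-175,150),Rt(-3.3),vmax=.8)
E
```

```text
[525.3 128.9   8. ] 328.01783227484975 224.09599579792453
  [327.6 224.9] [  0   0  28  28 705] [524.  126.3   7. ] [array([525. , 129.3,   4.9]), np.float64(1.3)]
[ 651.4 -173.8    8. ] 388.97747558090225 295.6381792654797
  [392. 302.] [12 11 13 17 87] [ 654.8 -194.6    7. ] [array([ 658.2, -176. ,  -12.4]), np.float64(5.3)]
{'clock': 42.5, 'qpos': [0.231, 0.624, 0.66, 1.681, -0.446, 0.989, 0.685], 'eef_pos': [464.951, -373.488, 236.125], 'tool_rot': [-1.569, -0.002, -0.365], 'force': [0.383, -0.362, 0.008], 'torque': [-0.086, -0.037, 0.026], 'width': 40.004}
[ 464.9512368  -373.48763343  236.1246436 ]
[0.283, 0.241, 0.698, -0.001, -0.391, 0.003],
[0.307, 0.241, 0.688, -0.001, -0.391, 0.003],
[0.33, 0.241, 0.677, -0.001, -0.391, 0.003],
[0.353, 0.24, 0.666, -0.001, -0.391, 0.003],
[0.376, 0.24, 0.653, -0.001, -0.391, 0.003],
[0.398, 0.24, 0.64, -0.001, -0.391, 0.003],
[0.419, 0.24, 0.626, -0.001, -0.391, 0.003],
[0.441, 0.24, 0.611, -0.001, -0.391, 0.003],
[0.461, 0.239, 0.596, -0.001, -0.391, 0.003]
```

>>> apply_moves --commands '[[[0.283, 0, 0.698, 0, -0.39, 0], [0.307, 0, 0.688, 0, -0.39, 0], [0.33, 0, 0.677, 0, -0.39, 0], [0.353, 0, 0.666, 0, -0.39, 0], [0.376, 0, 0.653, 0, -0.39, 0], [0.4, 0, 0.64, 0, -0.39, 0], [0.35, 0.1, 0.5, 0, -0.39, 0], [0.3, 0.2, 0.4, 0, -0.39, 0]]]' --claw 40

```text
clock: 43.17
eef_pos: [618.1, -208.0, 221.7]
tool_rot: [-1.572, 0.004, -0.095]
force: [0.7, 0.3, 0.8]
width: 39.8
```

>>> apply_moves --commands '[[[0.2, 0.3, 0.2, 0, 0, 0], [0, 0.3, 0, 0, 0, 0], [0, 0, 0, 0, 0, 0], [0, 0, 0, 0, 0, 0]]]'

```text
clock: 43.5
eef_pos: [627.2, -195.6, 189.2]
tool_rot: [-1.569, 0.012, -0.089]
force: [-0.7, 0.5, -0.5]
width: 40.0
```

```bash
python3 - <<'E'
from h import *
st();plan((650.5,-175,70),Rt(-3.3),vmax=.5)
t=snap('top');blobs(t,8,amin=25,amax=50)
E
```

```text
{'clock': 43.5, 'qpos': [-0.053, 0.752, 0.564, 1.537, -0.448, 0.996, 0.551], 'eef_pos': [627.197, -195.561, 189.208], 'tool_rot': [-1.569, 0.012, -0.089], 'force': [-0.719, 0.476, -0.453], 'torque': [-0.039, -0.074, -0.001], 'width': 40.033}
[0.081, 0.425, 0.08, -0.002, -0.051, -0.019],
[0.081, 0.425, 0.08, -0.002, -0.051, -0.019],
[0.081, 0.425, 0.079, -0.002, -0.051, -0.019],
[0.08, 0.425, 0.079, -0.002, -0.051, -0.019],
[0.08, 0.425, 0.079, -0.002, -0.051, -0.019],
[0.08, 0.426, 0.079, -0.002, -0.051, -0.019],
[0.079, 0.426, 0.078, -0.002, -0.051, -0.019]

[559.1 120.1] 45 [ 825.1 -615.5    8. ]
[474.6 232.8] 25 [ 540.3 -400.7    8. ]
[393.7 330.4] 29 [ 302.7 -202.9    8. ]
```

>>> apply_moves --commands '[[[0.2, 0.2, 0.2, 0, -0.1, -0.06], [0.2, 0.4, 0.2, 0, -0.1, -0.06], [0.15, 0.42, 0.12, 0, -0.05, 0], [0, 0.42, 0, 0, 0, 0], [0, 0.42, 0, 0, 0, 0], [0, 0.4, 0, 0, 0, 0], [0, 0.2, 0, 0, 0, 0], [0, 0, 0, 0, 0, 0]]]'

```text
clock: 44.22
eef_pos: [651.0, -184.0, 85.7]
tool_rot: [-1.574, -0.003, -0.078]
force: [-1.0, 0.8, -0.1]
width: 39.9
```

```bash
python3 - <<'E'
from h import *
st();plan((650.5,-175,40),Rt(-3.3),vmax=.5)
E
```

```text
{'clock': 44.217, 'qpos': [-0.037, 0.887, 0.493, 1.565, -0.523, 0.819, 0.585], 'eef_pos': [651.002, -183.979, 85.656], 'tool_rot': [-1.574, -0.003, -0.078], 'force': [-1.034, 0.801, -0.082], 'torque': [0.039, -0.015, 0.004], 'width': 39.912}
[-0.011, 0.38, 0.075, 0.012, -0.078, 0.012],
[-0.01, 0.38, 0.075, 0.012, -0.078, 0.012],
[-0.009, 0.38, 0.075, 0.012, -0.078, 0.012]
```

>>> apply_moves --commands '[[[0, 0.2, 0.15, 0.02, -0.1, 0], [0, 0.35, 0.12, 0.01, -0.1, 0], [0, 0.35, 0.05, 0, -0.03, 0], [0, 0.25, 0, 0, 0, 0], [0, 0, 0, 0, 0, 0], [0, 0, 0, 0, 0, 0]]]'

```text
clock: 44.72
eef_pos: [654.1, -171.5, 38.1]
tool_rot: [-1.572, -0.007, -0.057]
force: [-0.2, -0.3, 0.2]
width: 40.1
```

```bash
python3 - <<'E'
from h import *
st();plan((650.5,-175,5),Rt(-3.3),vmax=.25)
d=snap('side'); g=cv2.cvtColor(d['image'],cv2.COLOR_RGB2GRAY); print(proj(d,[(650.5,-175,7)]));print(g[284:306,376:402])
E
```

```text
{'clock': 44.717, 'qpos': [-0.034, 0.944, 0.451, 1.586, -0.555, 0.734, 0.614], 'eef_pos': [654.095, -171.485, 38.13], 'tool_rot': [-1.572, -0.007, -0.057], 'force': [-0.243, -0.343, 0.202], 'torque': [0.028, -0.028, 0.027], 'width': 40.075}
[-0.023, 0.207, -0.023, 0.004, 0.001, 0.021],
[-0.022, 0.207, -0.023, 0.004, 0.001, 0.021],
[-0.022, 0.207, -0.023, 0.004, 0.001, 0.021],
[-0.022, 0.207, -0.023, 0.004, 0.001, 0.021]

[[388.67150548 296.27282233]]
[[189 189 167 104  39  37  62  62  97 169 187 183 182 185 185 188 186 189
  188 193 192 196 192 149  76  22]
 [185 184 188 167 130  83  59  63 122 177 187 185 186 186 184 184 189 187
  187 191 193 194 194 193 123  36]
 [191 193 192 192 173 110  68  58 125 177 185 183 187 190 186 189 187 187
  184 191 196 194 194 198 133  40]
 [190 191 193 192 184 149 125 120 165 188 191 187 186 190 189 190 189 191
  188 190 192 192 194 200 152  98]
 [186 188 192 190 190 186 183 188 191 193 191 191 189 191 195 194 194 190
  189 193 190 189 193 195 192 190]
 [187 187 190 190 183 182 188 190 196 194 191 193 193 192 196 197 194 195
  193 194 191 187 187 190 
[... 1053 characters left out ...]
65  73  73
   70  72  68  69  66  65  74  80]
 [ 84  88  88  84  87  88  86  87  89  87  90  93  87  71  40  47  61  73
   71  70  72  71  70  66  80  80]
 [ 90  89  90  85  86  85  85  87  88  89  88  88  88  68  30  32  47  66
   74  69  72  65  56  68  83  84]
 [ 85  85  86  83  85  84  84  89  88  87  87  86  90  63  36  33  31  31
   41  42  39  35  35  64  78  83]
 [ 84  81  83  83  84  89  88  91  86  84  89  89  91  62  31  32  33  38
   34  36  33  31  32  72  86  84]
 [ 85  85  86  87  85  83  85  88  84  84  87  88  81  54  28  31  36  41
   34  32  31  33  43  77  85  86]
 [ 88  89  85  81  88  85  88  91  89  87  89  92  78  49  34  28  31  34
   36  36  32  33  40  73  79  82]]
```

>>> apply_moves --commands '[[[-0.1, 0.08, -0.08, 0, 0, 0.03], [0, 0.2, -0.03, 0, 0, 0.02], [0, 0.2, 0, 0, 0, 0], [0, 0.2, 0, 0, 0, 0], [0, 0.1, 0, 0, 0, 0], [0, 0, 0, 0, 0, 0]]]'

```text
clock: 45.27
eef_pos: [650.7, -178.1, 6.2]
tool_rot: [-1.574, -0.006, -0.059]
force: [0.2, 0.8, -0.7]
width: 40.0
```

```bash
python3 - <<'E'
from h import *
st();plan((650.5,-174.5,5),Rt(-3.3),vmax=.25)
E
```

```text
{'clock': 45.267, 'qpos': [-0.012, 0.985, 0.426, 1.595, -0.574, 0.682, 0.639], 'eef_pos': [650.713, -178.062, 6.197], 'tool_rot': [-1.574, -0.006, -0.059], 'force': [0.229, 0.839, -0.695], 'torque': [0.001, -0.001, 0.029], 'width': 40.023}
[-0.011, 0.03, 0.089, 0.036, -0.013, 0.073]
```

>>> apply_moves --commands '[[[0, 0, 0.09, 0, 0, 0], [0, 0, 0, 0, 0, 0]]]'

```text
clock: 45.43
eef_pos: [650.5, -174.2, 5.3]
tool_rot: [-1.574, -0.005, -0.059]
force: [0.2, 1.0, -0.8]
width: 40.2
```

>>> apply_moves --commands '[[[0, 0, 0, 0, 0, 0], [0, 0, 0, 0, 0, 0], [0, 0, 0, 0, 0, 0], [0, 0, 0, 0, 0, 0], [0, 0, 0, 0, 0, 0]]]' --claw 4

```text
clock: 45.85
eef_pos: [651.5, -173.8, 6.6]
tool_rot: [-1.574, -0.007, -0.058]
force: [0.1, 0.1, -0.8]
width: 11.2
```

>>> apply_moves --commands '[[[0, 0, 0, 0, 0, 0], [0, 0, 0, 0, 0, 0], [0, -0.2, 0, 0, 0, 0], [0, -0.3, 0, 0, 0, 0], [0, -0.4, 0, 0, 0, 0], [0, -0.4, 0, 0, 0, 0], [0, -0.2, 0, 0, 0, 0]]]'

```text
clock: 46.43
eef_pos: [649.6, -173.6, 69.7]
tool_rot: [-1.573, -0.004, -0.059]
force: [0.2, -0.2, 0.4]
width: 11.1
```

```bash
python3 - <<'E'
from h import *
st()
d=snap('side'); g=cv2.cvtColor(d['image'],cv2.COLOR_RGB2GRAY); print(g[289:299,382:396]);p=np.array(readout.read_state()['eef_pos']);u,v=proj(d,[p])[0];print(u,v);print(g[int(v)-14:int(v)+8,int(u)-12:int(u)+12])
ramp((560,150,290),Rt(0),24,3,start=(p+[0,0,200],Rt(-3.3)))
E
```

```text
{'clock': 46.433, 'qpos': [-0.045, 0.901, 0.477, 1.585, -0.533, 0.784, 0.6], 'eef_pos': [649.596, -173.556, 69.702], 'tool_rot': [-1.573, -0.004, -0.059], 'force': [0.19, -0.213, 0.363], 'torque': [-0.029, -0.0, 0.013], 'width': 11.104}
[[184 192 191 193 190 193 194 189 194 195 194 194 193 196]
 [190 190 192 189 187 189 187 190 188 191 192 193 190 191]
 [187 192 192 189 190 189 186 185 187 189 191 194 191 188]
 [188 189 189 184 187 186 188 191 190 192 190 187 185 186]
 [188 186 190 187 184 182 181 184 192 194 198 189 189 190]
 [190 191 194 195 194 188 187 191 198 197 193 192 197 197]
 [194 195 197 197 194 196 197 196 194 171 143 120 109 118]
 [191 192 194 188 192 194 195 197 161 104  72  66  67  62]
 [197 196 192 191 190 190 194 197 136  69  61  64  66  65]
 [205 202 199 187 186 194 200 178 116  65  66  71  70  66]]
391.8766251074047 276.6098652076062
[[ 27  27  35  13  21  25  18  28  30  16  22  24  35  62  81  96  71  42
   27  19  31  16  21  25]
 [ 28  19  17  17  23  30  21  26  26  27  27  17  36  62  81  83  52  22
   21  20  15  26  17  30]
 [ 44  26  20  21  34  22  20  18 
[... 2202 characters left out ...]
 -0.03, 0.0],[-0.12, -0.02, 0.36, 0.0, -0.03, 0.0],[-0.12, -0.02, 0.36, 0.0, -0.03, 0.0],

[-0.12, -0.02, 0.36, 0.0, -0.03, 0.0],[-0.12, -0.02, 0.36, 0.0, -0.03, 0.0],[-0.12, -0.02, 0.36, 0.0, -0.03, 0.0],[-0.11, -0.02, 0.36, 0.0, -0.03, 0.0],[-0.11, -0.02, 0.36, 0.0, -0.03, 0.0],[-0.11, -0.02, 0.37, 0.0, -0.03, 0.0],[-0.11, -0.02, 0.37, 0.0, -0.03, 0.0],[-0.11, -0.02, 0.37, 0.0, -0.03, 0.0],

[-0.11, -0.02, 0.37, 0.0, -0.03, 0.0],[-0.11, -0.02, 0.37, 0.0, -0.03, 0.0],[-0.11, -0.02, 0.37, 0.0, -0.03, 0.0],[-0.11, -0.02, 0.37, 0.0, -0.03, 0.0],[-0.11, -0.02, 0.37, 0.0, -0.03, 0.0],[-0.1, -0.02, 0.37, 0.0, -0.03, 0.0],[-0.07, -0.01, 0.25, 0.0, -0.02, 0.0],[-0.03, -0.01, 0.12, 0.0, -0.01, 0.0],
```

```bash
python3 - <<'E'
from h import *
p=np.array(readout.read_state()['eef_pos'])
ramp((464,385,280),Rt(30),24,4,start=(np.array([649,-173,280.]),Rt(-3.3)))
E
```

```text
[-0.06, 0.0, 0.16, 0.0, -0.08, 0.0],[-0.13, 0.0, 0.33, 0.0, -0.16, 0.0],[-0.18, 0.0, 0.49, 0.0, -0.24, 0.0],[-0.23, 0.0, 0.66, 0.0, -0.32, 0.0],[-0.21, 0.0, 0.67, 0.0, -0.32, 0.0],[-0.19, 0.0, 0.67, 0.0, -0.32, 0.0],[-0.18, 0.0, 0.68, 0.0, -0.32, 0.0],[-0.16, 0.0, 0.68, 0.0, -0.32, 0.0],

[-0.14, 0.0, 0.69, 0.0, -0.32, 0.0],[-0.12, 0.0, 0.69, 0.0, -0.32, 0.0],[-0.1, 0.0, 0.69, 0.0, -0.32, 0.0],[-0.08, 0.0, 0.7, 0.0, -0.32, 0.0],[-0.06, 0.0, 0.7, 0.0, -0.32, 0.0],[-0.04, 0.0, 0.7, 0.0, -0.32, 0.0],[-0.02, 0.0, 0.7, 0.0, -0.32, 0.0],[-0.0, 0.0, 0.7, 0.0, -0.32, 0.0],

[0.02, 0.0, 0.7, 0.0, -0.32, 0.0],[0.04, 0.0, 0.7, 0.0, -0.32, 0.0],[0.06, 0.0, 0.7, 0.0, -0.32, 0.0],[0.07, 0.0, 0.7, 0.0, -0.32, 0.0],[0.09, 0.0, 0.69, 0.0, -0.32, 0.0],[0.08, 0.0, 0.52, 0.0, -0.24, 0.0],[0.06, 0.0, 0.34, 0.0, -0.16, 0.0],[0.03, 0.0, 0.17, 0.0, -0.08, 0.0],
```

>>> apply_moves --commands '[[[0, -0.4, 0, 0, 0, 0], [0, -0.7, 0, 0, 0, 0], [0, -0.8, 0, 0, 0, 0], [0, -0.8, 0, 0, 0, 0], [0, -0.8, 0, 0, 0, 0], [0, -0.8, 0, 0, 0, 0], [0, -0.6, 0, 0, 0, 0], [0, -0.3, 0, 0, 0, 0]]]'

```text
clock: 47.15
eef_pos: [646.2, -171.9, 285.9]
tool_rot: [-1.572, 0.002, -0.06]
force: [0.1, -0.4, -0.0]
width: 11.1
```

>>> apply_moves --commands '[[[-0.06, 0, 0.16, 0, -0.08, 0], [-0.13, 0, 0.33, 0, -0.16, 0], [-0.18, 0, 0.49, 0, -0.24, 0], [-0.23, 0, 0.66, 0, -0.32, 0], [-0.21, 0, 0.67, 0, -0.32, 0], [-0.19, 0, 0.67, 0, -0.32, 0], [-0.18, 0, 0.68, 0, -0.32, 0], [-0.16, 0, 0.68, 0, -0.32, 0]]]'

```text
clock: 47.82
eef_pos: [580.2, 6.9, 279.8]
tool_rot: [-1.573, 0.01, 0.126]
force: [0.7, 0.5, -0.6]
width: 10.9
```

>>> apply_moves --commands '[[[-0.14, 0, 0.69, 0, -0.32, 0], [-0.12, 0, 0.69, 0, -0.32, 0], [-0.1, 0, 0.69, 0, -0.32, 0], [-0.08, 0, 0.7, 0, -0.32, 0], [-0.06, 0, 0.7, 0, -0.32, 0], [-0.04, 0, 0.7, 0, -0.32, 0], [-0.02, 0, 0.7, 0, -0.32, 0], [0, 0, 0.7, 0, -0.32, 0]]]'

```text
clock: 48.48
eef_pos: [483.1, 238.7, 267.1]
tool_rot: [-1.562, 0.037, 0.379]
force: [0.7, 0.7, -0.3]
width: 11.0
```

>>> apply_moves --commands '[[[0.02, 0, 0.7, 0, -0.32, 0], [0.04, 0, 0.7, 0, -0.32, 0], [0.06, 0, 0.7, 0, -0.32, 0], [0.07, 0, 0.6, 0, -0.32, 0], [0.09, 0, 0.5, 0, -0.32, 0], [0.08, 0, 0.3, 0, -0.2, 0], [0, 0, 0, 0, 0, 0], [0, 0, 0, 0, 0, 0]]]'

```text
clock: 49.15
eef_pos: [409.4, 387.1, 255.4]
tool_rot: [-1.55, 0.061, 0.575]
force: [0.2, -0.2, -0.1]
width: 11.3
```

```bash
python3 - <<'E'
from h import *
st();plan((464,385,180),Rt(30),vmax=.5)
E
```

```text
{'clock': 49.15, 'qpos': [-1.059, 0.537, 0.427, 1.69, -0.281, 1.033, 0.048], 'eef_pos': [409.415, 387.121, 255.395], 'tool_rot': [-1.55, 0.061, 0.575], 'force': [0.226, -0.17, -0.138], 'torque': [-0.008, -0.053, -0.048], 'width': 11.328}
[0.246, 0.359, -0.165, -0.044, 0.115, -0.141],
[0.243, 0.363, -0.161, -0.044, 0.115, -0.141],
[0.24, 0.367, -0.157, -0.044, 0.115, -0.141],
[0.237, 0.37, -0.153, -0.044, 0.115, -0.141],
[0.234, 0.374, -0.149, -0.044, 0.115, -0.141]
```

>>> apply_moves --commands '[[[0.27, 0, -0.18, -0.04, 0, -0.14], [0.27, 0, -0.18, -0.04, 0, -0.14], [0.27, 0, -0.18, -0.04, 0, -0.14], [0.24, 0, -0.15, -0.04, 0, -0.14], [0.2, 0, -0.1, 0, 0, -0.14], [0, 0.2, 0, 0, 0, 0], [0, 0.2, 0, 0, 0, 0], [0, 0, 0, 0, 0, 0]]]'

```text
clock: 49.82
eef_pos: [480.5, 378.1, 235.2]
tool_rot: [-1.572, -0.007, 0.559]
force: [-0.6, -0.6, 0.1]
width: 10.9
```

```bash
python3 - <<'E'
from h import *
st();plan((464,385,180),Rt(33),vmax=.5)
E
```

```text
{'clock': 49.817, 'qpos': [-0.977, 0.598, 0.431, 1.641, -0.29, 0.96, 0.113], 'eef_pos': [480.542, 378.064, 235.158], 'tool_rot': [-1.572, -0.007, 0.559], 'force': [-0.571, -0.623, 0.075], 'torque': [-0.031, 0.067, 0.043], 'width': 10.886}
[-0.089, 0.459, 0.122, 0.003, -0.064, 0.026],
[-0.088, 0.459, 0.123, 0.003, -0.064, 0.026],
[-0.086, 0.459, 0.123, 0.003, -0.064, 0.026]
```

>>> apply_moves --commands '[[[-0.15, 0.1, 0.2, 0, 0, 0.02], [-0.12, 0.3, 0.17, 0, 0, 0.02], [0, 0.4, 0, 0, 0, 0], [0, 0.3, 0, 0, 0, 0], [0, 0.1, 0, 0, 0, 0], [0, 0, 0, 0, 0, 0]]]'

```text
clock: 50.32
eef_pos: [456.3, 387.6, 183.3]
tool_rot: [-1.568, 0.002, 0.563]
force: [-0.3, 0.2, 0.1]
width: 10.8
```

>>> apply_moves --commands '[[[0, 0, 0, 0, 0, 0], [0, 0, 0, 0, 0, 0], [0, 0, 0, 0, 0, 0], [0, 0, 0, 0, 0, 0], [0, 0, 0, 0, 0, 0], [0, 0, 0, 0, 0, 0]]]' --claw 35

```text
clock: 50.82
eef_pos: [456.2, 389.4, 185.9]
tool_rot: [-1.567, -0.002, 0.564]
force: [-0.1, 0.1, -0.7]
width: 35.5
```

>>> apply_moves --commands '[[[0, -0.4, 0, 0, 0, 0], [0, -0.7, 0, 0, 0, 0], [0, -0.8, 0, 0, 0, 0], [0, -0.6, 0, 0, 0, 0], [0, -0.3, 0, 0, 0, 0], [0, 0, 0, 0, 0, 0]]]'

```text
clock: 51.32
eef_pos: [456.6, 387.6, 302.6]
tool_rot: [-1.568, 0.0, 0.562]
force: [0.5, 0.3, 0.1]
width: 35.2
```

```bash
python3 - <<'E'
from h import *
s=snap('side'); t=snap('top'); blobs(t,8,amin=25,amax=50)
st();plan((525,129,180),Rt(0),vmax=.8)
g=cv2.cvtColor(s['image'],cv2.COLOR_RGB2GRAY); print(g[166:184:1,294:316:2])
E
```

```text
[315.3 179.6] 27 [668.2 -10.2   8. ]
[474.6 232.7] 27 [ 540.4 -400.6    8. ]
[257.4 236.7] 34 [525.3 128.8   8. ]
[390.2 279.8] 37 [ 423.8 -194.6    8. ]
{'clock': 51.417, 'qpos': [-1.035, 0.52, 0.459, 1.585, -0.253, 1.1, 0.049], 'eef_pos': [455.325, 386.928, 299.922], 'tool_rot': [-1.568, 0.005, 0.562], 'force': [-0.583, 0.152, -0.887], 'torque': [0.016, 0.053, -0.017], 'width': 35.19}
[-0.195, 0.299, -0.639, -0.001, 0.644, -0.006],
[-0.159, 0.299, -0.649, -0.001, 0.644, -0.006],
[-0.122, 0.299, -0.657, -0.001, 0.644, -0.006],
[-0.085, 0.299, -0.663, -0.001, 0.644, -0.006],
[-0.048, 0.299, -0.666, -0.001, 0.644, -0.006],
[-0.011, 0.299, -0.668, -0.001, 0.644, -0.006],
[0.027, 0.299, -0.668, -0.001, 0.644, -0.006],
[0.064, 0.299, -0.665, -0.001, 0.644, -0.006],
[0.101, 0.3, -0.66, -0.001, 0.644, -0.006],
[0.138, 0.3, -0.654, -0.001, 0.644, -0.006]

[[179 142  90  95 100  97  99  93  88 149 181]
 [178 138  92  98  99  98  99  99  88 151 182]
 [174 139  89  98  86  80  98  97  89 151 183]
 [178 137  93  82  70  69  98  95  86 159 175]
 [179 146  89  75  70  71  98  94  89 164 181]
 [179 153  89  74  68  68  96  95  86 164 179]
 [182 153  83  66  69  72  90  83  85 163 186]
 [149  94  72  63  71  72  80  68  71 117 174]
 [ 65  57  72  60  72  74  69  70  63  92 119]
 [ 35  49  72  66  69  77  68  63  66  91  95]
 [ 44  54 119  69  74  84  72  65  81  59  93]
 [ 42  62 143  82  70  77  71  92 132  58  85]
 [ 46  76 132 129  77  68  82 141 134  54  53]
 [ 46  55 116 144 121  68  85 145 114  53  41]
 [ 43  44  71 120 129 108 106 127  76  48  41]
 [ 49  47  62  78  91  95  79  81  45  43  47]
 [ 46  48  42  54  81  71  65  49  47  42  51]
 [ 48  47  43  39  50  45  49  39  50  46  42]]
```

The tube contents rose, so the first stray is in. Now the second.

>>> apply_moves --commands '[[[-0.195, 0, -0.639, 0, 0.64, 0], [-0.159, 0.1, -0.65, 0, 0.64, 0], [-0.12, 0.2, -0.657, 0, 0.64, 0], [-0.085, 0.3, -0.663, 0, 0.64, 0], [-0.05, 0.3, -0.66, 0, 0.64, 0], [0, 0.3, -0.66, 0, 0.64, 0], [0.03, 0.3, -0.6, 0, 0.64, 0], [0.06, 0.3, -0.5, 0, 0.6, 0]]]'

```text
clock: 52.08
eef_pos: [502.8, 188.0, 214.6]
tool_rot: [-1.573, 0.018, 0.112]
force: [-0.0, 0.2, 0.6]
width: 34.9
```

>>> apply_moves --commands '[[[0.1, 0.2, -0.4, 0, 0, 0], [0.1, 0.2, -0.2, 0, 0, 0], [0, 0, 0, 0, 0, 0], [0, 0, 0, 0, 0, 0]]]'

```text
clock: 52.42
eef_pos: [508.4, 155.2, 189.9]
tool_rot: [-1.581, 0.033, 0.098]
force: [-0.2, 0.4, 0.4]
width: 35.1
```

```bash
python3 - <<'E'
from h import *
st();plan((525,129,70),Rt(0),vmax=.5)
E
```

```text
{'clock': 52.417, 'qpos': [-0.7, 0.585, 0.537, 1.871, -0.386, 0.827, 0.138], 'eef_pos': [508.403, 155.163, 189.863], 'tool_rot': [-1.581, 0.033, 0.098], 'force': [-0.163, 0.42, 0.368], 'torque': [0.052, 0.001, 0.041], 'width': 35.063}
[0.064, 0.427, -0.094, 0.02, 0.161, -0.054],
[0.063, 0.427, -0.094, 0.02, 0.161, -0.054],
[0.063, 0.427, -0.094, 0.02, 0.161, -0.054],
[0.062, 0.428, -0.094, 0.02, 0.161, -0.054],
[0.061, 0.428, -0.094, 0.02, 0.161, -0.054],
[0.061, 0.428, -0.094, 0.02, 0.161, -0.054],
[0.06, 0.428, -0.094, 0.02, 0.161, -0.054]
```

>>> apply_moves --commands '[[[0.12, 0.2, -0.22, 0.03, 0.2, -0.1], [0.1, 0.3, -0.22, 0.03, 0.2, -0.1], [0.08, 0.4, -0.2, 0.02, 0.2, -0.1], [0, 0.42, 0, 0, 0.2, 0], [0, 0.42, 0, 0, 0, 0], [0, 0.4, 0, 0, 0, 0], [0, 0.2, 0, 0, 0, 0], [0, 0, 0, 0, 0, 0]]]'

```text
clock: 53.08
eef_pos: [518.9, 138.7, 91.7]
tool_rot: [-1.571, 0.008, 0.037]
force: [-0.5, 0.1, -0.4]
width: 34.8
```

```bash
python3 - <<'E'
from h import *
st();plan((525,129,40),Rt(0),vmax=.5)
d=snap('side'); g=cv2.cvtColor(d['image'],cv2.COLOR_RGB2GRAY);u,v=proj(d,[(525,129,7)])[0];print(u,v);print(g[int(v)-8:int(v)+8,int(u)-9:int(u)+9])
E
```

```text
{'clock': 53.083, 'qpos': [-0.589, 0.719, 0.431, 1.955, -0.523, 0.587, 0.231], 'eef_pos': [518.862, 138.663, 91.654], 'tool_rot': [-1.571, 0.008, 0.037], 'force': [-0.52, 0.115, -0.382], 'torque': [-0.01, 0.031, 0.033], 'width': 34.798}
[0.052, 0.43, -0.082, 0.001, 0.14, -0.031],
[0.051, 0.43, -0.082, 0.001, 0.14, -0.031],
[0.051, 0.43, -0.081, 0.001, 0.14, -0.031]

327.89991453328145 224.35468111562952
[[184 188 187 184 187 186 188 187 185 188 189 187 181 181 184 188 188 186]
 [183 187 184 185 183 187 185 185 187 187 188 188 189 187 187 186 189 188]
 [185 187 185 184 187 186 185 189 187 185 186 187 185 190 189 191 193 192]
 [179 184 185 187 181 185 192 189 160 135 135 136 145 151 149 151 150 159]
 [185 181 182 183 187 191 191 191 133  75  69  74  77  77  80  79  80  77]
 [183 183 182 184 189 188 163 151 109  72  74  69  75  66  66  68  69  70]
 [184 180 180 184 185 164 121 110 111 112 112 116 113  85  58  56  94 106]
 [185 189 183 187 191 166 116 102 114 112 117 115 118 113 112 113 115 109]
 [187 190 190 190 190 167 117 103 109 110 110 111 114 112 116 116 115 113]
 [102 162 190 193 191 164 115 108 111 111 113 113 115 117 116 116 116 118]
 [ 77  94  97  96  99  89  88 106 112 114 114 115 117 116 114 114 112 117]
 [ 83  77  81  76  74  65  84 106 111 110 113 112 110 114 112 112 115 114]
 [ 80  81  80  89  82  69  86 108 114 114 113 115 115 114 112 111 116 114]
 [ 80  85  85  84  83  70  90 110 114 112 112 114 113 115 117 116 114 116]
 [ 80  85  80  86  80  68  89 109 117 112 110 112 113 111 116 115 118 113]
 [ 84  79  85  84  84  69  87 110 117 115 113 112 113 110 111 114 116 114]]
```

>>> apply_moves --commands '[[[0.1, 0.2, -0.14, 0, 0.2, -0.04], [0.08, 0.35, -0.12, 0, 0.2, -0.04], [0.02, 0.4, -0.03, 0, 0.05, 0], [0, 0.3, 0, 0, 0, 0], [0, 0, 0, 0, 0, 0], [0, 0, 0, 0, 0, 0]]]'

```text
clock: 53.63
eef_pos: [533.2, 128.2, 44.1]
tool_rot: [-1.568, -0.011, -0.005]
force: [0.1, -0.3, 0.4]
width: 34.8
```

```bash
python3 - <<'E'
from h import *
st();plan((525,129,6),Rt(0),vmax=.25)
E
```

```text
{'clock': 53.633, 'qpos': [-0.523, 0.796, 0.368, 1.961, -0.59, 0.479, 0.269], 'eef_pos': [533.163, 128.159, 44.11], 'tool_rot': [-1.568, -0.011, -0.005], 'force': [0.06, -0.309, 0.407], 'torque': [-0.028, 0.023, 0.04], 'width': 34.836}
[-0.054, 0.238, 0.004, -0.007, -0.015, 0.032],
[-0.053, 0.238, 0.005, -0.007, -0.015, 0.032],
[-0.052, 0.238, 0.005, -0.007, -0.015, 0.032],
[-0.052, 0.238, 0.005, -0.007, -0.015, 0.032]
```

>>> apply_moves --commands '[[[-0.19, 0, 0.02, 0, 0, 0.1], [-0.02, 0.1, 0, 0, 0, 0.02], [0, 0.2, 0, 0, 0, 0], [0, 0.2, 0, 0, 0, 0], [0, 0.1, 0, 0, 0, 0], [0, 0, 0, 0, 0, 0]]]'

```text
clock: 54.13
eef_pos: [526.2, 130.0, 21.1]
tool_rot: [-1.567, -0.005, -0.005]
force: [-0.5, 0.8, -0.4]
width: 34.8
```

```bash
python3 - <<'E'
from h import *
st();plan((525,129,6),Rt(0),vmax=.25)
E
```

```text
{'clock': 54.133, 'qpos': [-0.503, 0.828, 0.328, 1.978, -0.616, 0.428, 0.289], 'eef_pos': [526.247, 129.969, 21.077], 'tool_rot': [-1.567, -0.005, -0.005], 'force': [-0.482, 0.847, -0.379], 'torque': [-0.014, 0.018, -0.041], 'width': 34.769}
[-0.017, 0.188, -0.013, -0.023, -0.029, 0.031],
[-0.016, 0.188, -0.013, -0.023, -0.029, 0.031]
```

>>> apply_moves --commands '[[[-0.02, 0.12, -0.02, 0, 0, 0.03], [0, 0.14, 0, 0, 0, 0], [0, 0.1, 0, 0, 0, 0], [0, 0, 0, 0, 0, 0]]]'

```text
clock: 54.47
eef_pos: [525.5, 129.0, 4.8]
tool_rot: [-1.567, -0.002, -0.005]
force: [-0.3, -0.7, -0.1]
width: 35.1
```

>>> apply_moves --commands '[[[0, 0, 0, 0, 0, 0], [0, 0, 0, 0, 0, 0], [0, 0, 0, 0, 0, 0], [0, 0, 0, 0, 0, 0], [0, 0, 0, 0, 0, 0], [0, 0, 0, 0, 0, 0]]]' --claw 4

```text
clock: 54.97
eef_pos: [525.8, 128.9, 5.0]
tool_rot: [-1.567, -0.003, -0.006]
force: [-0.4, 0.8, 0.0]
width: 11.3
```

Gripped, with the same width as the first one. Lift and carry to the funnel.

>>> apply_moves --commands '[[[0, -0.3, 0, 0, 0, 0], [0, -0.6, 0, 0, 0, 0], [0, -0.8, 0, 0, 0, 0], [0, -0.9, 0, 0, 0, 0], [0, -0.9, 0, 0, 0, 0], [0, -0.9, 0, 0, 0, 0], [0, -0.9, 0, 0, 0, 0], [0, -0.9, 0, 0, 0, 0]]]'

```text
clock: 55.63
eef_pos: [519.2, 126.0, 261.4]
tool_rot: [-1.571, 0.014, -0.009]
force: [1.4, 1.1, -0.4]
width: 11.0
```

>>> apply_moves --commands '[[[0, -0.5, 0, 0, 0, 0], [0, -0.3, 0, 0, 0, 0], [0, 0, 0, 0, 0, 0]]]'

```text
clock: 55.88
eef_pos: [522.6, 125.3, 306.3]
tool_rot: [-1.565, -0.002, -0.011]
force: [0.6, 0.5, -0.3]
width: 11.4
```

```bash
python3 - <<'E'
from h import *
st();ramp((464,385,265),Rt(30),16,4)
t=snap('top');blobs(t,8,amin=25,amax=50)
E
```

```text
{'clock': 55.883, 'qpos': [-0.726, 0.446, 0.656, 1.746, -0.314, 1.052, 0.029], 'eef_pos': [522.62, 125.277, 306.285], 'tool_rot': [-1.565, -0.002, -0.011], 'force': [0.644, 0.527, -0.304], 'torque': [-0.048, -0.03, -0.003], 'width': 11.36}
[-0.03, 0.02, 0.12, -0.0, -0.12, 0.0],[-0.06, 0.04, 0.25, -0.0, -0.24, 0.0],[-0.08, 0.06, 0.38, -0.0, -0.35, 0.0],[-0.09, 0.08, 0.5, -0.0, -0.47, 0.0],[-0.07, 0.08, 0.51, -0.0, -0.47, 0.0],[-0.05, 0.08, 0.51, -0.0, -0.47, 0.0],[-0.02, 0.08, 0.51, -0.0, -0.47, 0.0],[-0.0, 0.08, 0.51, -0.0, -0.47, 0.0],

[0.02, 0.08, 0.51, -0.0, -0.47, 0.0],[0.04, 0.08, 0.51, -0.0, -0.47, 0.0],[0.06, 0.08, 0.51, -0.0, -0.47, 0.0],[0.08, 0.08, 0.51, -0.0, -0.47, 0.0],[0.1, 0.08, 0.5, -0.0, -0.47, 0.0],[0.09, 0.06, 0.37, -0.0, -0.35, 0.0],[0.07, 0.04, 0.25, -0.0, -0.24, 0.0],[0.04, 0.02, 0.12, -0.0, -0.12, 0.0],


[315.  179.6] 25 [668.2  -9.7   8. ]
[474.6 232.8] 26 [ 540.1 -400.5    8. ]
[390.3 279.8] 31 [ 423.6 -194.8    8. ]
```

>>> apply_moves --commands '[[[-0.03, 0, 0.12, 0, -0.12, 0], [-0.05, 0, 0.25, 0, -0.24, 0], [-0.06, 0, 0.38, 0, -0.35, 0], [-0.06, 0.03, 0.5, 0, -0.47, 0], [-0.03, 0.03, 0.51, 0, -0.47, 0], [0, 0.03, 0.51, 0, -0.47, 0], [0.02, 0.03, 0.51, 0, -0.47, 0], [0.04, 0.03, 0.51, 0, -0.47, 0]]]'

```text
clock: 56.6
eef_pos: [492.3, 263.3, 291.2]
tool_rot: [-1.568, 0.015, 0.273]
force: [0.7, 0.5, -0.0]
width: 11.3
```

>>> apply_moves --commands '[[[0.06, 0.03, 0.51, 0, -0.47, 0], [0.08, 0.03, 0.51, 0, -0.47, 0], [0.1, 0.03, 0.51, 0, -0.47, 0], [0.12, 0.03, 0.45, 0, -0.47, 0], [0.12, 0, 0.35, 0, -0.3, 0], [0.1, 0, 0.2, 0, 0, 0], [0, 0, 0, 0, 0, 0], [0, 0, 0, 0, 0, 0]]]'

```text
clock: 57.27
eef_pos: [469.7, 385.7, 281.3]
tool_rot: [-1.563, 0.021, 0.499]
force: [0.7, -0.2, 0.5]
width: 11.1
```

```bash
python3 - <<'E'
from h import *
st();plan((464,385,220),Rt(30),vmax=.5)
E
```

```text
{'clock': 57.267, 'qpos': [-1.011, 0.565, 0.47, 1.568, -0.288, 1.097, 0.032], 'eef_pos': [469.736, 385.678, 281.316], 'tool_rot': [-1.563, 0.021, 0.499], 'force': [0.741, -0.22, 0.458], 'torque': [-0.018, -0.031, 0.007], 'width': 11.106}
[-0.026, 0.384, 0.01, -0.024, -0.071, -0.059],
[-0.027, 0.384, 0.011, -0.024, -0.071, -0.059],
[-0.029, 0.384, 0.012, -0.024, -0.071, -0.059],
[-0.031, 0.383, 0.013, -0.024, -0.071, -0.059]
```

>>> apply_moves --commands '[[[-0.05, 0.2, 0, 0, 0, -0.06], [-0.04, 0.4, 0, 0, 0, -0.06], [0, 0.5, 0, 0, 0, -0.05], [0, 0.5, 0, 0, 0, 0], [0, 0.4, 0, 0, 0, 0], [0, 0.2, 0, 0, 0, 0], [0, 0, 0, 0, 0, 0]]]'

```text
clock: 57.85
eef_pos: [472.4, 374.7, 193.9]
tool_rot: [-1.568, -0.001, 0.483]
force: [0.4, -0.2, 0.1]
width: 11.2
```

>>> apply_moves --commands '[[[-0.05, 0.1, 0.25, 0, 0, 0], [0, 0.1, 0, 0, 0, 0], [0, 0, 0, 0, 0, 0], [0, 0, 0, 0, 0, 0]]]'

```text
clock: 58.18
eef_pos: [467.6, 382.4, 187.9]
tool_rot: [-1.568, -0.005, 0.479]
force: [0.5, -0.2, 0.7]
width: 11.3
```

>>> apply_moves --commands '[[[0, 0, 0, 0, 0, 0], [0, 0, 0, 0, 0, 0], [0, 0, 0, 0, 0, 0], [0, 0, 0, 0, 0, 0], [0, 0, 0, 0, 0, 0], [0, 0, 0, 0, 0, 0]]]' --claw 35

```text
clock: 58.68
eef_pos: [468.9, 383.4, 190.4]
tool_rot: [-1.567, -0.009, 0.48]
force: [0.3, 1.1, -1.1]
width: 35.2
```

>>> apply_moves --commands '[[[0, -0.4, 0, 0, 0, 0], [0, -0.7, 0, 0, 0, 0], [0, -0.8, 0, 0, 0, 0], [0, -0.8, 0, 0, 0, 0], [0, -0.4, -0.3, 0, 0, 0], [-0.5, 0, -0.5, 0, 0, 0], [-0.5, 0, -0.5, 0, 0, 0], [-0.3, 0, -0.3, 0, 0, 0]]]'

```text
clock: 59.35
eef_pos: [451.4, 303.2, 318.4]
tool_rot: [-1.568, -0.009, 0.486]
force: [0.2, -0.5, -0.7]
width: 35.0
```

```bash
python3 - <<'E'
from h import *
st()
s=snap('side'); t=snap('top'); blobs(t,8,amin=25,amax=50)
im=lambda d,x0,y0,x1,y1,w,h:cv2.resize(cv2.convertScaleAbs(d['image'][y0:y1,x0:x1,::-1],alpha=1.7,beta=10),(w,h),interpolation=cv2.INTER_CUBIC)
# tiles: side tube, side stand+mat, top funnel, top feeder/stand/mat
A=np.hstack([im(s,275,110,335,195,210,298),im(s,250,200,470,410,312,298),im(s,310,200,460,285,270,298)])
B=np.hstack([im(t,60,100,300,300,360,300),im(t,290,140,530,325,432,300)])
w=min(A.shape[1],B.shape[1]);cv2.imwrite('pics/final.png',np.vstack([A[:,:w],B[:,:w]]));print(A.shape,B.shape)
E
```

```text
{'clock': 59.35, 'qpos': [-0.995, 0.415, 0.517, 1.715, -0.233, 1.063, 0.084], 'eef_pos': [451.409, 303.154, 318.377], 'tool_rot': [-1.568, -0.009, 0.486], 'force': [0.203, -0.526, -0.748], 'torque': [-0.095, 0.005, -0.006], 'width': 35.029}
[315.2 179.6] 26 [668.2 -10.    8. ]
[474.6 232.7] 27 [ 540.4 -400.6    8. ]
[  2.4 253.2] 29 [478.7 746.9   8. ]
[390.2 279.9] 35 [ 423.5 -194.7    8. ]
(298, 792, 3) (300, 792, 3)
```

View pics/final.png

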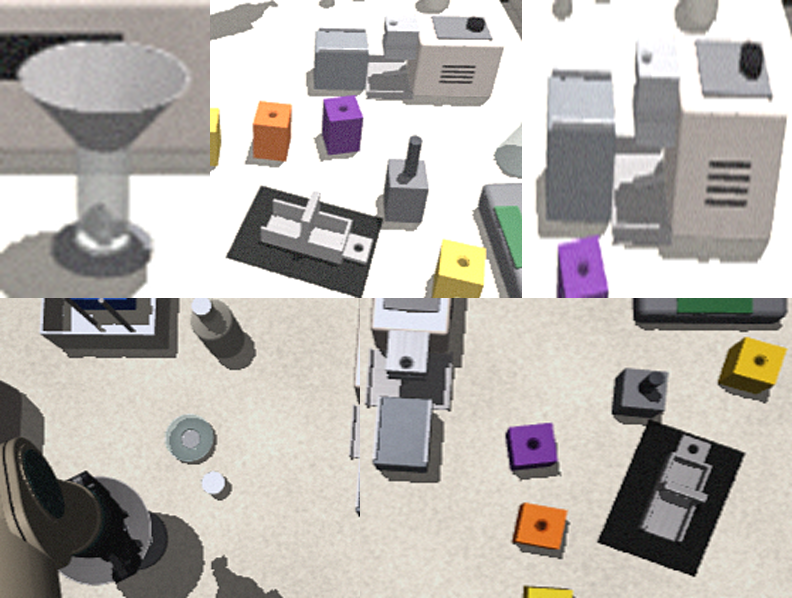

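>>> apply_moves --commands '[[[0, 0, -0.7, 0, 0, 0], [0, 0, -0.8, 0, 0, 0], [0, 0, -0.8, 0, 0, 0], [0, 0, -0.8, 0, 0, 0], [0, 0, -0.8, 0, 0, 0], [0, 0, -0.6, 0, 0, 0], [0, 0, -0.3, 0, 0, 0], [0, 0, 0, 0, 0, 0]]]'

```text
clock: 60.12
eef_pos: [546.4, 134.7, 316.1]
tool_rot: [-1.564, -0.012, 0.496]
force: [-0.4, -0.4, 1.0]
width: 34.9
```

```bash
python3 - <<'E'
from h import *
st(); t0=cv2.imread('pics/top0.png',0).astype(int); t=snap('top'); g=cv2.cvtColor(t['image'],cv2.COLOR_RGB2GRAY).astype(int)
print('funnel',(g[218:294:4,88:164:4]))
dd=np.abs(g-t0)>25; n,l,s,c=cv2.connectedComponentsWithStats(dd.astype(np.uint8))
for i in range(1,n):
    if s[i,4]>6: print(c[i].round(),s[i])
E
```

```text
{'clock': 60.117, 'qpos': [-0.636, 0.451, 0.529, 1.669, -0.263, 1.082, 0.468], 'eef_pos': [546.403, 134.696, 316.132], 'tool_rot': [-1.564, -0.012, 0.496], 'force': [-0.447, -0.397, 0.988], 'torque': [0.025, 0.026, 0.024], 'width': 34.889}
funnel [[138 137 138 131 132 131 131 133 139 123 126 140 137 138 138  59  74  79
   84]
 [135 132 136 135 129 124  53  45  46  50  51  49  49 107 137  65  78  81
   85]
 [137 132 129 134  61  48  46  45  47  51  49  52  50  54  54  69  77  81
   84]
 [142 136 135  46  43  45  46  46  46  49  48  52  52  53  54  71  81  82
   83]
 [138 132  55  46  44  46  46  47  46  50  49  49  53  52  56  73  80  82
   85]
 [135 116  47  46  45  44  45  45  48  47  49  46  51  55  60  76  79  84
   87]
 [132  44  46  46  48  45  48  46  45  47  49  48  52  51  66  76  80  84
   85]
 [134  44  46  48  47  48  46  46  46  47  43 115  84  53  69  75  83  86
   85]
 [ 89  48  48  47  47  47  47  47  43  45  60  59  46  51  72  78  84  85
   84]
 [ 95  48  50  48  46  46  49  47  48 112  58  47  48  41  73  79  80  84
   86]
 [ 91  51  50  50  48  50  48  50  49  72  
[... 788 characters left out ...]
5   5  17]
[382. 187.] [378 183   8   8  54]
[314. 212.] [299 188  30  56 725]
[333. 209.] [330 205   7  10  51]
[467. 259.] [ 446  224   40   66 1284]
[300. 230.] [300 226   1   8   8]
[318. 230.] [315 226   9  10  48]
[336. 232.] [335 229   3   7  20]
[307. 338.] [ 269  233   76  225 7165]
[244. 244.] [240 241   9   8  56]
[142. 252.] [141 250   4   5  11]
[331. 255.] [329 254   4   3   9]
[139. 265.] [138 263   4   4   7]
[ 14. 329.] [  4 322  24  13 189]
[ 17. 350.] [  0 333  38  31 774]
[218. 454.] [217 452   3   4   7]
[359. 469.] [346 459  22  21 161]
[294. 469.] [292 466   5   6  16]
[286. 475.] [281 470  14  10  66]
[296. 476.] [292 473   8   7  11]
[280. 478.] [278 476   5   4  10]
```

```bash
python3 -c "
from cell import finish_job; print(finish_job())"
```

```text
the job is handed in; nothing more can be done
None
```

The job is done and handed in at about 60 s of robot time. One result is not directly seen: the pin's place in the tray.

**What I did:**
- Drove the pin out with the punch and put the punch back in the grey stand.
- Drew the chute off and tipped it over the funnel. The first try, at 30°, hit the limit of joint 6 and nothing slid out. Turned to another heading and tipped to about 57°, it emptied.
- Set the chute down near the middle of the mat; at release its grip was at about (469, -375), against a mat centre of (467, -372).
- Gripped both strays and dropped them into the funnel. One had been knocked from about (506, 160) to (525, 129), and I found it again first.

**What the last checks showed:**
- **Punch and chute:** the punch stands in its stand, and the chute stands level and empty on the mat.
- **Pellets:** I saw no pellets on the bench and none caught in the funnel. Dark pellets show in the tube, and the pile rose when the first stray went in. I did not count all seven there.
- **Everything else:** a comparison of the top view with the start showed only the intended changes.
- **Pin:** the tray wall hides it. That it dropped is inferred from the sudden loss of force, the empty bore and the chute sliding off freely.

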